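Fill the dowelled box with turned balls and press its lid home

TASK

Use the hand scoop to move every walnut ball from the stock bin into the open wooden box; the balls are freshly oiled, so never touch them with the gripper itself. Then lay the scoop back flat on its grey pad, and put the lid on the box and press it down firmly until all four dowels are fully home and the lid is flush on the rim. Do not tip the box, and leave the gouge, mallet, wax tin and limewood blank alone.

Things in the scene. Friction and masses are not known exactly. Their poses are not given: they have to be found in the camera images.
- bin_foot (a point): middle of the line where the bin's level gutter meets the 45 degree ramp, on the inner floor, 6 mm above the bench; same axes as the bin
- lid_grip (a point): middle of the lid's bar handle, 34 mm above the board's underside; same axes as the lid (the bar runs along x, so grip it across y, 24 mm)
- scoop_grip (a point): where to grip the scoop's handle, across y: at x = -87.5 mm, 78 mm above the pan's underside; same axes as the scoop
- scoop_lip (a point): middle of the scoop's lip, on its underside; same axes as the scoop
- scoop_mid (a point): middle of the scoop's whole length, at the level of its underside (54 mm behind the pan's middle); same axes as the scoop
- pad: The scoop's grey felt pad, fixed flat on the bench, 270 x 130 x 4 mm, origin under its centre; its x axis is its long side. The scoop starts on it with its lip towards the pad's +x.
- bin: Fixed white stock bin, 367 x 132 mm, origin under its middle. Inside, 116 mm wide (y +-58): along x, from the back wall at x = -177 mm a chute falls 0.2 rad to a level gutter, floor 6 mm above the bench, x = -37 to +97 mm, where the balls gather; then a 45 degree ramp rises to x = +177 mm, to scoop against. Wall tops: 74 mm above the bench, 92 mm beside the ramp (x above +83), 116 mm beyond it.
- box: Open wooden box, loose, 0.9 kg, 190 x 190 mm outside, 100 mm high, walls 9 mm, inner floor 8 mm above its underside. In each inner corner a pale post, 32 mm square, flush with the rim (centre at x, y = +-77 mm), with a round socket in its top, 19 mm across, 20 mm deep. Origin: centre of its underside, z up.
- lid: Loose lid, 0.4 kg: board 190 x 190 x 12 mm; dark bar handle on top (80 mm along x, 24 mm wide, top 48 mm above the board's underside); four dowels below (x, y = +-77 mm; 16 mm across, 16 mm long, tip tapered over 6 mm). Origin: centre of the board's underside, 16 mm above the bench as it stands on its dowels, 100 mm above the box's underside when home; any quarter turn fits.
- scoop: Loose hand scoop, 0.18 kg: aluminium pan 100 mm long (x from -50, back wall 66 mm high, to +50, the lip), 94 mm wide; floor 3 mm; side walls 58 mm high, sloping down to nothing over the 40 mm before the lip. Level wooden handle, 24 mm wide (y), 28 mm high, from x = -60 to -158 mm, its middle 78 mm above the pan's underside. Origin: middle of the pan's underside, z up, x towards the lip.
- ball1: Turned walnut ball, dark brown, oiled and slippery, 38 mm across, 20 g; origin at its centre. It starts in the bin's gutter. Absent in some runs (None).
- ball2: Turned walnut ball, dark brown, oiled and slippery, 38 mm across, 20 g; origin at its centre. It starts in the bin's gutter. Absent in some runs (None).
- ball3: Turned walnut ball, dark brown, oiled and slippery, 38 mm across, 20 g; origin at its centre. It starts in the bin's gutter. Absent in some runs (None).
- ball4: Turned walnut ball, dark brown, oiled and slippery, 38 mm across, 20 g; origin at its centre. It starts in the bin's gutter. Absent in some runs (None).
- ball5: Turned walnut ball, dark brown, oiled and slippery, 38 mm across, 20 g; origin at its centre. It starts in the bin's gutter. Absent in some runs (None).
- ball6: Turned walnut ball, dark brown, oiled and slippery, 38 mm across, 20 g; origin at its centre. It starts in the bin's gutter. Absent in some runs (None).
- ball7: Turned walnut ball, dark brown, oiled and slippery, 38 mm across, 20 g; origin at its centre. It starts in the bin's gutter. Absent in some runs (None).
- gouge: bystander: carving gouge lying on the bench, 255 mm long, 24 mm handle; origin at the joint of handle and blade, on the bench, x towards the cutting edge; leave it alone
- mallet: bystander: round carver's mallet standing on its head, 240 mm tall, 92 mm across; origin under its centre; leave it alone
- wax_tin: bystander: green wax tin, 84 mm across, 57 mm tall; origin under its centre; leave it alone
- blank: bystander: pale limewood carving blank, 130 x 70 x 50 mm; origin under its centre; leave it alone
Mind the look-alikes: they are no part of the job. Leave any pink or turquoise look-alike of the ball6 alone. What is shaped like the scoop but purple is not meant.

How it is judged (in metres and radians):
On the way, in this order (a step that is already met when the one before it is completed fails the run):
1. every ball is in the open box (x of ball1 in the frame of box between -0.088 and 0.088 m and y of ball1 in the frame of box between -0.088 and 0.088 m and z of ball1 in the frame of box between 0.015 and 0.092 m and x of ball2 in the frame of box between -0.088 and 0.088 m and y of ball2 in the frame of box between -0.088 and 0.088 m and z of ball2 in the frame of box between 0.015 and 0.092 m and x of ball3 in the frame of box between -0.088 and 0.088 m and y of ball3 in the frame of box between -0.088 and 0.088 m and z of ball3 in the frame of box between 0.015 and 0.092 m and x of ball4 in the frame of box between -0.088 and 0.088 m and y of ball4 in the frame of box between -0.088 and 0.088 m and z of ball4 in the frame of box between 0.015 and 0.092 m and x of ball5 in the frame of box between -0.088 and 0.088 m and y of ball5 in the frame of box between -0.088 and 0.088 m and z of ball5 in the frame of box between 0.015 and 0.092 m and x of ball6 in the frame of box between -0.088 and 0.088 m and y of ball6 in the frame of box between -0.088 and 0.088 m and z of ball6 in the frame of box between 0.015 and 0.092 m and x of ball7 in the frame of box between -0.088 and 0.088 m and y of ball7 in the frame of box between -0.088 and 0.088 m and z of ball7 in the frame of box between 0.015 and 0.092 m), for 0.3 s.
2. the lid is on the box with its dowels home and is pressed down firmly (more than 7 N on the box, its own weight included) (horizontal distance between lid and box below 0.005 m and z of lid in the frame of box between 0.096 and 0.102 m and angle between the z axis of lid and the z axis of box, either way round below 0.03 rad and contact force between lid and box above 7 N), for 0.05 s.
At the end, for the whole second after the job is handed in: Every ball lies in the box; the lid is flush on the rim (within 2 mm, centred within 5 mm, parallel within 0.03 rad); the scoop lies flat and at rest on its pad, its middle within 70 mm of the pad's centre; the box stands upright and still (all of step 1 and horizontal distance between lid and box below 0.005 m and z of lid in the frame of box between 0.096 and 0.102 m and angle between the z axis of lid and the z axis of box, either way round below 0.03 rad and horizontal distance between scoop_mid and pad below 0.07 m and z of scoop in the frame of pad between 0 and 0.009 m and angle between scoop's own z axis and vertical below 0.12 rad and linear speed of each of scoop, box, lid below 0.02 m/s and angle between box's own z axis and vertical below 0.05 rad); the robot touches nothing.
It fails at once if the gripper's fingers touch a ball (contact force between the fingers and ball1 above 0.5 N or contact force between the fingers and ball2 above 0.5 N or contact force between the fingers and ball3 above 0.5 N or contact force between the fingers and ball4 above 0.5 N or contact force between the fingers and ball5 above 0.5 N or contact force between the fingers and ball6 above 0.5 N or contact force between the fingers and ball7 above 0.5 N).
It fails at once if the box is tipped (angle between box's own z axis and vertical above 0.35 rad).
It fails at once if a bystander (gouge, mallet, wax tin, blank) is moved more than 30 mm (distance of any of gouge, mallet, wax_tin, blank from where it was at the start of the episode above 0.03 m).
Of ball1, ball2, ball3, ball4, ball5, ball6, ball7 only 5 to 7 are there at a start; the rules pass over those that are not, and their reading is None.
At some moment in a run one of scoop, lid may be knocked a few centimetres aside while the robot is not near it.
It also fails if it takes over 210 s, if anything falls off the work surface, if the arm or the gripper's body presses on something with over 40 N, if the wrist force passes 120 N, or if a joint passes its speed limit or range.

ROBOT

A 7-joint arm with a two-finger parallel gripper is mounted at the origin on the work surface. World frame = base frame: x ahead of the robot, y to its left, z up, the work surface at z = 0. Lengths are in mm, angles in rad, forces in N, time in s.
With the tool pointing down it reaches from about 400 to 850 mm from the base axis. Payload 4.5 kg.
Tool frame: the origin (TCP) lies at the very end of the fingers, on their centre line; the grasp point (between the pads) lies manip.grip_depth behind it (manip.grip_depth is the distance from the TCP to the grasp point, in mm); z points along the fingers, y is the direction in which the jaws open and shut (so a half turn about z gives the same grasp; the last joint's range is limited). The gripper opens to 85 mm and grips with 20 to 120 N. Pads are 22 mm wide; open, the fingers measure 114 mm over their backs; the gripper's body (76 mm by 85 mm) begins 54 mm behind the grasp point. The pads swing forward as they close: fully open they stand 13 mm farther back than shut.
Start: joints at [-1.311, 0.689, -0.195, 1.565, 0.157, 0.902, -0.215], TCP at [139.907, 609.164, 231.317] pointing down, gripper open.
Joint ranges: [-3.01, 3.01], [-0.46, 2.08], [-1.47, 1.51], [0.13, 2.56], [-1, 4.14], [0.04, 2.09], [-2.66, 2.66]. Speed limits (rad/s): [2.57, 2.57, 3.14, 3.14, 3.14, 3.14, 3.14].

INTERFACE

Orientations are given as a rotation vector (axis times angle).
In Python, from plant import manip gives the robot as it stands.
- The arm moves only by the tool jog_arm, never from a script. Its argument "motion" is a list of rows, each an object with "offset": the shift along the tool's x, y, z in mm, a list of three; "rot": the turn, a rotation vector about the tool's x, y, z in rad, a list of three; "gripper": the finger opening in mm, from 0 to 85.4. A call has 1 to 5 rows; each row is the pose to reach, as a shift and turn from the pose measured when the call began, along the tool's axes at that moment; what a row does not reach only later rows make up. A row lasts 1/12 s, in which the tool goes at most 41.7 mm and 7.16 degrees, less where a joint would pass 70% of its speed; a pose out of reach is approached as far as the arm can. A call with a gripper value outside its range is refused whole. The fingers move at their own pace and stop on an object; "grip_force" is the grip in N (left out, the last holds). Time passes only in rows, so rows that repeat a pose let the fingers close. It gives the time, the measured TCP pose, the force and the opening at its end, in the units of the state.
- manip.get_state(): the state, without advancing time (a new reading comes with each control period).
- manip.grab_frame(name): name is "scene" or "top" or "wrist"; returns a dict with "pixels" (480x640x3 uint8, red, green, blue), "fx", "fy", "cx", "cy" (pixels), "origin" and "rotation" of the camera in the world. Camera axes: x right, y down, z forward; pixel columns grow to the right and rows downward; lengths in mm; the calibration is good to about 2 mm. A picture is of the moment at which its call begins. There is no depth.
- manip.job_done(): hands the job in, once; it reports no verdict.
The state is a dict: "time": time; "qpos": joint angles; "joint_vel": joint speeds; "tau": joint torques, N m; "tcp_pos": TCP position; "tcp_rot": TCP orientation; "force": force on the tool from outside, world axes, zero at the start; "moment": the same for the moment, N m; "opening": opening from 0.0 (shut) to 1.0 (fully open).
Only numpy, scipy, OpenCV 4.12 (cv2) and the standard library are available. Lean on these libraries where they do the work, as an engineer would, in place of code of your own. Each camera call takes 0.05 s, during which the arm holds its last target.

## Working session

There is one attempt and no reset: what is moved stays moved. The work goes in short steps, Python scripts to look and compute and a tool call to move; the robot and the scene stay as the last step left them, time stands still between calls to the robot, and variables do not carry over. Pictures are saved under pics/ and viewed, and the job is handed in when it is done.

Besides the shell and the picture viewer there is one more tool, called after "Request:" by a JSON object that holds its "name" and its "arguments". jog_arm: Moves the arm, as the interface text tells. Its arguments: {"type":"object","properties":{"motion":{"type":"array","items":{"type":"object","properties":{"offset":{"type":"array","items":{"type":"number"}},"rot":{"type":"array","items":{"type":"number"}},"gripper":{"type":"number"}}}},"grip_force":{"type":"number"}},"required":["motion"]}

```bash
ls; mkdir -p pics; python3 - <<'E'
from plant import manip
import cv2
s=manip.get_state();print(s, manip.grip_depth)
for n in("scene","top","wrist"):
    f=manip.grab_frame(n);cv2.imwrite(f"pics/{n}0.png",f["pixels"][:,:,::-1]);print(n,f["fx"],f["cx"],f["cy"],f["origin"],f["rotation"])
E
```

```text
pics
{'time': 0.0, 'qpos': array([-1.31120771,  0.68998055, -0.19450152,  1.56633626,  0.15730401,
        0.90251067, -0.21512845]), 'joint_vel': array([ 1.08034692e-03, -4.48250274e-04, -2.33447072e-03,  6.84398731e-04,
        2.40704622e-03, -8.46189644e-05, -8.94464684e-04]), 'tau': array([ 1.23184520e-03, -5.39613855e+01, -1.26637872e+00, -1.58540511e+01,
        9.07615351e-03,  9.64936742e-03, -5.81621951e-07]), 'tcp_pos': array([139.83508324, 608.49206709, 230.48795238]), 'tcp_rot': array([-3.53833271e-01, -3.12154023e+00,  2.89406576e-03]), 'force': array([-0.48918785,  0.3199492 ,  0.36493303]), 'moment': array([-0.05499129, -0.03718022, -0.02592744]), 'opening': 1.0019181752938031} 18.700000000000003
scene 493.2972006255907 314.26855612072455 241.1168657303563 [1171.09462127  634.49856965  753.10447746] [-0.86060309 -2.40460063  1.21672648]
top 564.5624245936303 317.9872012427964 234.6066133487073 [ 402.34059277  -64.76800232 1398.04025253] [-2.13425676  2.18783525 -0.15584575]
wrist 383.3020077343093 316.31816059297284 241.14940062369183 [ 65.30900585 625.93009159 373.45967509] [2.26404224 1.80214051 0.26939092]
```

```bash
cat > h.py <<'E'
import numpy as np, cv2, time
from scipy.spatial.transform import Rotation as R
from plant import manip
def cam(n):
    f=manip.grab_frame(n); f["R"]=R.from_rotvec(f["rotation"]).as_matrix(); f["bgr"]=np.ascontiguousarray(f["pixels"][:,:,::-1]); return f
def ray(f,u,v,z):
    d=f["R"]@np.array([(u-f["cx"])/f["fx"],(v-f["cy"])/f["fy"],1.0]); o=np.asarray(f["origin"]); t=(z-o[2])/d[2]; return o+t*d
def proj(f,p):
    c=f["R"].T@(np.asarray(p,float)-np.asarray(f["origin"])); return np.array([f["fx"]*c[0]/c[2]+f["cx"],f["fy"]*c[1]/c[2]+f["cy"]])
def crop(f,x0,y0,x1,y1,name,s=None):
    im=f["bgr"][y0:y1,x0:x1]; s=s or min(800/(x1-x0),600/(y1-y0)); im=cv2.resize(im,None,fx=s,fy=s,interpolation=cv2.INTER_CUBIC)
    im=np.clip(im.astype(float)*1.5,0,255).astype(np.uint8); cv2.imwrite("pics/"+name+".png",im)
E
python3 - <<'E'
from h import *
f=cam("top"); crop(f,300,160,500,320,"t1"); crop(f,50,220,270,340,"t2")
g=cam("scene"); crop(g,190,120,400,300,"s1")
E
cat > m.py <<'E'
from h import *
f=cam("top")
def q(pts,ox,oy,s,z): return np.array([ray(f,ox+(u+.5)/s-.5,oy+(v+.5)/s-.5,z) for u,v in pts])
np.set_printoptions(precision=1,suppress=True)
def rep(n,P):
    print(n,"centre",P.mean(0)); 
    d=np.roll(P,-1,0)-P; print("  lens",np.linalg.norm(d[:,:2],axis=1),"ang",np.round(np.arctan2(d[:,1],d[:,0]),3))
rep("pad",q([(28,45),(428,47),(431,236),(28,235)],300,160,3.75,4))
rep("handle",q([(83,88),(236,92),(234,132),(83,130)],300,160,3.75,96))
print("lip",q([(391,75),(391,210)],300,160,3.75,5))
rep("bin chute end",q([(55,335),(45,545)],300,160,3.75,74))
rep("bin ramp end",q([(655,358),(652,573)],300,160,3.75,116))
rep("box",q([(442,127),(682,79),(725,318),(485,368)],50,220,3.636,100))
rep("lid",q([(55,112),(337,66),(375,342),(92,392)],50,220,3.636,28))
rep("lidhandle",q([(170,166),(200,162),(221,285),(187,287)],50,220,3.636,64))
print("balls",q([(385,408),(462,412),(348,457),(420,457),(305,502),(382,507),(461,511)],300,160,3.75,25)[:,:2])
print("gouge",ray(f,240,146,5),ray(f,313,157,20)); print("tin",ray(f,202,165,57)); print("mallet",ray(f,152,192,60)); print("blank",ray(f,463,195,50))
E
python3 m.py
```

```text
pad centre [ 676.3 -197.3    4. ]
  lens [270.1 129.1 268.9 129.5] ang [-1.6  3.1  1.5 -0. ]
handle centre [ 678.2 -145.3   96. ]
  lens [96.2 25.6 94.6 26.8] ang [-1.6  3.1  1.5 -0. ]
lip [[ 718.2 -307.9    5. ]
 [ 626.2 -303.8    5. ]]
bin chute end centre [475.2 -72.   74. ]
  lens [131.1 131.1] ang [ 3.1 -0.1]
bin ramp end centre [ 448.3 -437.   116. ]
  lens [130.1 130.1] ang [ 3.1 -0.1]
box centre [470.6 163.6 100. ]
  lens [154.1 153.6 152.1 154.1] ang [-1.4 -3.   1.8  0.2]
lid centre [477.4 420.   28. ]
  lens [188.7 185.9 186.4 187.6] ang [-1.4 -3.   1.7  0.2]
lidhandle centre [477.  420.4  64. ]
  lens [19.4 81.1 21.7 79.3] ang [-1.5 -3.   1.6  0.2]
balls [[ 492.8 -290.5]
 [ 488.9 -340.6]
 [ 461.6 -265.1]
 [ 460.4 -311.8]
 [ 433.3 -236. ]
 [ 428.8 -285.7]
 [ 425.  -336.7]]
gouge [814.7 104.5   5. ] [777.9 -79.7  20. ]
tin [753.8 190.6  57. ]
mallet [689.1 309.9  60. ]
blank [ 666.5 -442.7   50. ]
```

```bash
cat >> h.py <<'E'
np.set_printoptions(precision=3,suppress=True)
def st():
    s=manip.get_state(); return s,np.array(s["tcp_pos"]),R.from_rotvec(s["tcp_rot"])
def down(phi,pitch=0):
    # tool y at heading phi, pitch>0 = nose (tool -x) down, about tool y
    c,s_=np.cos(phi),np.sin(phi)
    return R.from_matrix(np.array([[-s_,c,0],[c,s_,0],[0,0,-1]]))*R.from_rotvec([0,pitch,0]) if False else R.from_matrix(np.column_stack([[-s_,c,0],[c,s_,0],[0,0,-1]]))*R.from_rotvec([0,pitch,0])
def go(p,Rt):
    s,p0,R0=st(); o=R0.inv().apply(np.asarray(p,float)-p0); r=(R0.inv()*Rt).as_rotvec()
    print("offset",np.round(o,1).tolist(),"rot",np.round(r,3).tolist(),"| dist %.0f ang %.1f deg"%(np.linalg.norm(o),np.degrees(np.linalg.norm(r))))
def show():
    s,p,r=st(); m=r.as_matrix(); print("t",round(s["time"],2),"tcp",p,"phi",np.arctan2(m[1,1],m[0,1]),"pitch",np.arctan2(m[2,0],-m[2,2]) ,"F",s["force"],"open",s["opening"],"q",s["qpos"])
E
python3 - <<'E'
from h import *
show()
go([677.3,-168.6,180],down(-0.037))
E
```

```text
t 0.3 tcp [139.866 608.94  231.025] phi 1.345078550201626 pitch -1.5327379922366303e-05 F [ 0.508 -0.054  0.2  ] open 0.9956094391678176 q [-1.311  0.689 -0.195  1.566  0.157  0.902 -0.215]
offset [-697.8, -637.5, 51.4] rot [-0.0, 0.0, 1.382] | dist 947 ang 79.2 deg
```

Request:
{"name": "jog_arm", "arguments": {"motion": [{"offset": [-697,-637,20],"rot": [0,0,1.38],"gripper": 85},{"offset": [-697,-637,20],"rot": [0,0,1.38],"gripper": 85},{"offset": [-697,-637,20],"rot": [0,0,1.38],"gripper": 85},{"offset": [-697,-637,20],"rot": [0,0,1.38],"gripper": 85},{"offset": [-697,-637,20],"rot": [0,0,1.38],"gripper": 85}]}}

```text
time: 0.72
tcp_pos: [259.0, 436.1, 227.1]
tcp_rot: [1.305, 2.858, 0.0]
force: [0.7, 0.4, -0.4]
opening: 0.994
```

```bash
python3 - <<'E'
from h import *
show()
go([677.3,-168.6,180],down(-0.037))
E
```

```text
t 0.72 tcp [259.038 436.123 227.07 ] phi 0.7141652662896534 pitch -0.00011579844878710075 F [ 0.654  0.364 -0.405] open 0.9940140356469918 q [-1.102  0.54  -0.038  1.926  0.031  0.676 -0.444]
offset [-730.9, -80.0, 47.1] rot [0.0, -0.0, 0.751] | dist 737 ang 43.0 deg
```

Full speed is reached without trouble. Continue.

Request:
{"name": "jog_arm", "arguments": {"motion": [{"offset": [-731,-80,20],"rot": [0,0,0.75],"gripper": 85},{"offset": [-731,-80,20],"rot": [0,0,0.75],"gripper": 85},{"offset": [-731,-80,20],"rot": [0,0,0.75],"gripper": 85},{"offset": [-731,-80,20],"rot": [0,0,0.75],"gripper": 85},{"offset": [-731,-80,20],"rot": [0,0,0.75],"gripper": 85}]}}

```text
time: 1.13
tcp_pos: [377.5, 264.9, 221.6]
tcp_rot: [2.12, 2.318, 0.002]
force: [1.1, 0.9, -1.1]
opening: 0.995
```

```bash
python3 - <<'E'
from h import *
show()
go([677.3,-168.6,180],down(-0.037))
E
```

```text
t 1.13 tcp [377.534 264.91  221.572] phi 0.08933622622669324 pitch 0.0006081235346461276 F [ 1.114  0.895 -1.073] open 0.9954111104582339 q [-0.787  0.5    0.113  2.064 -0.098  0.582 -0.516]
offset [-458.6, 259.9, 41.5] rot [0.001, -0.001, 0.126] | dist 529 ang 7.2 deg
```

Request:
{"name": "jog_arm", "arguments": {"motion": [{"offset": [-459,260,20],"rot": [0,0,0.126],"gripper": 85},{"offset": [-459,260,20],"rot": [0,0,0.126],"gripper": 85},{"offset": [-459,260,20],"rot": [0,0,0.126],"gripper": 85},{"offset": [-459,260,20],"rot": [0,0,0.126],"gripper": 85},{"offset": [-459,260,20],"rot": [0,0,0.126],"gripper": 85}]}}

```text
time: 1.55
tcp_pos: [495.9, 93.5, 213.6]
tcp_rot: [2.261, 2.181, 0.002]
force: [0.9, 0.4, -0.2]
opening: 0.995
```

```bash
python3 - <<'E'
from h import *
show()
go([677.3,-168.6,180],down(-0.037))
E
```

```text
t 1.55 tcp [495.94   93.451 213.618] phi -0.03636931883399597 pitch 0.0010236975306588884 F [ 0.864  0.382 -0.215] open 0.9952703634717252 q [-0.345  0.561  0.106  1.954 -0.097  0.63  -0.213]
offset [-255.3, 190.7, 33.6] rot [0.001, -0.001, 0.001] | dist 320 ang 0.1 deg
```

Request:
{"name": "jog_arm", "arguments": {"motion": [{"offset": [-255,190,34],"rot": [0,0,0],"gripper": 60},{"offset": [-255,190,34],"rot": [0,0,0],"gripper": 60},{"offset": [-255,190,34],"rot": [0,0,0],"gripper": 60},{"offset": [-255,190,34],"rot": [0,0,0],"gripper": 60},{"offset": [-255,190,34],"rot": [0,0,0],"gripper": 60}]}}

```text
time: 1.97
tcp_pos: [613.5, -77.3, 191.4]
tcp_rot: [-2.262, -2.18, -0.003]
force: [0.8, 1.7, -0.4]
opening: 0.703
```

Request:
{"name": "jog_arm", "arguments": {"motion": [{"offset": [-96,72,14],"rot": [0,0,0],"gripper": 60},{"offset": [-96,72,14],"rot": [0,0,0],"gripper": 60},{"offset": [-96,72,14],"rot": [0,0,0],"gripper": 60},{"offset": [-96,72,14],"rot": [0,0,0],"gripper": 60}]}}

```text
time: 2.3
tcp_pos: [683.6, -186.6, 175.9]
tcp_rot: [2.266, 2.165, -0.003]
force: [-0.3, -1.2, -0.0]
opening: 0.703
```

```bash
python3 - <<'E'
from h import *
show()
go([677.3,-168.6,65],down(-0.037))
f=cam("wrist"); crop(f,0,0,640,480,"w1")
E
```

```text
t 2.3 tcp [ 683.582 -186.591  175.9  ] phi -0.04559526637531545 pitch -0.0065181509448569395 F [-0.308 -1.166 -0.002] open 0.7029014622413235 q [ 0.165  0.864  0.072  1.345 -0.061  0.93   0.202]
offset [18.4, -7.5, 110.8] rot [0.004, 0.007, -0.009] | dist 113 ang 0.7 deg
```

```bash
python3 - <<'E'
from h import *
f=cam("wrist"); show()
for p in [(359,118),(409,118),(407,326),(359,326)]: print(ray(f,p[0]/1.25,p[1]/1.25,96))
go([677.3,-168.6,65],down(-0.037))
E
```

```text
t 2.4 tcp [ 681.625 -178.093  176.25 ] phi -0.03984747630971078 pitch 0.0007629636983920245 F [-0.305  1.398 -0.302] open 0.6994765431967852 q [ 0.159  0.86   0.066  1.354 -0.063  0.93   0.2  ]
[669.158 -91.309  96.   ]
[690.885 -92.265  96.   ]
[ 686.471 -188.501   96.   ]
[ 662.737 -187.452   96.   ]
offset [9.2, -4.7, 111.3] rot [0.0, -0.001, -0.003] | dist 112 ang 0.2 deg
```

Request:
{"name": "jog_arm", "arguments": {"motion": [{"offset": [10,-5,40],"rot": [0,0,0],"gripper": 60},{"offset": [10,-5,80],"rot": [0,0,0],"gripper": 60},{"offset": [10,-5,111],"rot": [0,0,0],"gripper": 60},{"offset": [10,-5,111],"rot": [0,0,0],"gripper": 60},{"offset": [10,-5,111],"rot": [0,0,0],"gripper": 60}], "grip_force": 110}}

```text
time: 2.82
tcp_pos: [675.7, -165.6, 64.3]
tcp_rot: [-2.26, -2.176, 0.001]
force: [1.1, -1.1, 0.5]
opening: 0.706
```

```bash
python3 - <<'E'
from h import *
show()
go([677.3,-167.6,64],down(-0.037))
f=cam("wrist"); crop(f,0,0,640,480,"w2")
E
```

```text
t 2.82 tcp [ 675.653 -165.647   64.319] phi -0.03801193836843718 pitch 0.0024688281051883213 F [ 1.077 -1.075  0.509] open 0.7059076577452635 q [ 0.15   0.987  0.052  1.443 -0.069  0.717  0.192]
offset [-1.9, 1.7, 0.3] rot [-0.004, -0.002, -0.001] | dist 3 ang 0.3 deg
```

Request:
{"name": "jog_arm", "arguments": {"motion": [{"offset": [-2,2,0],"rot": [0,0,0],"gripper": 60},{"offset": [-2,2,0],"rot": [0,0,0],"gripper": 10},{"offset": [-2,2,0],"rot": [0,0,0],"gripper": 10},{"offset": [-2,2,0],"rot": [0,0,0],"gripper": 10},{"offset": [-2,2,0],"rot": [0,0,0],"gripper": 10}], "grip_force": 110}}

```text
time: 3.28
tcp_pos: [680.3, -169.2, 68.6]
tcp_rot: [2.263, 2.177, 0.004]
force: [-1.9, 0.2, 7.2]
opening: 0.258
```

Request:
{"name": "jog_arm", "arguments": {"motion": [{"offset": [0,0,0],"rot": [0,0,0],"gripper": 10},{"offset": [0,0,0],"rot": [0,0,0],"gripper": 10}]}}

```text
time: 3.45
tcp_pos: [680.4, -169.2, 69.2]
tcp_rot: [2.263, 2.176, 0.005]
force: [0.2, 0.6, -2.6]
opening: 0.259
```

```bash
python3 - <<'E'
from h import *
show()
f=cam("wrist"); crop(f,0,0,640,480,"w3")
E
```

```text
t 3.45 tcp [ 680.434 -169.244   69.155] phi -0.03910502568366468 pitch 0.0005698409688723584 F [ 0.237  0.597 -2.619] open 0.2593666606778827 q [ 0.153  0.984  0.053  1.432 -0.068  0.724  0.194]
```

```bash
python3 - <<'E'
from h import *
f=cam("wrist"); show()
for p in [(355,165),(450,165),(434,507),(356,507)]:
    print(ray(f,p[0]/1.25,p[1]/1.25,96))
f=cam("top")
crop(f,300,160,500,320,"t3")
E
```

```text
t 3.55 tcp [ 680.325 -169.066   68.759] phi -0.038743528017540066 pitch 0.0006991219911370559 F [-0.25   0.258  1.126] open 0.26212790585968954 q [ 0.153  0.985  0.053  1.431 -0.068  0.724  0.194]
[672.571 -95.687  96.   ]
[694.633 -96.567  96.   ]
[ 689.381 -192.366   96.   ]
[ 666.664 -191.414   96.   ]
```

```bash
cat >> h.py <<'E'
BC=np.array([461.8,-254.5]); BH=-1.6444
TIN=np.array([-86.,0,65.])   # tcp in scoop frame
M=np.diag([-1.,1.,-1.])
def b2w(x,y,z=0):
    c,s=np.cos(BH),np.sin(BH); return np.array([BC[0]+c*x-s*y,BC[1]+s*x+c*y,z])
def w2b(p):
    c,s=np.cos(BH),np.sin(BH); d=np.asarray(p[:2])-BC; return np.array([c*d[0]+s*d[1],-s*d[0]+c*d[1]])
def lip_target(lip,head,pitch):
    Rt=down(head+np.pi/2,pitch); Rs=Rt.as_matrix()@M.T
    return np.asarray(lip,float)+Rs@(TIN-np.array([50.,0,0])),Rt
def lip_now():
    s,p,Rt=st(); Rs=Rt.as_matrix()@M.T; l=p+Rs@(np.array([50.,0,0])-TIN); h=np.arctan2(Rs[1,0],Rs[0,0]); pit=np.arctan2(-Rs[2,0],np.hypot(Rs[0,0],Rs[1,0]))
    print("t %.2f"%s["time"],"lip w",np.round(l,1),"bin",np.round(w2b(l),1),"head %.3f pitch %.3f"%(h,pit),"F",np.round(s["force"],1),"M",np.round(s["moment"],2),"open %.3f"%s["opening"],"q",np.round(s["qpos"],2))
def rows(ts):
    for l,h,p in ts: go(*lip_target(l,h,p))
def brows(ts):  # (bx,by,z,pitch)
    for t in ts: go(*lip_target(b2w(t[0],t[1],t[2]),BH+(t[4] if len(t)>4 else 0),t[3]))
E
python3 - <<'E'
from h import *
lip_now()
brows([(-60,0,130,0.0),(-60,0,130,.23)])
E
```

```text
t 3.60 lip w [ 675.3 -304.9    3.7] bin [ 34.6 216.6] head -1.610 pitch 0.001 F [-0.6  0.5  0.5] M [0.05 0.2  0.01] open 0.261 q [ 0.15  0.98  0.05  1.43 -0.07  0.72  0.19]
offset [102.1, -207.8, -126.8] rot [0.003, -0.001, 0.035] | dist 264 ang 2.0 deg
offset [83.7, -208.4, -156.2] rot [-0.001, 0.229, 0.035] | dist 274 ang 13.3 deg
```

Request:
{"name": "jog_arm", "arguments": {"motion": [{"offset": [0,0,-40],"rot": [0,0,0],"gripper": 10},{"offset": [0,0,-80],"rot": [0,0,0],"gripper": 10},{"offset": [0,0,-120],"rot": [0,0,0],"gripper": 10},{"offset": [0,0,-130],"rot": [0,0,0],"gripper": 10},{"offset": [0,0,-130],"rot": [0,0,0],"gripper": 10}]}}

```text
time: 4.02
tcp_pos: [682.5, -169.9, 203.0]
tcp_rot: [2.258, 2.172, 0.012]
force: [1.0, -1.1, -1.7]
opening: 0.26
```

```bash
python3 - <<'E'
from h import *
lip_now()
brows([(-60,0,130,0.0),(-60,0,130,.23)])
f=cam("scene"); crop(f,150,80,450,300,"s2")
E
```

```text
t 4.02 lip w [ 677.9 -305.9  138.2] bin [ 35.4 219.3] head -1.610 pitch -0.001 F [ 1.  -1.1 -1.7] M [ 0.12 -0.05 -0.03] open 0.260 q [ 0.15  0.82  0.07  1.35 -0.06  0.96  0.19]
offset [102.8, -210.5, 5.5] rot [0.011, 0.001, 0.035] | dist 234 ang 2.1 deg
offset [84.3, -210.8, -23.7] rot [0.007, 0.231, 0.036] | dist 228 ang 13.4 deg
```

Request:
{"name": "jog_arm", "arguments": {"motion": [{"offset": [84,-211,-24],"rot": [0,0.23,0.036],"gripper": 10},{"offset": [84,-211,-24],"rot": [0,0.23,0.036],"gripper": 10},{"offset": [84,-211,-24],"rot": [0,0.23,0.036],"gripper": 10},{"offset": [84,-211,-24],"rot": [0,0.23,0.036],"gripper": 10},{"offset": [84,-211,-24],"rot": [0,0.23,0.036],"gripper": 10}]}}

```text
time: 4.48
tcp_pos: [486.4, -84.7, 218.2]
tcp_rot: [-2.18, -2.018, -0.249]
force: [1.5, 1.3, -1.1]
opening: 0.262
```

Request:
{"name": "jog_arm", "arguments": {"motion": [{"offset": [7,-28,-3],"rot": [0,0,0],"gripper": 10},{"offset": [7,-28,-3],"rot": [0,0,0],"gripper": 10},{"offset": [7,-28,-3],"rot": [0,0,0],"gripper": 10}]}}

```text
time: 4.73
tcp_pos: [455.5, -75.8, 221.4]
tcp_rot: [-2.177, -2.015, -0.243]
force: [1.2, 0.1, -2.1]
opening: 0.263
```

```bash
python3 - <<'E'
from h import *
lip_now()
brows([(-58,0,60,.23),(-58,0,13,.23)])
f=cam("scene"); crop(f,150,80,450,300,"s3")
f=cam("top"); crop(f,300,160,500,320,"t4")
E
```

```text
t 4.73 lip w [ 445.6 -192.7  126.8] bin [-60.4 -20.7] head -1.649 pitch 0.232 F [ 1.2  0.1 -2.1] M [-0.31 -0.12 -0.02] open 0.263 q [ 0.32  0.53 -0.14  2.02 -0.27  0.65  0.34]
offset [-17.5, 20.1, 64.6] rot [-0.009, -0.002, -0.005] | dist 70 ang 0.6 deg
offset [-28.3, 20.6, 110.3] rot [-0.009, -0.002, -0.005] | dist 116 ang 0.6 deg
```

```bash
python3 - <<'E'
from h import *
lip_now()
brows([(-58,0,100,.23),(-58,0,60,.23),(-58,0,14,.23)])
E
```

```text
t 4.83 lip w [ 449.7 -193.8  127.3] bin [-59.7 -16.6] head -1.649 pitch 0.231 F [ 0.   0.1 -2.9] M [-0.22  0.   -0.05] open 0.259 q [ 0.32  0.53 -0.13  2.01 -0.27  0.65  0.34]
offset [-7.7, 15.8, 26.3] rot [-0.005, -0.002, -0.004] | dist 32 ang 0.4 deg
offset [-16.9, 16.0, 65.3] rot [-0.005, -0.002, -0.004] | dist 69 ang 0.4 deg
offset [-27.5, 16.3, 110.1] rot [-0.005, -0.002, -0.004] | dist 115 ang 0.4 deg
```

Request:
{"name": "jog_arm", "arguments": {"motion": [{"offset": [-1,16,0],"rot": [0,0,-0.004],"gripper": 10},{"offset": [-8,16,26],"rot": [-0.005,0,-0.004],"gripper": 10},{"offset": [-13,16,46],"rot": [-0.005,0,-0.004],"gripper": 10},{"offset": [-17,16,65],"rot": [-0.005,0,-0.004],"gripper": 10},{"offset": [-17,16,65],"rot": [-0.005,0,-0.004],"gripper": 10}]}}

```text
time: 5.25
tcp_pos: [473.5, -79.3, 150.8]
tcp_rot: [-2.176, -2.019, -0.248]
force: [-0.7, 0.6, -1.6]
opening: 0.261
```

```bash
python3 - <<'E'
from h import *
lip_now()
brows([(-58,0,30,.23),(-58,0,14,.23)])
f=cam("scene"); crop(f,150,80,450,300,"s4")
E
```

```text
t 5.25 lip w [ 464.2 -196.3   56.1] bin [-58.2  -1.9] head -1.646 pitch 0.233 F [-0.7  0.6 -1.6] M [-0.22  0.08 -0.02] open 0.261 q [ 0.33  0.67 -0.16  2.04 -0.28  0.49  0.38]
offset [-6.0, 1.4, 25.8] rot [-0.006, -0.003, -0.002] | dist 26 ang 0.4 deg
offset [-9.7, 1.5, 41.3] rot [-0.006, -0.003, -0.002] | dist 42 ang 0.4 deg
```

Request:
{"name": "jog_arm", "arguments": {"motion": [{"offset": [-3,1,13],"rot": [0,0,0],"gripper": 10},{"offset": [-6,1,26],"rot": [0,0,0],"gripper": 10},{"offset": [-8,1,34],"rot": [0,0,0],"gripper": 10},{"offset": [-10,1,41],"rot": [0,0,0],"gripper": 10},{"offset": [-10,1,41],"rot": [0,0,0],"gripper": 10}]}}

```text
time: 5.72
tcp_pos: [475.0, -79.9, 109.6]
tcp_rot: [-2.177, -2.019, -0.25]
force: [-0.7, -0.1, -1.1]
opening: 0.259
```

```bash
python3 - <<'E'
from h import *
lip_now()
def pp(x): return max(0,min(.2,(63-x)*.002))+.03
def zz(x): return 7.5+max(0,(-37-x))*.2027
brows([(x,0,zz(x),pp(x)) for x in (-50,-38,-26,-14,-2)])
E
```

```text
t 5.72 lip w [ 465.8 -196.8   15. ] bin [-57.8  -0.2] head -1.647 pitch 0.233 F [-0.7 -0.1 -1.1] M [-0.25 -0.03  0.08] open 0.259 q [ 0.34  0.75 -0.18  2.06 -0.29  0.39  0.4 ]
offset [-8.5, -0.3, 3.3] rot [-0.005, -0.003, -0.002] | dist 9 ang 0.3 deg
offset [-20.8, -0.3, 2.9] rot [-0.005, -0.003, -0.002] | dist 21 ang 0.3 deg
offset [-31.1, -0.3, 3.3] rot [-0.005, -0.025, -0.002] | dist 31 ang 1.4 deg
offset [-41.3, -0.3, 3.9] rot [-0.005, -0.049, -0.002] | dist 42 ang 2.8 deg
offset [-51.6, -0.2, 4.4] rot [-0.005, -0.073, -0.002] | dist 52 ang 4.2 deg
```

Request:
{"name": "jog_arm", "arguments": {"motion": [{"offset": [-9,0,3],"rot": [0,0,0],"gripper": 10},{"offset": [-21,0,3],"rot": [0,0,0],"gripper": 10},{"offset": [-31,0,3.5],"rot": [0,-0.025,0],"gripper": 10},{"offset": [-41,0,4],"rot": [0,-0.049,0],"gripper": 10},{"offset": [-51.5,0,4.5],"rot": [0,-0.073,0],"gripper": 10}]}}

```text
time: 6.13
tcp_pos: [471.4, -131.0, 93.5]
tcp_rot: [-2.221, -2.057, -0.171]
force: [-0.5, -0.3, -2.2]
opening: 0.261
```

```bash
python3 - <<'E'
from h import *
lip_now()
def pp(x): return max(0,min(.2,(63-x)*.002))+.03
def zz(x): return 7+max(0,(-37-x))*.2027
brows([(x,0,zz(x),pp(x)) for x in (6,18,30,42,54)])
f=cam("scene"); crop(f,220,140,360,245,"s5")
f=cam("top"); crop(f,300,160,500,320,"t5")
E
```

```text
t 6.13 lip w [ 461.6 -254.7    7.9] bin [ 0.3 -0.2] head -1.648 pitch 0.158 F [-0.5 -0.3 -2.2] M [-0.01 -0.    0.  ] open 0.261 q [ 0.34  0.77 -0.1   2.05 -0.23  0.37  0.41]
offset [-4.9, -0.5, 1.9] rot [-0.004, -0.014, -0.003] | dist 5 ang 0.8 deg
offset [-15.3, -0.4, 3.3] rot [-0.004, -0.038, -0.003] | dist 16 ang 2.2 deg
offset [-25.8, -0.4, 4.7] rot [-0.004, -0.062, -0.003] | dist 26 ang 3.6 deg
offset [-36.3, -0.4, 6.2] rot [-0.004, -0.086, -0.003] | dist 37 ang 4.9 deg
offset [-46.9, -0.3, 7.7] rot [-0.004, -0.11, -0.003] | dist 48 ang 6.3 deg
```

Request:
{"name": "jog_arm", "arguments": {"motion": [{"offset": [-5,0,2],"rot": [0,-0.014,0],"gripper": 10},{"offset": [-15,0,3],"rot": [0,-0.038,0],"gripper": 10},{"offset": [-26,0,4.5],"rot": [0,-0.062,0],"gripper": 10},{"offset": [-36,0,6],"rot": [0,-0.086,0],"gripper": 10},{"offset": [-47,0,7.5],"rot": [0,-0.11,0],"gripper": 10}]}}

```text
time: 6.65
tcp_pos: [466.7, -176.1, 78.4]
tcp_rot: [-2.278, -2.108, -0.048]
force: [-1.8, 1.9, -3.3]
opening: 0.259
```

```bash
python3 - <<'E'
from h import *
lip_now()
def pp(x): return max(0,min(.2,(63-x)*.002))+.02
def zz(x): return 7+max(0,(-37-x))*.2027
brows([(x,0,zz(x),pp(x)) for x in (64,76,84,90,94)])
f=cam("scene"); crop(f,220,140,360,245,"s6")
E
```

```text
t 6.65 lip w [ 456.  -308.4    6.9] bin [54.2 -1.8] head -1.648 pitch 0.048 F [-1.8  1.9 -3.3] M [ 0.43  0.37 -0.18] open 0.259 q [ 0.29  0.8   0.02  2.05 -0.18  0.32  0.4 ]
offset [-8.0, 0.9, 3.3] rot [-0.007, -0.028, -0.004] | dist 9 ang 1.7 deg
offset [-20.0, 1.0, 2.7] rot [-0.007, -0.028, -0.004] | dist 20 ang 1.7 deg
offset [-28.0, 1.0, 2.3] rot [-0.007, -0.028, -0.004] | dist 28 ang 1.7 deg
offset [-34.0, 1.0, 2.0] rot [-0.007, -0.028, -0.004] | dist 34 ang 1.7 deg
offset [-38.0, 1.0, 1.8] rot [-0.007, -0.028, -0.004] | dist 38 ang 1.7 deg
```

Request:
{"name": "jog_arm", "arguments": {"motion": [{"offset": [-8,1,3],"rot": [-0.007,-0.028,0],"gripper": 10},{"offset": [-18,1,2.7],"rot": [-0.007,-0.028,0],"gripper": 10},{"offset": [-26,1,2.4],"rot": [-0.007,-0.028,0],"gripper": 10},{"offset": [-33,1,2],"rot": [-0.007,-0.028,0],"gripper": 10},{"offset": [-38,1,2],"rot": [-0.007,-0.028,0],"gripper": 10}]}}

```text
time: 7.12
tcp_pos: [464.8, -217.5, 74.5]
tcp_rot: [-2.301, -2.124, -0.021]
force: [-0.0, 0.4, -2.6]
opening: 0.261
```

```bash
python3 - <<'E'
from h import *
lip_now()
brows([(98,0,8,0),(102,0,12,-.03),(108,0,18,-.08),(114,0,24,-.14),(120,0,30,-.2)])
f=cam("scene"); crop(f,220,140,360,245,"s7")
f=cam("top"); crop(f,300,160,500,320,"t7")
E
```

```text
t 7.12 lip w [ 454.1 -352.     7.2] bin [97.8 -0.5] head -1.651 pitch 0.017 F [-0.   0.4 -2.6] M [ 0.45 -0.05  0.03] open 0.261 q [ 0.33  0.81  0.04  2.02 -0.15  0.31  0.43]
offset [0.9, -0.3, 1.5] rot [0.002, -0.017, -0.006] | dist 2 ang 1.0 deg
offset [-1.2, -0.3, 1.6] rot [0.002, -0.047, -0.006] | dist 2 ang 2.7 deg
offset [-4.4, -0.3, 2.5] rot [0.002, -0.097, -0.007] | dist 5 ang 5.6 deg
offset [-7.4, -0.2, 5.0] rot [0.001, -0.157, -0.007] | dist 9 ang 9.0 deg
offset [-11.0, -0.2, 7.6] rot [0.001, -0.217, -0.007] | dist 13 ang 12.4 deg
```

Request:
{"name": "jog_arm", "arguments": {"motion": [{"offset": [1,0,1.5],"rot": [0,-0.017,-0.006],"gripper": 10},{"offset": [-1,0,1.5],"rot": [0,-0.047,-0.006],"gripper": 10},{"offset": [-4.4,0,2.5],"rot": [0,-0.097,-0.006],"gripper": 10},{"offset": [-7.4,0,5],"rot": [0,-0.157,-0.006],"gripper": 10},{"offset": [-11,0,7.5],"rot": [0,-0.217,-0.006],"gripper": 10}]}}

```text
time: 7.63
tcp_pos: [464.8, -228.0, 67.2]
tcp_rot: [2.193, 2.036, -0.22]
force: [-0.1, 0.2, -4.0]
opening: 0.261
```

```bash
python3 - <<'E'
from h import *
lip_now()
brows([(125,0,36,-.24),(132,0,44,-.28),(138,0,50,-.3),(144,0,57,-.32),(150,0,64,-.32)])
f=cam("scene"); crop(f,220,140,360,245,"s8")
f=cam("wrist"); crop(f,0,0,640,480,"w8")
E
```

```text
t 7.63 lip w [ 454.2 -373.9   30.9] bin [119.7   1.2] head -1.645 pitch -0.203 F [-0.1  0.2 -4. ] M [ 0.65 -0.04 -0.09] open 0.261 q [ 0.06  0.86  0.29  2.09 -0.13  0.18  0.3 ]
offset [-3.9, -1.1, 1.2] rot [0.003, -0.037, -0.001] | dist 4 ang 2.1 deg
offset [-10.1, -1.1, 0.4] rot [0.003, -0.077, -0.001] | dist 10 ang 4.4 deg
offset [-16.1, -1.1, -1.5] rot [0.003, -0.097, -0.001] | dist 16 ang 5.6 deg
offset [-22.4, -1.1, -4.3] rot [0.003, -0.117, -0.001] | dist 23 ang 6.7 deg
offset [-29.7, -1.0, -9.9] rot [0.003, -0.117, -0.001] | dist 31 ang 6.7 deg
```

Request:
{"name": "jog_arm", "arguments": {"motion": [{"offset": [-4,-1,0],"rot": [0,-0.03,0],"gripper": 10},{"offset": [-10,-1,-2],"rot": [0,-0.06,0],"gripper": 10},{"offset": [-14,-1,-8],"rot": [0,-0.09,0],"gripper": 10},{"offset": [-18,-1,-16],"rot": [0,-0.1,0],"gripper": 10},{"offset": [-22,-1,-26],"rot": [0,-0.1,0],"gripper": 10}]}}

```text
time: 8.15
tcp_pos: [462.5, -240.0, 95.7]
tcp_rot: [2.133, 1.997, -0.323]
force: [0.1, 0.2, -3.1]
opening: 0.26
```

```bash
python3 - <<'E'
from h import *
lip_now()
brows([(140,0,120,-.3),(140,0,170,-.3)])
f=cam("scene"); crop(f,220,140,360,245,"s9")
E
```

```text
t 8.15 lip w [ 452.6 -388.7   73.6] bin [134.5   0.7] head -1.636 pitch -0.299 F [ 0.1  0.2 -3.1] M [ 0.81 -0.05  0.01] open 0.260 q [-0.06  0.84  0.43  2.1  -0.11  0.2   0.28]
offset [-18.8, 0.2, -42.5] rot [0.0, -0.001, 0.008] | dist 47 ang 0.5 deg
offset [-33.5, 0.1, -90.3] rot [0.0, -0.001, 0.008] | dist 96 ang 0.5 deg
```

Request:
{"name": "jog_arm", "arguments": {"motion": [{"offset": [0,0,-12],"rot": [0,-0.02,0],"gripper": 10},{"offset": [0,0,-24],"rot": [0,-0.04,0],"gripper": 10},{"offset": [0,0,-36],"rot": [0,-0.06,0],"gripper": 10},{"offset": [2,0,-44],"rot": [0,-0.07,0],"gripper": 10},{"offset": [2,0,-50],"rot": [0,-0.07,0],"gripper": 10}]}}

```text
time: 8.62
tcp_pos: [465.1, -224.6, 146.2]
tcp_rot: [2.091, 1.954, -0.387]
force: [0.2, -0.1, -3.9]
opening: 0.264
```

```bash
python3 - <<'E'
from h import *
lip_now()
brows([(90,0,150,-.36),(90,0,170,-.36)])
f=cam("scene"); crop(f,200,100,380,235,"s10")
f=cam("top"); crop(f,300,160,500,320,"t10")
E
```

```text
t 8.62 lip w [ 455.  -374.6  134.6] bin [120.2   2.1] head -1.639 pitch -0.369 F [ 0.2 -0.1 -3.9] M [ 0.89 -0.07 -0.04] open 0.264 q [-0.21  0.78  0.57  2.11 -0.1   0.29  0.23]
offset [22.1, -0.8, -26.5] rot [0.006, 0.009, 0.005] | dist 34 ang 0.7 deg
offset [14.8, -0.7, -45.1] rot [0.006, 0.009, 0.005] | dist 48 ang 0.7 deg
```

```bash
python3 - <<'E'
from h import *
f=cam("top"); crop(f,380,230,490,320,"t11")
f=cam("scene"); crop(f,230,130,320,190,"s11");lip_now()
E
```

```text
t 8.82 lip w [ 454.1 -375.7  134.1] bin [121.5   1.3] head -1.641 pitch -0.370 F [-0.9 -0.7 -3.4] M [ 0.79 -0.07 -0.03] open 0.262 q [-0.21  0.78  0.57  2.11 -0.1   0.28  0.23]
```

```bash
python3 - <<'E'
from h import *
f=cam("top"); s,p,Rt=st(); Rs=Rt.as_matrix()@M.T
lip_now()
# ball px in full image; find local z so that ball centre is ~ on pan floor (z_s=22)
for n,(u,v) in dict(up=(430,231),dn=(423,497),a=(219,260),b=(324,298),c=(214,380),d=(323,412)).items():
    uu,vv=380+u/6.667,230+v/6.667
    for hs in (22,35):
        z=150
        for _ in range(20):
            w=ray(f,uu,vv,z); ls=Rs.T@(w-p)+TIN; z+= (hs-ls[2])*.8
        print(n,hs,np.round(ls,1),round(z))
E
```

```text
t 8.87 lip w [ 453.8 -375.8  133.9] bin [121.5   1. ] head -1.641 pitch -0.370 F [ 0.5  0.5 -2.4] M [ 0.83 -0.11  0.02] open 0.256 q [-0.21  0.78  0.57  2.11 -0.1   0.28  0.23]
up 22 [43.  35.8 22. ] 152
up 35 [44.8 34.7 35. ] 165
dn 22 [ 42.  -52.2  22. ] 151
dn 35 [ 43.8 -52.3  35. ] 164
a 22 [-27.3  24.9  22. ] 126
a 35 [-24.8  23.9  35. ] 140
b 22 [ 8.3 12.7 22. ] 139
b 35 [10.5 11.9 35. ] 152
c 22 [-28.1 -15.7  22. ] 126
c 35 [-25.6 -16.2  35. ] 139
d 22 [  8.7 -25.3  22. ] 139
d 35 [ 10.8 -25.7  35. ] 152
```

```bash
python3 - <<'E'
from h import *
f=cam("top"); g=cam("scene"); s,p,Rt=st(); Rs=Rt.as_matrix()@M.T
def tri(a,b):
    A=[];B=[]
    for F,(u,v) in ((f,a),(g,b)):
        d=F["R"]@np.array([(u-F["cx"])/F["fx"],(v-F["cy"])/F["fy"],1]); d/=np.linalg.norm(d); P=np.eye(3)-np.outer(d,d); A.append(P);B.append(P@np.array(F["origin"]))
    return np.linalg.solve(sum(A),sum(B))
for n,a,b in (("dn",(423,497),(630,162)),("up",(430,231),(383,238))):
    w=tri((380+a[0]/6.667,230+a[1]/6.667),(230+b[0]/8.889,130+b[1]/8.889)); print(n,w,"bin",w2b(w),"scoop",Rs.T@(w-p)+TIN)
E
```

```text
dn [ 400.97  -354.119  155.005] bin [103.823 -53.339] scoop [ 41.101 -54.025  26.434]
up [ 488.923 -362.103  153.319] bin [105.317  34.963] scoop [42.2   34.266 24.043]
```

```bash
cat >> h.py <<'E'
def lt2(lip,head,pitch,roll):
    # roll>0: scoop -y side up
    Rt=down(head+np.pi/2,pitch)*R.from_rotvec([roll,0,0]); Rs=Rt.as_matrix()@M.T
    return np.asarray(lip,float)+Rs@(TIN-np.array([50.,0,0])),Rt
def brows2(ts):
    for t in ts: go(*lt2(b2w(t[0],t[1],t[2]),BH,t[3],t[4]))
E
python3 - <<'E'
from h import *
lip_now()
brows2([(119,5,120,-.37,0),(119,5,115,-.37,.07),(119,5,115,-.37,.16)])
E
```

```text
t 8.97 lip w [ 453.7 -375.7  133.7] bin [121.4   0.8] head -1.641 pitch -0.370 F [ 0.4 -0.8 -3.9] M [ 0.79 -0.08 -0.04] open 0.258 q [-0.21  0.78  0.57  2.11 -0.1   0.28  0.23]
offset [7.2, 4.9, 11.9] rot [0.003, -0.0, 0.004] | dist 15 ang 0.3 deg
offset [9.0, 9.4, 16.7] rot [0.073, -0.0, 0.004] | dist 21 ang 4.2 deg
offset [9.0, 15.2, 17.4] rot [0.163, 0.0, 0.004] | dist 25 ang 9.4 deg
```

Request:
{"name": "jog_arm", "arguments": {"motion": [{"offset": [3.5,2.5,6],"rot": [0,0,0],"gripper": 10},{"offset": [7,5,12],"rot": [0,0,0],"gripper": 10},{"offset": [9,9.4,17],"rot": [0.07,0,0],"gripper": 10},{"offset": [9,15,17],"rot": [0.16,0,0],"gripper": 10},{"offset": [9,15,17],"rot": [0.16,0,0],"gripper": 10}]}}

```text
time: 9.38
tcp_pos: [484.8, -224.1, 124.3]
tcp_rot: [2.183, 1.984, -0.56]
force: [2.6, 0.2, -2.4]
opening: 0.259
```

```bash
python3 - <<'E'
from h import *
f=cam("top"); crop(f,380,230,490,320,"t12")
f=cam("scene"); crop(f,200,100,380,235,"s12");lip_now()
brows2([(119,0,115,-.37,0)])
E
```

```text
t 9.48 lip w [ 460.  -373.5  114.2] bin [118.9   6.9] head -1.639 pitch -0.370 F [-0.9  0.4 -2.8] M [ 0.82 -0.22  0.01] open 0.264 q [-0.21  0.88  0.58  1.92 -0.11  0.54  0.21]
offset [-0.4, -16.3, 1.1] rot [-0.155, 0.001, 0.005] | dist 16 ang 8.9 deg
```

```bash
python3 - <<'E'
from h import *
g=cam("scene"); f=cam("top"); crop(f,300,200,500,440,"t13",3); lip_now()
brown=lambda im: cv2.inRange(cv2.cvtColor(im,cv2.COLOR_BGR2HSV),(0,60,20),(15,255,90))
crop(g,300,100,480,235,"s13")
brows2([(122,-2,115,-.37,.1),(122,-8,115,-.37,0),(122,-8,115,-.37,-.1)])
E
```

```text
t 9.58 lip w [ 456.9 -373.5  114.9] bin [119.1   3.8] head -1.641 pitch -0.370 F [ 0.3  0.4 -3.1] M [ 0.77 -0.27 -0.06] open 0.260 q [-0.21  0.88  0.58  1.93 -0.11  0.54  0.21]
offset [-2.8, -8.9, 1.9] rot [-0.058, 0.0, 0.003] | dist 10 ang 3.3 deg
offset [-2.8, -21.3, 3.5] rot [-0.158, 0.0, 0.003] | dist 22 ang 9.1 deg
offset [-2.7, -27.7, 4.9] rot [-0.258, -0.0, 0.003] | dist 28 ang 14.8 deg
```

```bash
python3 - <<'E'
from h import *
for i in range(3):
    f=cam("top"); t=manip.get_state()["time"]-.05
    hsv=cv2.cvtColor(f["bgr"],cv2.COLOR_BGR2HSV)
    m=((f["bgr"].max(2)<75)&(hsv[:,:,1]>110)&((hsv[:,:,0]<12)|(hsv[:,:,0]>172))).astype(np.uint8)
    n,l,s_,c=cv2.connectedComponentsWithStats(cv2.morphologyEx(m,cv2.MORPH_OPEN,np.ones((5,5))))
    for k in range(1,n):
        if 80<s_[k,4]<260 and c[k][0]>260: print(round(t,2),s_[k,2:],c[k],ray(f,c[k][0],c[k][1],19)[:2])
crop(f,300,100,640,480,"t14",2)
E
cat > tr.py <<'E'
from h import *
import sys
pa=(411,429);pb=(430,236)
def find(f,c,r=20):
    x0,y0=int(c[0]-r),int(c[1]-r); x0=max(x0,0);y0=max(y0,0)
    im=f["bgr"][y0:y0+2*r,x0:x0+2*r].astype(float)
    m=((im[:,:,2]<75)&(im[:,:,2]>1.25*im[:,:,1])).astype(np.uint8)
    n,l,s_,cc=cv2.connectedComponentsWithStats(m)
    if n<2: return None
    k=1+np.argmax(s_[1:,4]); return cc[k]+[x0,y0],s_[k,4]
if __name__=="__main__":
  for i in range(3):
    t=manip.get_state()["time"]; f=cam("top")
    for n,c in (("A",pa),("B",pb)):
        r=find(f,c,25); 
        if r: print(round(t,2),n,r,ray(f,*r[0],19)[:2])
E
python3 tr.py
```

```text
9.73 A (array([411.192, 432.764]), np.int32(203)) [ 104.774 -295.074]
9.73 B (array([430.63 , 233.428]), np.int32(208)) [ 577.889 -365.506]
9.78 A (array([410.512, 436.823]), np.int32(209)) [  95.596 -293.034]
9.78 B (array([429.628, 228.191]), np.int32(183)) [ 591.002 -363.696]
9.83 A (array([410.034, 440.571]), np.int32(205)) [  87.127 -291.507]
9.83 B (array([429.187, 223.301]), np.int32(166)) [ 603.247 -363.226]
```

```bash
python3 tr.py; python3 - <<'E'
from h import *
lip_now()
brows2([(119,2,125,-.4,.05),(117,0,140,-.42,0),(110,0,155,-.42,0),(98,0,165,-.42,0),(82,0,170,-.42,0)])
E
```

```text
9.88 A (array([409.451, 444.194]), np.int32(206)) [  78.96  -289.749]
9.88 B (array([428.964, 219.387]), np.int32(168)) [ 613.06  -363.175]
9.93 A (array([409.021, 446.847]), np.int32(189)) [  72.991 -288.455]
9.93 B (array([428.837, 216.346]), np.int32(153)) [ 620.693 -363.248]
9.98 A (array([408.51 , 448.576]), np.int32(151)) [  69.118 -287.068]
9.98 B (array([428.812, 214.509]), np.int32(112)) [ 625.308 -363.424]
t 10.03 lip w [ 458.4 -373.4  115.4] bin [118.9   5.4] head -1.641 pitch -0.370 F [ 0.  -0.9 -3.2] M [ 0.78 -0.34 -0.01] open 0.262 q [-0.21  0.88  0.58  1.92 -0.11  0.54  0.21]
offset [-1.7, -10.5, -3.8] rot [-0.107, -0.03, 0.007] | dist 11 ang 6.4 deg
offset [-4.0, -17.6, -14.9] rot [-0.157, -0.05, 0.007] | dist 23 ang 9.4 deg
offset [-2.9, -20.2, -31.2] rot [-0.157, -0.05, 0.007] | dist 37 ang 9.4 deg
offset [4.6, -22.3, -44.7] rot [-0.157, -0.05, 0.007] | dist 50 ang 9.4 deg
offset [17.8, -23.8, -55.0] rot [-0.157, -0.05, 0.007] | dist 63 ang 9.4 deg
```

Both stray balls are slowing down (A ≈ (69,-287), B ≈ (625,-363)). Carry the four on board.

Request:
{"name": "jog_arm", "arguments": {"motion": [{"offset": [-1.7,-10,-4],"rot": [-0.1,-0.03,0.007],"gripper": 10},{"offset": [-4,-17.5,-15],"rot": [-0.157,-0.05,0.007],"gripper": 10},{"offset": [-4,-19,-31],"rot": [-0.157,-0.05,0.007],"gripper": 10},{"offset": [-3,-19,-45],"rot": [-0.157,-0.05,0.007],"gripper": 10},{"offset": [-2,-19,-55],"rot": [-0.157,-0.05,0.007],"gripper": 10}]}}

```text
time: 10.45
tcp_pos: [470.2, -204.6, 181.3]
tcp_rot: [2.067, 1.921, -0.44]
force: [0.7, -0.7, -2.9]
opening: 0.261
```

```bash
python3 - <<'E'
from h import *
lip_now()
go(*lip_target([470,205,170],-1.39,-.42))
f=cam("top"); crop(f,300,100,640,480,"t15",2)
E
python3 tr.py
```

```text
t 10.45 lip w [ 459.2 -354.9  177.4] bin [100.3   4.8] head -1.644 pitch -0.420 F [ 0.7 -0.7 -2.9] M [ 0.91 -0.11  0.01] open 0.261 q [-0.35  0.76  0.68  2.08 -0.08  0.38  0.18]
offset [509.2, -67.9, -219.3] rot [-0.103, 0.0, -0.232] | dist 559 ang 14.5 deg
10.5 B (array([407.429, 259.857]), np.int32(7)) [ 513.884 -305.058]
10.55 B (array([406.833, 259.833]), np.int32(6)) [ 513.978 -303.597]
10.6 B (array([407., 260.]), np.int32(5)) [ 513.559 -303.988]
```

Request:
{"name": "jog_arm", "arguments": {"motion": [{"offset": [4,-2,-2],"rot": [0,0,0],"gripper": 10},{"offset": [13,-4,-6],"rot": [0,0,0],"gripper": 10},{"offset": [26,-6,-11],"rot": [0,0,-0.01],"gripper": 10},{"offset": [42,-8,-18],"rot": [-0.01,0,-0.02],"gripper": 10},{"offset": [60,-10,-26],"rot": [-0.02,0,-0.03],"gripper": 10}]}}

```text
time: 11.07
tcp_pos: [464.2, -138.4, 178.9]
tcp_rot: [2.029, 1.951, -0.427]
force: [-0.5, 0.7, -2.9]
opening: 0.262
```

```bash
python3 - <<'E'
from h import *
lip_now()
go(*lip_target([470,205,170],-1.39,-.42))
f=cam("top"); crop(f,300,160,500,320,"t16",2)
E
```

```text
t 11.07 lip w [ 458.5 -288.9  175.1] bin [34.6 -0.8] head -1.611 pitch -0.420 F [-0.5  0.7 -2.9] M [ 0.89 -0.02  0.01] open 0.262 q [-0.5   0.75  0.7   2.14 -0.1   0.38  0.11]
offset [449.7, -40.1, -195.7] rot [-0.084, 0.001, -0.202] | dist 492 ang 12.6 deg
```

Request:
{"name": "jog_arm", "arguments": {"motion": [{"offset": [15,-1,-6],"rot": [0,0,0],"gripper": 10},{"offset": [35,-3,-14],"rot": [0,0,-0.02],"gripper": 10},{"offset": [57,-5,-24],"rot": [-0.01,0,-0.03],"gripper": 10},{"offset": [80,-7,-34],"rot": [-0.015,0,-0.04],"gripper": 10},{"offset": [104,-9,-45],"rot": [-0.02,0,-0.05],"gripper": 10}]}}

```text
time: 11.53
tcp_pos: [457.8, -18.4, 176.2]
tcp_rot: [1.968, 2.012, -0.417]
force: [-0.0, 0.1, -2.7]
opening: 0.262
```

```bash
python3 - <<'E'
from h import *
lip_now()
go(*lip_target([470,205,170],-1.39,-.42))
E
```

```text
t 11.53 lip w [ 461.1 -169.1  171.8] bin [-85.1  -7. ] head -1.549 pitch -0.417 F [-0.   0.1 -2.7] M [ 0.86 -0.04  0.06] open 0.262 q [-0.77  0.77  0.73  2.13 -0.15  0.46 -0.02]
offset [340.9, -6.7, -148.6] rot [-0.065, -0.003, -0.145] | dist 372 ang 9.1 deg
```

Request:
{"name": "jog_arm", "arguments": {"motion": [{"offset": [22,0,-10],"rot": [0,0,-0.02],"gripper": 10},{"offset": [45,0,-20],"rot": [-0.01,0,-0.03],"gripper": 10},{"offset": [69,-1,-30],"rot": [-0.01,0,-0.04],"gripper": 10},{"offset": [93,-1,-41],"rot": [-0.02,0,-0.05],"gripper": 10},{"offset": [117,-2,-51],"rot": [-0.02,0,-0.06],"gripper": 10}]}}

```text
time: 11.95
tcp_pos: [452.0, 110.9, 174.9]
tcp_rot: [1.898, 2.072, -0.409]
force: [0.5, -0.6, -3.0]
opening: 0.262
```

```bash
python3 - <<'E'
from h import *
lip_now()
go(*lip_target([470,205,170],-1.39,-.42))
f=cam("top"); crop(f,150,160,450,320,"t17",2.5)
E
```

```text
t 11.95 lip w [464.9 -39.2 170.5] bin [-214.9  -12.7] head -1.482 pitch -0.417 F [ 0.5 -0.6 -3. ] M [ 0.79 -0.03  0.04] open 0.262 q [-1.02  0.81  0.74  2.03 -0.2   0.62 -0.16]
offset [221.8, 11.7, -97.3] rot [-0.045, -0.003, -0.084] | dist 243 ang 5.5 deg
```

Request:
{"name": "jog_arm", "arguments": {"motion": [{"offset": [22,1,-10],"rot": [0,0,-0.02],"gripper": 10},{"offset": [45,2,-20],"rot": [-0.01,0,-0.03],"gripper": 10},{"offset": [69,3,-30],"rot": [-0.02,0,-0.04],"gripper": 10},{"offset": [93,5,-41],"rot": [-0.02,0,-0.05],"gripper": 10},{"offset": [117,6,-51],"rot": [-0.03,0,-0.06],"gripper": 10}]}}

```text
time: 12.42
tcp_pos: [446.2, 247.1, 172.6]
tcp_rot: [1.815, 2.139, -0.383]
force: [0.9, -0.4, -3.8]
opening: 0.261
```

```bash
python3 - <<'E'
from h import *
lip_now()
go(*lip_target([470,205,165],-1.39,-.42))
E
```

```text
t 12.42 lip w [470.6  98.4 167.5] bin [-352.6  -17.2] head -1.406 pitch -0.412 F [ 0.9 -0.4 -3.8] M [0.88 0.05 0.04] open 0.261 q [-1.2   0.86  0.73  1.84 -0.23  0.8  -0.28]
offset [97.9, 14.0, -38.8] rot [-0.011, -0.008, -0.015] | dist 106 ang 1.2 deg
```

Request:
{"name": "jog_arm", "arguments": {"motion": [{"offset": [22,3,-9],"rot": [0,0,0],"gripper": 10},{"offset": [44,6,-17],"rot": [-0.01,0,-0.01],"gripper": 10},{"offset": [65,9,-26],"rot": [-0.01,0,-0.01],"gripper": 10},{"offset": [83,12,-33],"rot": [-0.01,0,-0.01],"gripper": 10},{"offset": [93,14,-37],"rot": [-0.01,0,-0.01],"gripper": 10}]}}

```text
time: 12.83
tcp_pos: [442.5, 351.6, 167.6]
tcp_rot: [1.796, 2.152, -0.373]
force: [0.1, 0.4, -2.4]
opening: 0.261
```

```bash
python3 - <<'E'
from h import *
lip_now()
for p in (-.3,-.15,0,.15,.3,.45): go(*lip_target([470,212,165-(p+.42)*55],-1.39,p))
f=cam("top"); crop(f,50,160,350,340,"t18",2.5)
E
```

```text
t 12.83 lip w [469.4 203.4 162.2] bin [-457.2  -26.1] head -1.391 pitch -0.410 F [ 0.1  0.4 -2.4] M [0.92 0.08 0.07] open 0.261 q [-1.29  0.94  0.72  1.63 -0.27  0.97 -0.38]
offset [1.2, 2.0, -14.4] rot [0.0, 0.11, -0.001] | dist 15 ang 6.3 deg
offset [-8.8, 2.0, -25.1] rot [0.0, 0.26, -0.001] | dist 27 ang 14.9 deg
offset [-21.5, 2.0, -33.6] rot [0.0, 0.41, -0.001] | dist 40 ang 23.5 deg
offset [-36.3, 2.0, -39.5] rot [0.0, 0.56, -0.001] | dist 54 ang 32.1 deg
offset [-52.9, 2.0, -42.5] rot [0.001, 0.71, -0.001] | dist 68 ang 40.7 deg
offset [-70.9, 2.1, -42.5] rot [0.001, 0.86, -0.001] | dist 83 ang 49.3 deg
```

```bash
python3 - <<'E'
from h import *
lip_now()
for p in (-.3,-.15,0,.12,.2): go(*lip_target([470,192,160-(p+.42)*50],-1.39,p))
E
```

```text
t 12.88 lip w [469.9 205.3 161.6] bin [-459.2  -25.7] head -1.389 pitch -0.409 F [ 1.6  2.  -3.1] M [1.13 0.08 0.09] open 0.265 q [-1.29  0.94  0.72  1.63 -0.27  0.97 -0.38]
offset [-16.8, -2.2, -2.1] rot [0.002, 0.109, 0.001] | dist 17 ang 6.2 deg
offset [-27.1, -2.1, -13.5] rot [0.002, 0.259, 0.001] | dist 30 ang 14.8 deg
offset [-40.0, -2.1, -22.7] rot [0.002, 0.409, 0.001] | dist 46 ang 23.4 deg
offset [-52.0, -2.1, -28.2] rot [0.002, 0.529, 0.001] | dist 59 ang 30.3 deg
offset [-60.6, -2.1, -30.9] rot [0.002, 0.609, 0.001] | dist 68 ang 34.9 deg
```

Request:
{"name": "jog_arm", "arguments": {"motion": [{"offset": [-17,-2,-2],"rot": [0,0.109,0],"gripper": 10},{"offset": [-22,-2,-8],"rot": [0,0.2,0],"gripper": 10},{"offset": [-28,-2,-14],"rot": [0,0.28,0],"gripper": 10},{"offset": [-34,-2,-19],"rot": [0,0.35,0],"gripper": 10},{"offset": [-40,-2,-23],"rot": [0,0.41,0],"gripper": 10}]}}

```text
time: 13.3
tcp_pos: [445.5, 323.8, 204.7]
tcp_rot: [-2.012, -2.411, -0.005]
force: [0.6, -0.3, -2.9]
opening: 0.264
```

```bash
python3 - <<'E'
from h import *
lip_now()
for p in (0,.1,.2,.32,.44): go(*lip_target([470,195,138-(p)*50],-1.39,p))
f=cam("top"); crop(f,50,160,350,340,"t19",2.5)
E
```

```text
t 13.30 lip w [469.8 190.2 139.3] bin [-444.   -24.7] head -1.391 pitch 0.003 F [ 0.6 -0.3 -2.9] M [0.14 0.07 0.01] open 0.264 q [-1.    0.68  0.49  1.84 -0.46  0.73 -0.07]
offset [4.9, 1.0, 1.7] rot [0.001, -0.003, -0.001] | dist 5 ang 0.2 deg
offset [-2.2, 1.0, -6.6] rot [0.001, 0.097, -0.001] | dist 7 ang 5.6 deg
offset [-10.7, 1.0, -14.1] rot [0.002, 0.197, -0.001] | dist 18 ang 11.3 deg
offset [-22.4, 1.0, -21.9] rot [0.002, 0.317, -0.001] | dist 31 ang 18.2 deg
offset [-35.6, 1.1, -28.2] rot [0.002, 0.437, -0.001] | dist 45 ang 25.0 deg
```

Request:
{"name": "jog_arm", "arguments": {"motion": [{"offset": [-2,1,-7],"rot": [0,0.1,0],"gripper": 10},{"offset": [-2,1,-7],"rot": [0,0.1,0],"gripper": 10},{"offset": [-6,1,-10],"rot": [0,0.14,0],"gripper": 10},{"offset": [-11,1,-14],"rot": [0,0.2,0],"gripper": 10},{"offset": [-16,1,-18],"rot": [0,0.26,0],"gripper": 10}]}}

```text
time: 13.77
tcp_pos: [450.1, 303.9, 223.4]
tcp_rot: [-1.883, -2.245, -0.251]
force: [-0.8, 0.2, -1.9]
opening: 0.262
```

Request:
{"name": "jog_arm", "arguments": {"motion": [{"offset": [-6,0,-4],"rot": [0,0.08,0],"gripper": 10},{"offset": [-12,0,-7],"rot": [0,0.16,0],"gripper": 10},{"offset": [-18,0,-9],"rot": [0,0.2,0],"gripper": 10},{"offset": [-18,0,-9],"rot": [0,0.2,0],"gripper": 10}]}}

```text
time: 14.1
tcp_pos: [454.5, 279.2, 225.4]
tcp_rot: [-1.783, -2.107, -0.414]
force: [0.4, -1.3, -1.6]
opening: 0.261
```

```bash
python3 - <<'E'
from h import *
lip_now()
f=cam("top"); crop(f,50,160,350,340,"t20",2.5)
E
```

```text
t 14.10 lip w [469.7 187.3 106.9] bin [-441.2  -24.6] head -1.405 pitch 0.459 F [ 0.4 -1.3 -1.6] M [-0.62 -0.12  0.  ] open 0.261 q [-0.4   0.59  0.06  1.99 -0.86  0.66  0.53]
```

Request:
{"name": "jog_arm", "arguments": {"motion": [{"offset": [15,0,-40],"rot": [0,-0.1,0],"gripper": 10},{"offset": [25,0,-75],"rot": [0,-0.22,0],"gripper": 10},{"offset": [35,0,-75],"rot": [0,-0.34,0],"gripper": 10},{"offset": [45,0,-70],"rot": [0,-0.45,0],"gripper": 10},{"offset": [45,0,-70],"rot": [0,-0.45,0],"gripper": 10}]}}

```text
time: 14.57
tcp_pos: [448.5, 304.0, 310.0]
tcp_rot: [-1.997, -2.417, -0.013]
force: [-1.1, 2.6, -2.9]
opening: 0.261
```

```bash
python3 - <<'E'
from h import *
lip_now()
f=cam("top"); cv2.imwrite("pics/t21.png",f["bgr"])
f=cam("scene"); crop(f,150,80,640,450,"s21")
E
```

```text
t 14.57 lip w [474.2 171.1 243.6] bin [-425.4  -19. ] head -1.381 pitch 0.010 F [-1.1  2.6 -2.9] M [ 0.41  0.18 -0.02] open 0.261 q [-0.96  0.51  0.46  1.74 -0.28  0.95 -0.19]
```

```bash
python3 - <<'E'
from h import *
from tr import find
f=cam("top"); lip_now()
for n,c in (("A",(406,468)),("B",(424,202)),("C",(395,283))):
    r=find(f,c,11 if n!="A" else 11); print(n,r, ray(f,*r[0],19 if n!="C" else 25))
    crop(f,int(c[0])-50,max(0,min(int(c[1])-40,400)),int(c[0])+50,min(480,max(80,int(c[1])+40)),"z"+n)
E
```

```text
t 14.72 lip w [473.8 160.8 241.9] bin [-415.1  -18.5] head -1.394 pitch 0.009 F [-0.5 -1.  -2. ] M [-0.04 -0.    0.03] open 0.261 q [-0.95  0.51  0.47  1.75 -0.29  0.95 -0.19]
A (array([406.71 , 468.678]), np.int32(245)) [  24.045 -280.748   19.   ]
B (array([424.581, 202.357]), np.int32(210)) [ 656.161 -354.434   19.   ]
C (array([394.342, 283.116]), np.int32(190)) [ 457.564 -269.54    25.   ]
```

```bash
python3 - <<'E'
from h import *
lip_now()
f=cam("top")
for n,p in dict(pink=(400,334),turq=(372,343)).items(): print(n,ray(f,*p,16))
go([500,80,270],down(-2.1+np.pi/2))
go([490,0,270],down(-2.5+np.pi/2))
E
```

```text
t 14.72 lip w [473.8 160.8 241.9] bin [-415.1  -18.5] head -1.394 pitch 0.009 F [-0.5 -1.  -2. ] M [-0.04 -0.    0.03] open 0.261 q [-0.95  0.51  0.47  1.75 -0.29  0.95 -0.19]
pink [ 334.972 -279.291   16.   ]
turq [ 315.366 -210.709   16.   ]
offset [-217.5, 11.8, 36.3] rot [-0.006, -0.007, 0.702] | dist 221 ang 40.2 deg
offset [-294.6, -11.8, 35.7] rot [-0.007, -0.006, 1.102] | dist 297 ang 63.1 deg
```

Request:
{"name": "jog_arm", "arguments": {"motion": [{"offset": [-290,0,30],"rot": [0,0,1.1],"gripper": 10},{"offset": [-290,0,30],"rot": [0,0,1.1],"gripper": 10},{"offset": [-290,0,30],"rot": [0,0,1.1],"gripper": 10},{"offset": [-290,0,30],"rot": [0,0,1.1],"gripper": 10},{"offset": [-290,0,30],"rot": [0,0,1.1],"gripper": 10}]}}

```text
time: 15.18
tcp_pos: [486.7, 83.3, 284.9]
tcp_rot: [-2.665, -1.646, -0.002]
force: [1.2, -0.5, -1.7]
opening: 0.259
```

```bash
python3 - <<'E'
from h import *
lip_now()
go([470,-120,260],down(-2.6+np.pi/2))
go([430,-230,260],down(-3.1+np.pi/2))
E
```

```text
t 15.18 lip w [425.5 -37.7 219.2] bin [-213.5  -52.1] head -2.035 pitch 0.006 F [ 1.2 -0.5 -1.7] M [ 0.13 -0.13  0.01] open 0.259 q [-0.65  0.51  0.63  1.9  -0.4   0.86 -0.28]
offset [-189.4, 76.3, 23.3] rot [-0.009, -0.003, 0.565] | dist 206 ang 32.4 deg
offset [-305.6, 89.8, 22.6] rot [-0.009, -0.001, 1.065] | dist 319 ang 61.0 deg
```

Request:
{"name": "jog_arm", "arguments": {"motion": [{"offset": [-306,90,23],"rot": [0,0,1.06],"gripper": 10},{"offset": [-306,90,23],"rot": [0,0,1.06],"gripper": 10},{"offset": [-306,90,23],"rot": [0,0,1.06],"gripper": 10},{"offset": [-306,90,23],"rot": [0,0,1.06],"gripper": 10},{"offset": [-306,90,23],"rot": [0,0,1.06],"gripper": 10}]}}

```text
time: 15.6
tcp_pos: [448.6, -120.6, 268.6]
tcp_rot: [-3.042, -0.746, 0.003]
force: [0.6, 0.2, -2.5]
opening: 0.255
```

```bash
python3 - <<'E'
from h import *
lip_now()
go([380,-320,250],down(-3.2+np.pi/2))
go([300,-400,240],down(-3.8+np.pi/2))
E
```

```text
t 15.60 lip w [ 327.8 -183.   203.6] bin [ -61.5 -138.9] head -2.661 pitch 0.000 F [ 0.6  0.2 -2.5] M [-0.   -0.19 -0.  ] open 0.255 q [-0.31  0.54  0.77  2.   -0.52  0.81 -0.33]
offset [-153.1, 145.2, 17.2] rot [-0.009, 0.002, 0.539] | dist 212 ang 30.9 deg
offset [-261.0, 179.2, 26.8] rot [-0.008, 0.005, 1.139] | dist 318 ang 65.3 deg
```

Request:
{"name": "jog_arm", "arguments": {"motion": [{"offset": [-261,180,27],"rot": [0,0,1.13],"gripper": 10},{"offset": [-261,180,27],"rot": [0,0,1.13],"gripper": 10},{"offset": [-261,180,27],"rot": [0,0,1.13],"gripper": 10},{"offset": [-261,180,27],"rot": [0,0,1.13],"gripper": 10},{"offset": [-261,180,27],"rot": [0,0,1.13],"gripper": 10}]}}

```text
time: 16.02
tcp_pos: [350.7, -303.2, 249.9]
tcp_rot: [-3.125, 0.225, 0.007]
force: [1.3, -0.2, -1.6]
opening: 0.264
```

```bash
python3 - <<'E'
from h import *
lip_now()
go([250,-420,230],down(-3.7+np.pi/2))
go([100,-470,230],down(-4.3+np.pi/2))
E
```

```text
t 16.02 lip w [ 215.9 -283.1  185.6] bin [  46.6 -243.2] head 2.998 pitch -0.005 F [ 1.3 -0.2 -1.6] M [-0.09 -0.18 -0.02] open 0.264 q [ 0.09  0.61  0.88  2.03 -0.65  0.82 -0.36]
offset [-82.8, 130.2, 19.3] rot [-0.007, 0.007, 0.415] | dist 156 ang 23.8 deg
offset [-224.1, 201.2, 19.5] rot [-0.005, 0.009, 1.015] | dist 302 ang 58.1 deg
```

Request:
{"name": "jog_arm", "arguments": {"motion": [{"offset": [-224,201,20],"rot": [0,0,1.01],"gripper": 10},{"offset": [-224,201,20],"rot": [0,0,1.01],"gripper": 10},{"offset": [-224,201,20],"rot": [0,0,1.01],"gripper": 10},{"offset": [-224,201,20],"rot": [0,0,1.01],"gripper": 10},{"offset": [-224,201,20],"rot": [0,0,1.01],"gripper": 10}]}}

```text
time: 16.43
tcp_pos: [177.1, -417.1, 235.9]
tcp_rot: [-2.906, 1.176, 0.01]
force: [0.8, -2.2, -1.8]
opening: 0.261
```

```bash
python3 - <<'E'
from h import *
lip_now()
go([-20,-470,200],down(-4.6+np.pi/2))
go([-75,-450,200],down(-4.986+np.pi/2))
E
```

```text
t 16.43 lip w [  79.2 -322.   172.1] bin [  95.5 -376.6] head 2.373 pitch -0.009 F [ 0.8 -2.2 -1.8] M [-0.17 -0.09 -0.03] open 0.261 q [ 0.5   0.66  0.98  2.08 -0.76  0.82 -0.39]
offset [-104.6, 175.2, 36.2] rot [-0.001, 0.01, 0.69] | dist 207 ang 39.5 deg
offset [-158.0, 199.1, 36.6] rot [0.001, 0.01, 1.076] | dist 257 ang 61.6 deg
```

Request:
{"name": "jog_arm", "arguments": {"motion": [{"offset": [-158,199,36],"rot": [0,0,1.07],"gripper": 10},{"offset": [-158,199,36],"rot": [0,0,1.07],"gripper": 10},{"offset": [-158,199,36],"rot": [0,0,1.07],"gripper": 10},{"offset": [-158,199,36],"rot": [0,0,1.07],"gripper": 10},{"offset": [-158,199,36],"rot": [0,0,1.07],"gripper": 10}]}}

```text
time: 16.85
tcp_pos: [-27.4, -442.7, 207.4]
tcp_rot: [-2.406, 2.013, 0.013]
force: [0.3, -1.5, -1.8]
opening: 0.265
```

```bash
python3 - <<'E'
from h import *
lip_now()
go(*lip_target([-55,-250,60],1.297,-.1))
go(*lip_target([-55,-244,12],1.297,-.1))
E
```

```text
t 16.85 lip w [ -51.6 -308.3  143.7] bin [  91.4 -508.1] head 1.748 pitch -0.009 F [ 0.3 -1.5 -1.8] M [-0.21 -0.07  0.01] open 0.265 q [ 0.95  0.73  1.02  2.14 -0.91  0.8  -0.4 ]
offset [-66.0, 54.8, 97.0] rot [0.027, -0.09, 0.45] | dist 130 ang 26.3 deg
offset [-71.5, 53.7, 145.1] rot [0.027, -0.09, 0.45] | dist 170 ang 26.3 deg
```

Request:
{"name": "jog_arm", "arguments": {"motion": [{"offset": [-40,55,30],"rot": [0,-0.09,0.45],"gripper": 10},{"offset": [-50,55,50],"rot": [0,-0.09,0.45],"gripper": 10},{"offset": [-60,55,75],"rot": [0.02,-0.09,0.45],"gripper": 10},{"offset": [-66,55,97],"rot": [0.02,-0.09,0.45],"gripper": 10},{"offset": [-66,55,97],"rot": [0.02,-0.09,0.45],"gripper": 10}]}}

```text
time: 17.27
tcp_pos: [-93.4, -383.8, 108.8]
tcp_rot: [-1.838, 2.442, 0.1]
force: [-0.6, -0.3, -1.8]
opening: 0.259
```

```bash
python3 - <<'E'
from h import *
from tr import find
f=cam("top"); cv2.imwrite("pics/t22.png",f["bgr"]); r=find(f,(406,468),11); print(r)
lip_now()
go(*lip_target([-55,-244,12],1.297,-.1))
E
```

```text
(array([407.649, 469.031]), np.int32(291))
t 17.32 lip w [ -55.6 -248.6   59.7] bin [  32.1 -516.5] head 1.295 pitch -0.102 F [-0.6 -0.3 -2.1] M [-0.25  0.12  0.  ] open 0.262 q [ 1.35  0.79  0.6   2.27 -0.99  0.5  -0.64]
offset [0.2, 0.4, 47.6] rot [0.003, 0.002, -0.002] | dist 48 ang 0.3 deg
```

Request:
{"name": "jog_arm", "arguments": {"motion": [{"offset": [0,0,12],"rot": [0,0,0],"gripper": 10},{"offset": [0,0,24],"rot": [0,0,0],"gripper": 10},{"offset": [0,0,36],"rot": [0,0,0],"gripper": 10},{"offset": [0,0,46],"rot": [0,0,0],"gripper": 10},{"offset": [0,0,46],"rot": [0,0,0],"gripper": 10}]}}

```text
time: 17.73
tcp_pos: [-94.1, -381.2, 64.8]
tcp_rot: [-1.849, 2.441, 0.1]
force: [0.4, 0.1, -1.1]
opening: 0.26
```

```bash
python3 - <<'E'
from h import *
lip_now()
d=np.array([.962,-.27])
for k in (30,60,100,200,300,330):
    go(*lip_target([-55+d[0]*k,-246+d[1]*k,13],1.297,-.1))
f=cam("scene"); crop(f,300,60,560,255,"s23")
E
```

```text
t 17.73 lip w [ -55.9 -244.5   13.9] bin [  28.1 -517. ] head 1.296 pitch -0.101 F [ 0.4  0.1 -1.1] M [-0.27  0.04  0.01] open 0.260 q [ 1.53  0.83  0.29  2.29 -0.99  0.26 -0.69]
offset [1.1, -31.1, 0.5] rot [0.005, 0.001, -0.001] | dist 31 ang 0.3 deg
offset [1.1, -61.0, 0.3] rot [0.005, 0.001, -0.001] | dist 61 ang 0.3 deg
offset [1.1, -101.0, 0.1] rot [0.005, 0.001, -0.001] | dist 101 ang 0.3 deg
offset [0.9, -200.9, -0.4] rot [0.005, 0.001, -0.001] | dist 201 ang 0.3 deg
offset [0.8, -300.8, -0.9] rot [0.005, 0.001, -0.001] | dist 301 ang 0.3 deg
offset [0.8, -330.8, -1.0] rot [0.005, 0.001, -0.001] | dist 331 ang 0.3 deg
```

Request:
{"name": "jog_arm", "arguments": {"motion": [{"offset": [1,-10,0],"rot": [0,0,0],"gripper": 10},{"offset": [1,-22,0],"rot": [0,0,0],"gripper": 10},{"offset": [1,-36,0],"rot": [0,0,0],"gripper": 10},{"offset": [1,-52,0],"rot": [0,0,0],"gripper": 10},{"offset": [1,-70,0],"rot": [0,0,0],"gripper": 10}]}}

```text
time: 18.2
tcp_pos: [-27.4, -402.3, 66.2]
tcp_rot: [-1.851, 2.444, 0.099]
force: [-0.9, 0.7, -1.3]
opening: 0.257
```

```bash
cat > loc.py <<'E'
from h import *
def alldark(f,zs=19):
    im=f["bgr"].astype(float); hsv=cv2.cvtColor(f["bgr"],cv2.COLOR_BGR2HSV)
    m=((im[:,:,2]<80)&(im[:,:,2]>1.25*im[:,:,1])).astype(np.uint8)
    m=cv2.morphologyEx(m,cv2.MORPH_OPEN,np.ones((5,5),np.uint8))
    n,l,s_,c=cv2.connectedComponentsWithStats(m)
    for k in range(1,n):
        w,h,a=s_[k,2],s_[k,3],s_[k,4]
        if 80<a<420 and .6<w/h<1.6: print("  dark",np.round(c[k],1),a,"w",np.round(ray(f,*c[k],zs),0)[:2])
if __name__=="__main__":
    lip_now(); f=cam("top"); alldark(f); t=manip.get_state()["time"]; import sys
    if len(sys.argv)>1: cv2.imwrite("pics/%s.png"%sys.argv[1],f["bgr"])
E
python3 loc.py t24
```

```text
t 18.20 lip w [  10.7 -265.8   14.8] bin [  44.4 -449.1] head 1.296 pitch -0.098 F [-0.9  0.7 -1.3] M [-0.25  0.05 -0.07] open 0.257 q [ 1.35  0.83  0.32  2.27 -0.99  0.3  -0.85]
  dark [239.4 264.9] 162 w [512. 107.]
  dark [394.4 283.1] 199 w [ 458. -271.]
  dark [204.1 285.8] 182 w [463. 193.]
  dark [243.6 286.7] 148 w [458.  97.]
  dark [157.9 306.1] 180 w [417. 304.]
  dark [415.4 446.6] 338 w [  73. -304.]
  dark [ 10.6 463.3] 177 w [ 63. 641.]
```

Request:
{"name": "jog_arm", "arguments": {"motion": [{"offset": [2,-18,1],"rot": [0,0,0],"gripper": 10},{"offset": [3,-38,1],"rot": [0,0,0],"gripper": 10},{"offset": [4,-60,1],"rot": [0,0,0],"gripper": 10},{"offset": [5,-83,1],"rot": [0,0,0],"gripper": 10},{"offset": [6,-107,1],"rot": [0,0,0],"gripper": 10}]}}

```text
time: 18.67
tcp_pos: [79.7, -438.4, 65.4]
tcp_rot: [-1.859, 2.436, 0.093]
force: [0.7, 0.1, -2.1]
opening: 0.262
```

```bash
python3 loc.py t25
```

```text
t 18.67 lip w [ 116.9 -301.8   13.9] bin [  72.5 -340.5] head 1.304 pitch -0.097 F [ 0.7  0.1 -2.1] M [-0.27  0.02  0.04] open 0.262 q [ 1.07  0.87  0.43  2.15 -0.97  0.44 -1.1 ]
  dark [239.6 265.1] 172 w [511. 106.]
  dark [394.1 282.9] 189 w [ 458. -270.]
  dark [204.  285.9] 175 w [463. 193.]
  dark [243.6 286.7] 148 w [458.  97.]
  dark [158.2 302.5] 144 w [426. 303.]
  dark [383.7 348.5] 93 w [ 302. -238.]
  dark [426.8 399.6] 311 w [ 180. -336.]
  dark [476.  431.6] 223 w [ 103. -449.]
  dark [470.9 459.4] 150 w [  41. -433.]
  dark [  7.7 462. ] 129 w [ 66. 648.]
```

Request:
{"name": "jog_arm", "arguments": {"motion": [{"offset": [2,-20,1],"rot": [0,0,0],"gripper": 10},{"offset": [3,-42,1],"rot": [0,0,0],"gripper": 10},{"offset": [3,-65,1],"rot": [0,0,0],"gripper": 10},{"offset": [3,-88,1],"rot": [0,0,0],"gripper": 10},{"offset": [3,-110,1],"rot": [0,0,0],"gripper": 10}]}}

```text
time: 19.13
tcp_pos: [193.2, -471.8, 65.4]
tcp_rot: [-1.872, 2.425, 0.086]
force: [-1.2, -0.1, -1.7]
opening: 0.262
```

```bash
python3 loc.py t26
```

```text
t 19.13 lip w [ 229.2 -334.9   13.6] bin [  97.2 -226.1] head 1.315 pitch -0.095 F [-1.2 -0.1 -1.7] M [-0.23  0.04  0.03] open 0.262 q [ 0.83  0.92  0.53  1.98 -0.93  0.6  -1.36]
  dark [239.6 264.9] 164 w [512. 106.]
  dark [393.9 282.9] 181 w [ 458. -269.]
  dark [204.4 285.6] 172 w [463. 192.]
  dark [243.5 286.5] 158 w [459.  97.]
  dark [409.8 337. ] 100 w [ 327. -302.]
  dark [438.5 351.5] 288 w [ 291. -370.]
  dark [  8.5 462.3] 136 w [ 65. 646.]
  dark [633.3 466.3] 232 w [  14. -815.]
```

Request:
{"name": "jog_arm", "arguments": {"motion": [{"offset": [2,-18,1],"rot": [0,0,0],"gripper": 10},{"offset": [3,-34,1],"rot": [0,0,0],"gripper": 10},{"offset": [3,-44,1],"rot": [0,0,0],"gripper": 10},{"offset": [3,-44,1],"rot": [0,0,0],"gripper": 10},{"offset": [3,-44,-4],"rot": [0,0,0],"gripper": 10}]}}

```text
time: 19.6
tcp_pos: [240.6, -486.1, 69.0]
tcp_rot: [-1.88, 2.415, 0.082]
force: [-0.6, 0.3, -1.7]
opening: 0.267
```

```bash
python3 loc.py t27; python3 - <<'E'
from h import *
f=cam("top"); crop(f,360,230,520,420,"t27z")
E
```

```text
t 19.60 lip w [ 275.7 -348.9   17.3] bin [ 107.9 -178.6] head 1.323 pitch -0.096 F [-0.6  0.3 -1.7] M [-0.22  0.1   0.04] open 0.267 q [ 0.76  0.94  0.56  1.89 -0.9   0.68 -1.47]
  dark [239.8 265. ] 177 w [511. 106.]
  dark [393.8 282.7] 174 w [ 459. -269.]
  dark [204.1 285.7] 164 w [463. 193.]
  dark [243.8 286.8] 168 w [458.  96.]
  dark [  6.3 461.3] 94 w [ 68. 651.]
```

```bash
python3 - <<'E'
from h import *
lip_now(); f=cam("top")
print(ray(f,443.3,319.9,19))
for h in (1.3,.8,.5,.3): go(*lip_target([320,-387,75],h,-.05))
E
```

```text
t 19.70 lip w [ 274.9 -350.2   18.1] bin [ 109.2 -179.3] head 1.320 pitch -0.094 F [ 0.  -0.9 -1.2] M [-0.24  0.07  0.01] open 0.259 q [ 0.76  0.94  0.56  1.89 -0.9   0.68 -1.47]
[ 366.015 -385.398   19.   ]
offset [16.0, -51.0, -64.8] rot [-0.006, 0.045, 0.019] | dist 84 ang 2.8 deg
offset [-2.3, 15.4, -63.6] rot [0.03, 0.046, 0.518] | dist 65 ang 29.8 deg
offset [-27.9, 48.0, -61.4] rot [0.052, 0.045, 0.817] | dist 83 ang 47.0 deg
offset [-49.9, 64.8, -59.4] rot [0.067, 0.044, 1.017] | dist 101 ang 58.4 deg
```

Request:
{"name": "jog_arm", "arguments": {"motion": [{"offset": [10,0,-40],"rot": [0,0.045,0.1],"gripper": 10},{"offset": [0,12,-63],"rot": [0.02,0.045,0.2],"gripper": 10},{"offset": [-2,15,-63],"rot": [0.03,0.045,0.32],"gripper": 10},{"offset": [-2,15,-63],"rot": [0.03,0.045,0.44],"gripper": 10},{"offset": [-2,15,-63],"rot": [0.03,0.045,0.52],"gripper": 10}]}}

```text
time: 20.17
tcp_pos: [221.8, -486.7, 133.4]
tcp_rot: [-1.19, 2.857, 0.031]
force: [1.0, 0.8, -2.2]
opening: 0.254
```

```bash
python3 - <<'E'
from h import *
lip_now(); 
for h in (.5,.3,.15): go(*lip_target([320,-387,75],h,-.05))
E
```

```text
t 20.17 lip w [ 319.7 -387.9   75.3] bin [ 143.5 -131.9] head 0.790 pitch -0.050 F [ 1.   0.8 -2.2] M [-0.1   0.1  -0.01] open 0.254 q [ 0.67  0.87  0.76  1.94 -0.94  0.77 -1.91]
offset [-6.6, 40.2, 0.6] rot [0.015, 0.0, 0.289] | dist 41 ang 16.6 deg
offset [-17.1, 65.9, 1.2] rot [0.025, 0.0, 0.489] | dist 68 ang 28.1 deg
offset [-28.3, 83.5, 1.7] rot [0.033, 0.0, 0.639] | dist 88 ang 36.6 deg
```

Request:
{"name": "jog_arm", "arguments": {"motion": [{"offset": [-4,16,1],"rot": [0.01,0,0.12],"gripper": 10},{"offset": [-7,40,1],"rot": [0.015,0,0.24],"gripper": 10},{"offset": [-17,66,1],"rot": [0.025,0,0.36],"gripper": 10},{"offset": [-20,72,1],"rot": [0.03,0,0.48],"gripper": 10},{"offset": [-26,80,1],"rot": [0.03,0,0.6],"gripper": 10}]}}

```text
time: 20.58
tcp_pos: [180.8, -410.4, 134.3]
tcp_rot: [-0.276, 3.08, 0.01]
force: [-0.5, -0.6, -1.7]
opening: 0.262
```

```bash
python3 - <<'E'
from h import *
lip_now(); f=cam("top"); crop(f,360,230,520,420,"t28z")
for h in (.18,.1): go(*lip_target([316,-388,30],h,-.05)); go(*lip_target([316,-388,3],h,0.01))
E
```

```text
t 20.58 lip w [ 317.7 -385.5   76.2] bin [ 141.2 -134.1] head 0.179 pitch -0.050 F [-0.5 -0.6 -1.7] M [-0.11  0.14 -0.05] open 0.262 q [ 0.76  0.72  0.54  2.21 -0.99  0.48 -2.42]
offset [5.0, -4.6, 45.9] rot [0.005, 0.001, -0.006] | dist 46 ang 0.5 deg
offset [2.2, -4.6, 64.9] rot [0.005, 0.061, -0.006] | dist 65 ang 3.5 deg
offset [4.6, 6.6, 46.0] rot [0.009, 0.0, 0.074] | dist 47 ang 4.3 deg
offset [1.8, 6.2, 64.9] rot [0.007, 0.06, 0.074] | dist 65 ang 5.5 deg
```

Request:
{"name": "jog_arm", "arguments": {"motion": [{"offset": [3,4,20],"rot": [0,0.0,0.07],"gripper": 10},{"offset": [4,9,44],"rot": [0,0.02,0.074],"gripper": 10},{"offset": [2,10,58],"rot": [0,0.06,0.074],"gripper": 10},{"offset": [2,10,64],"rot": [0,0.06,0.074],"gripper": 10},{"offset": [2,10,66],"rot": [0,0.06,0.074],"gripper": 10}]}}

```text
time: 21.05
tcp_pos: [180.2, -397.5, 67.3]
tcp_rot: [0.16, -3.127, -0.013]
force: [0.4, -0.7, -1.7]
opening: 0.264
```

```bash
python3 - <<'E'
from h import *
lip_now(); f=cam("top"); crop(f,360,230,520,420,"t29z"); f=cam("scene"); crop(f,180,110,380,260,"s29")
d=np.array([np.cos(.0),0])
for k in (320,335,350,362,372): go(*lip_target([k,-384,1.5],.1,.01))
E
```

```text
t 21.05 lip w [ 314.7 -383.     0.9] bin [ 139.  -137.2] head 0.103 pitch 0.010 F [ 0.4 -0.7 -1.7] M [-0.07  0.07 -0.04] open 0.264 q [ 0.89  0.81  0.23  2.25 -0.99  0.19 -2.57]
offset [-5.8, 0.0, 0.3] rot [0.007, -0.001, 0.0] | dist 6 ang 0.4 deg
offset [-20.7, -1.5, 0.2] rot [0.007, -0.001, 0.0] | dist 21 ang 0.4 deg
offset [-35.6, -3.0, -0.0] rot [0.007, -0.001, 0.0] | dist 36 ang 0.4 deg
offset [-47.5, -4.2, -0.1] rot [0.007, -0.001, 0.0] | dist 48 ang 0.4 deg
offset [-57.5, -5.2, -0.3] rot [0.007, -0.001, 0.0] | dist 58 ang 0.4 deg
```

Request:
{"name": "jog_arm", "arguments": {"motion": [{"offset": [-8,0,0],"rot": [0,0,0],"gripper": 10},{"offset": [-18,-1,0],"rot": [0,0,0],"gripper": 10},{"offset": [-28,-2,0],"rot": [0,0,0],"gripper": 10},{"offset": [-38,-3,0],"rot": [0,0,0],"gripper": 10},{"offset": [-46,-4,0],"rot": [0,0,0],"gripper": 10}]}}

```text
time: 21.57
tcp_pos: [226.7, -397.9, 68.4]
tcp_rot: [0.159, -3.127, -0.008]
force: [-0.5, -0.2, -1.7]
opening: 0.263
```

```bash
python3 - <<'E'
from h import *
lip_now(); f=cam("top"); crop(f,360,230,520,420,"t30z")
for k in (362,368,374): go(*lip_target([k,-384,1.5],.1,.01))
E
```

```text
t 21.57 lip w [ 361.3 -383.8    2. ] bin [136.4 -90.8] head 0.102 pitch 0.010 F [-0.5 -0.2 -1.7] M [-0.03  0.14  0.02] open 0.263 q [ 0.75  0.83  0.33  2.19 -1.    0.28 -2.65]
offset [1.5, 0.4, 0.3] rot [0.006, 0.001, 0.004] | dist 2 ang 0.4 deg
offset [-4.5, -0.3, 0.3] rot [0.006, 0.001, 0.004] | dist 5 ang 0.4 deg
offset [-10.5, -0.9, 0.2] rot [0.006, 0.001, 0.004] | dist 10 ang 0.4 deg
```

Request:
{"name": "jog_arm", "arguments": {"motion": [{"offset": [-3,0,0],"rot": [0,0,-0.04],"gripper": 10},{"offset": [-7,2,0],"rot": [0,0,-0.06],"gripper": 10},{"offset": [-11,3,0],"rot": [0,0,-0.08],"gripper": 10},{"offset": [-14,3,0],"rot": [0,0,-0.08],"gripper": 10}]}}

```text
time: 21.95
tcp_pos: [242.7, -392.7, 68.3]
tcp_rot: [0.29, -3.12, -0.01]
force: [0.3, 0.4, -1.9]
opening: 0.261
```

```bash
python3 - <<'E'
from h import *
lip_now(); f=cam("top"); crop(f,400,270,480,350,"t31z",6)
for k in (368,374,380): go(*lip_target([k,-384,1.5],.18,.01))
E
```

```text
t 21.95 lip w [ 375.8 -367.3    2.3] bin [118.8 -77.4] head 0.186 pitch 0.007 F [ 0.3  0.4 -1.9] M [-0.    0.14  0.01] open 0.261 q [ 0.72  0.83  0.33  2.18 -0.97  0.29 -2.63]
offset [11.4, -13.5, 0.3] rot [0.007, 0.003, 0.005] | dist 18 ang 0.5 deg
offset [5.5, -14.6, 0.2] rot [0.007, 0.003, 0.005] | dist 16 ang 0.5 deg
offset [-0.4, -15.7, 0.2] rot [0.007, 0.003, 0.005] | dist 16 ang 0.5 deg
```

```bash
python3 - <<'E'
from h import *
for p in (-.06,-.12,-.18,-.24,-.3): go(*lip_target([377,-367,3-100*p],.19,p))
E
```

```text
offset [3.7, 0.2, 2.5] rot [0.007, -0.067, -0.005] | dist 4 ang 3.9 deg
offset [6.8, 0.1, 5.0] rot [0.007, -0.127, -0.005] | dist 8 ang 7.3 deg
offset [9.4, 0.1, 7.6] rot [0.007, -0.187, -0.005] | dist 12 ang 10.7 deg
offset [11.5, 0.1, 10.4] rot [0.006, -0.247, -0.005] | dist 16 ang 14.2 deg
offset [13.1, 0.0, 13.3] rot [0.006, -0.307, -0.006] | dist 19 ang 17.6 deg
```

Request:
{"name": "jog_arm", "arguments": {"motion": [{"offset": [3.5,0,2],"rot": [0,-0.067,-0.01],"gripper": 10},{"offset": [7,0,3],"rot": [0,-0.127,-0.02],"gripper": 10},{"offset": [9,0,4],"rot": [0,-0.187,-0.03],"gripper": 10},{"offset": [11,0,4],"rot": [0,-0.247,-0.03],"gripper": 10},{"offset": [12,0,4],"rot": [0,-0.307,-0.03],"gripper": 10}]}}

```text
time: 22.42
tcp_pos: [230.7, -395.8, 64.7]
tcp_rot: [-0.302, 2.825, 0.047]
force: [-3.5, -6.9, -5.3]
opening: 0.262
```

```bash
python3 - <<'E'
from h import *
lip_now(); f=cam("top"); crop(f,380,250,500,370,"t32z",5); f=cam("scene"); crop(f,180,110,380,260,"s32")
E
```

```text
t 22.42 lip w [ 376.5 -364.2   43.1] bin [115.7 -77. ] head 0.213 pitch -0.302 F [-3.5 -6.9 -5.3] M [-0.84  1.1  -0.18] open 0.262 q [ 1.37  0.84 -0.35  2.24 -0.98  0.04 -2.38]
```

Request:
{"name": "jog_arm", "arguments": {"motion": [{"offset": [2,0,-12],"rot": [0,0,-0.02],"gripper": 10},{"offset": [-1,0,-28],"rot": [0,0,-0.04],"gripper": 10},{"offset": [-5,0,-46],"rot": [0,0,-0.08],"gripper": 10},{"offset": [-10,0,-64],"rot": [0,-0.02,-0.12],"gripper": 10},{"offset": [-14,0,-80],"rot": [0,-0.04,-0.16],"gripper": 10}]}}

```text
time: 22.93
tcp_pos: [217.7, -398.8, 145.3]
tcp_rot: [-0.513, 2.757, 0.02]
force: [-0.2, -0.0, -1.0]
opening: 0.263
```

```bash
python3 - <<'E'
from h import *
lip_now(); f=cam("top"); crop(f,380,250,500,370,"t33z",4)
E
```

```text
t 22.93 lip w [ 358.2 -346.7  128.6] bin [ 99.6 -96.5] head 0.377 pitch -0.334 F [-0.2 -0.  -1. ] M [-0.16  0.58  0.  ] open 0.263 q [ 1.31  0.66 -0.15  2.21 -0.83  0.33 -2.35]
```

```bash
python3 - <<'E'
from h import *
go(*lip_target([430,-310,150],.4,-.3))
E
```

```text
offset [-85.7, 2.2, 3.5] rot [-0.061, 0.033, -0.022] | dist 86 ang 4.2 deg
```

Request:
{"name": "jog_arm", "arguments": {"motion": [{"offset": [-6,0,-6],"rot": [0,0,0],"gripper": 10},{"offset": [-20,0,-10],"rot": [-0.02,0,0],"gripper": 10},{"offset": [-42,1,-8],"rot": [-0.04,0.02,0],"gripper": 10},{"offset": [-66,2,0],"rot": [-0.06,0.03,-0.02],"gripper": 10},{"offset": [-86,2,3],"rot": [-0.06,0.03,-0.02],"gripper": 10}]}}

```text
time: 23.4
tcp_pos: [296.2, -367.0, 172.6]
tcp_rot: [-0.568, 2.787, 0.085]
force: [0.4, 0.6, -1.7]
opening: 0.259
```

```bash
python3 - <<'E'
from h import *
lip_now()
for p in (-.15,0,.1,.2,.3): go(*lip_target([430,-305,135-40*p],.4,p))
f=cam("top"); crop(f,380,230,500,350,"t34z",4)
E
```

```text
t 23.40 lip w [ 433.5 -308.6  151. ] bin [ 56.1 -24.2] head 0.402 pitch -0.302 F [ 0.4  0.6 -1.7] M [-0.24  0.49 -0.04] open 0.259 q [ 0.99  0.61  0.02  2.15 -0.77  0.46 -2.59]
offset [-6.7, 5.0, -10.8] rot [-0.0, 0.152, 0.002] | dist 14 ang 8.7 deg
offset [-19.0, 5.0, -22.8] rot [-0.001, 0.302, 0.002] | dist 30 ang 17.3 deg
offset [-28.6, 4.9, -29.5] rot [-0.001, 0.402, 0.002] | dist 41 ang 23.0 deg
offset [-39.2, 4.9, -35.0] rot [-0.001, 0.502, 0.002] | dist 53 ang 28.8 deg
offset [-50.7, 4.9, -39.4] rot [-0.001, 0.602, 0.002] | dist 64 ang 34.5 deg
```

Request:
{"name": "jog_arm", "arguments": {"motion": [{"offset": [-15,4,-8],"rot": [0,0.12,-0.05],"gripper": 10},{"offset": [-28,4,-18],"rot": [0,0.24,-0.1],"gripper": 10},{"offset": [-34,4,-23],"rot": [0,0.32,-0.15],"gripper": 10},{"offset": [-40,4,-28],"rot": [0,0.39,-0.15],"gripper": 10},{"offset": [-44,4,-30],"rot": [0,0.42,-0.15],"gripper": 10}]}}

```text
time: 23.87
tcp_pos: [324.8, -349.1, 208.0]
tcp_rot: [0.808, -3.035, 0.008]
force: [-0.1, -1.0, -4.7]
opening: 0.262
```

```bash
python3 - <<'E'
from h import *
lip_now()
f=cam("top"); crop(f,380,230,500,350,"t35z",4)
E
```

```text
t 23.87 lip w [ 442.8 -281.8  142.6] bin [ 28.7 -17. ] head 0.520 pitch 0.002 F [-0.1 -1.  -4.7] M [-0.13  0.19 -0.04] open 0.262 q [ 0.24  0.68  0.83  2.06 -0.76  0.73 -2.64]
```

Request:
{"name": "jog_arm", "arguments": {"motion": [{"offset": [-5,0,-2],"rot": [0,0.08,-0.08],"gripper": 10},{"offset": [-8,0,-4],"rot": [0,0.15,-0.14],"gripper": 10},{"offset": [-10,0,-6],"rot": [0,0.2,-0.2],"gripper": 10},{"offset": [-10,0,-6],"rot": [0,0.24,-0.2],"gripper": 10},{"offset": [-10,0,-6],"rot": [0,0.26,-0.2],"gripper": 10}]}}

```text
time: 24.33
tcp_pos: [343.0, -337.6, 213.2]
tcp_rot: [1.048, -2.686, 0.112]
force: [-0.2, -0.1, -1.7]
opening: 0.263
```

```bash
python3 - <<'E'
from h import *
lip_now()
f=cam("top"); crop(f,380,230,500,350,"t36z",4);f=cam("scene"); crop(f,180,90,380,240,"s36",3)
E
```

```text
t 24.33 lip w [ 425.7 -259.1  114.6] bin [  7.2 -35.7] head 0.747 pitch 0.267 F [-0.2 -0.1 -1.7] M [ 0.18 -0.25 -0.01] open 0.263 q [-0.06  0.84  1.07  2.   -0.65  0.79 -2.64]
```

```bash
cat > wp.py <<'E'
from h import *
import sys
x,y,z,h=map(float,sys.argv[1:5]); pit=float(sys.argv[5]) if len(sys.argv)>5 else 0
lip_now(); go([x,y,z],down(h+np.pi/2,pit))
E
python3 wp.py 440 -330 270 2.2
```

```text
t 24.43 lip w [ 424.8 -260.1  114.7] bin [  8.3 -36.4] head 0.745 pitch 0.267 F [ 0.7 -0.2 -2.1] M [ 0.22 -0.23 -0.01] open 0.264 q [-0.06  0.83  1.07  2.   -0.65  0.79 -2.64]
offset [-60.1, -58.6, -76.5] rot [0.212, -0.202, -1.449] | dist 114 ang 84.7 deg
```

Request:
{"name": "jog_arm", "arguments": {"motion": [{"offset": [-10,-15,-40],"rot": [0.05,-0.1,-0.1],"gripper": 10},{"offset": [-40,-40,-76],"rot": [0.2,-0.2,-1.4],"gripper": 10},{"offset": [-60,-58,-76],"rot": [0.2,-0.2,-1.4],"gripper": 10},{"offset": [-60,-58,-76],"rot": [0.2,-0.2,-1.4],"gripper": 10},{"offset": [-60,-58,-76],"rot": [0.2,-0.2,-1.4],"gripper": 10}]}}

```text
time: 24.85
tcp_pos: [441.4, -329.8, 269.8]
tcp_rot: [1.875, -2.382, 0.075]
force: [-1.7, -0.4, -2.1]
opening: 0.263
```

```bash
python3 wp.py 520 -310 270 2.4
```

```text
t 24.85 lip w [ 469.3 -205.3  189.4] bin [-49.6   3.8] head 1.335 pitch 0.117 F [-1.7 -0.4 -2.1] M [0.04 0.05 0.01] open 0.263 q [-0.01  0.69  0.89  1.79 -0.52  0.91 -2.3 ]
offset [-37.3, -71.7, -6.7] rot [0.088, -0.09, -1.065] | dist 81 ang 61.4 deg
```

Request:
{"name": "jog_arm", "arguments": {"motion": [{"offset": [-20,-36,-4],"rot": [0.09,-0.09,-1.06],"gripper": 10},{"offset": [-37,-72,-7],"rot": [0.09,-0.09,-1.06],"gripper": 10},{"offset": [-37,-72,-7],"rot": [0.09,-0.09,-1.06],"gripper": 10},{"offset": [-37,-72,-7],"rot": [0.09,-0.09,-1.06],"gripper": 10},{"offset": [-37,-72,-7],"rot": [0.09,-0.09,-1.06],"gripper": 10}]}}

```text
time: 25.27
tcp_pos: [519.7, -311.0, 270.5]
tcp_rot: [2.563, -1.734, 0.034]
force: [0.6, -0.9, -2.0]
opening: 0.261
```

```bash
python3 wp.py 600 -290 250 3.1
```

```text
t 25.27 lip w [ 468.6 -188.2  199.5] bin [-66.6   1.9] head 1.953 pitch 0.045 F [ 0.6 -0.9 -2. ] M [0.02 0.01 0.01] open 0.261 q [ 0.08  0.69  0.66  1.62 -0.44  0.96 -1.89]
offset [9.5, -82.9, 18.7] rot [0.049, -0.024, -1.148] | dist 85 ang 65.8 deg
```

Request:
{"name": "jog_arm", "arguments": {"motion": [{"offset": [4,-40,9],"rot": [0.05,-0.02,-1.14],"gripper": 10},{"offset": [9,-82,18],"rot": [0.05,-0.02,-1.14],"gripper": 10},{"offset": [9,-82,18],"rot": [0.05,-0.02,-1.14],"gripper": 10},{"offset": [9,-82,18],"rot": [0.05,-0.02,-1.14],"gripper": 10},{"offset": [9,-82,18],"rot": [0.05,-0.02,-1.14],"gripper": 10}]}}

```text
time: 25.68
tcp_pos: [598.5, -290.6, 250.4]
tcp_rot: [2.995, -0.869, 0.02]
force: [-0.5, -1.2, -2.2]
opening: 0.263
```

```bash
python3 wp.py 670 -265 220 -2.5
```

```text
t 25.68 lip w [ 484.  -219.5  182.9] bin [-36.6  19.6] head 2.577 pitch 0.019 F [-0.5 -1.2 -2.2] M [-0.01 -0.01  0.02] open 0.263 q [ 0.15  0.76  0.45  1.45 -0.34  1.   -1.47]
offset [46.1, -60.5, 30.2] rot [0.027, -0.005, -1.207] | dist 82 ang 69.2 deg
```

Request:
{"name": "jog_arm", "arguments": {"motion": [{"offset": [23,-30,15],"rot": [0.03,0,-1.2],"gripper": 10},{"offset": [46,-60,30],"rot": [0.03,0,-1.2],"gripper": 10},{"offset": [46,-60,30],"rot": [0.03,0,-1.2],"gripper": 10},{"offset": [46,-60,30],"rot": [0.03,0,-1.2],"gripper": 10},{"offset": [46,-60,30],"rot": [0.03,0,-1.2],"gripper": 10}]}}

```text
time: 26.1
tcp_pos: [668.9, -266.3, 219.6]
tcp_rot: [3.13, 0.093, 0.014]
force: [-0.3, -0.8, -2.1]
opening: 0.259
```

```bash
python3 wp.py 735 -215 180 -1.9
```

```text
t 26.10 lip w [ 533.8 -275.1  153.4] bin [15.2 73.3] head -3.082 pitch 0.009 F [-0.3 -0.8 -2.1] M [-0.04 -0.03 -0.01] open 0.259 q [ 0.19  0.85  0.26  1.27 -0.22  1.03 -1.03]
offset [68.6, -47.7, 39.7] rot [0.015, -0.001, -1.182] | dist 93 ang 67.7 deg
```

Request:
{"name": "jog_arm", "arguments": {"motion": [{"offset": [34,-24,20],"rot": [0.015,0,-1.18],"gripper": 10},{"offset": [68,-48,40],"rot": [0.015,0,-1.18],"gripper": 10},{"offset": [68,-48,40],"rot": [0.015,0,-1.18],"gripper": 10},{"offset": [68,-48,40],"rot": [0.015,0,-1.18],"gripper": 10},{"offset": [68,-48,40],"rot": [0.015,0,-1.18],"gripper": 10}]}}

```text
time: 26.52
tcp_pos: [733.9, -214.7, 178.7]
tcp_rot: [2.955, 1.055, 0.008]
force: [-1.6, -1.0, -1.2]
opening: 0.261
```

Request:
{"name": "jog_arm", "arguments": {"motion": [{"offset": [0,0,0],"rot": [0,0,-0.6],"gripper": 10},{"offset": [0,0,0],"rot": [0,0,-0.6],"gripper": 10},{"offset": [0,0,0],"rot": [0,0,-0.6],"gripper": 10},{"offset": [0,0,0],"rot": [0,0,-0.6],"gripper": 10},{"offset": [0,0,0],"rot": [0,0,-0.6],"gripper": 10}]}}

```text
time: 26.93
tcp_pos: [732.8, -216.7, 179.0]
tcp_rot: [2.508, 1.883, 0.007]
force: [-0.6, -0.3, -2.0]
opening: 0.261
```

```bash
python3 - <<'E'
from h import *
from loc import alldark
lip_now(); f=cam("top"); alldark(f); crop(f,380,130,520,330,"t40")
for z in (70,9): go(*lip_target([730,-368,z],-1.7,0))
E
```

```text
t 26.93 lip w [ 695.3 -347.4  113.9] bin [ 75.5 239.7] head -1.853 pitch 0.001 F [-0.6 -0.3 -2. ] M [0.08 0.01 0.07] open 0.261 q [ 0.25  0.95 -0.06  1.12  0.05  1.07 -0.09]
  dark [239.4 265.1] 162 w [511. 107.]
  dark [203.8 285.6] 171 w [463. 193.]
  dark [243.4 286.8] 154 w [458.  97.]
offset [-11.5, 18.3, 44.1] rot [0.007, -0.0, -0.15] | dist 49 ang 8.6 deg
offset [-11.6, 17.9, 105.1] rot [0.007, -0.0, -0.15] | dist 107 ang 8.6 deg
```

Request:
{"name": "jog_arm", "arguments": {"motion": [{"offset": [-8,12,10],"rot": [0,0,-0.1],"gripper": 10},{"offset": [-10,19,24],"rot": [0,0,-0.15],"gripper": 10},{"offset": [-10,19,44],"rot": [0,0,-0.15],"gripper": 10},{"offset": [-10,19,60],"rot": [0,0,-0.15],"gripper": 10},{"offset": [-10,19,60],"rot": [0,0,-0.15],"gripper": 10}]}}

```text
time: 27.4
tcp_pos: [744.9, -232.6, 114.7]
tcp_rot: [-2.363, -2.067, 0.0]
force: [-0.4, 0.1, -3.9]
opening: 0.264
```

```bash
python3 - <<'E'
from h import *
lip_now(); f=cam("top"); crop(f,380,130,520,250,"t41"); f=cam("scene"); crop(f,160,120,360,270,"s41")
go(*lip_target([732,-367,9],-1.7,0))
E
```

```text
t 27.40 lip w [ 726.8 -367.3   49.5] bin [ 93.  272.5] head -1.704 pitch 0.001 F [-0.4  0.1 -3.9] M [ 0.14  0.11 -0.01] open 0.264 q [ 0.28  1.04 -0.09  1.08  0.09  1.02  0.05]
offset [1.0, 1.4, 44.9] rot [0.006, 0.0, -0.003] | dist 45 ang 0.4 deg
```

```bash
python3 - <<'E'
from h import *
f=cam("top")
print(ray(f,431,197,50),ray(f,447,172.5,50),ray(f,455,205,50)); lip_now()
go(*lip_target([734,-367,9],-1.7,0))
E
```

```text
[ 663.337 -364.257   50.   ] [ 723.452 -406.713   50.   ] [ 642.209 -421.76    50.   ]
t 27.55 lip w [ 731.6 -367.7   55.3] bin [ 93.1 277.4] head -1.702 pitch -0.001 F [ 1.   1.8 -1.7] M [ 0.11 -0.09  0.01] open 0.258 q [ 0.28  1.04 -0.09  1.08  0.09  1.02  0.05]
offset [1.0, 2.1, 46.3] rot [0.008, 0.001, -0.002] | dist 46 ang 0.5 deg
```

Request:
{"name": "jog_arm", "arguments": {"motion": [{"offset": [1,2,15],"rot": [0,0,0],"gripper": 10},{"offset": [1,2,30],"rot": [0,0,0],"gripper": 10},{"offset": [1,2,40],"rot": [0,0,0],"gripper": 10},{"offset": [1,2,45],"rot": [0,0,0],"gripper": 10},{"offset": [1,2,45],"rot": [0,0,0],"gripper": 10}]}}

```text
time: 27.97
tcp_pos: [749.7, -231.5, 72.4]
tcp_rot: [2.36, 2.069, 0.004]
force: [-0.7, -0.6, -2.4]
opening: 0.26
```

```bash
python3 - <<'E'
from h import *
lip_now(); f=cam("scene"); crop(f,160,150,300,255,"s42")
go(*lip_target([640,-356,9],-1.7,0))
E
```

```text
t 27.97 lip w [ 732.1 -366.4    7.3] bin [ 91.7 277.8] head -1.702 pitch 0.000 F [-0.7 -0.6 -2.4] M [0.15 0.07 0.03] open 0.260 q [ 0.28  1.09 -0.09  1.09  0.1   0.96  0.05]
offset [-1.5, -93.6, -0.9] rot [0.006, 0.0, -0.002] | dist 94 ang 0.4 deg
```

Request:
{"name": "jog_arm", "arguments": {"motion": [{"offset": [-4,-2,-8],"rot": [0,0,0],"gripper": 10},{"offset": [-5,-14,-9],"rot": [0,0,0],"gripper": 10},{"offset": [-4,-30,-9],"rot": [0,0,0],"gripper": 10},{"offset": [-3,-48,-9],"rot": [0,0,0],"gripper": 10},{"offset": [-2,-66,-9],"rot": [0,0,0],"gripper": 10}]}}

```text
time: 28.43
tcp_pos: [684.9, -225.8, 84.1]
tcp_rot: [2.357, 2.066, 0.008]
force: [0.3, 0.7, -2.8]
opening: 0.26
```

```bash
python3 - <<'E'
from h import *
lip_now(); f=cam("top"); crop(f,380,130,520,330,"t43"); f=cam("scene"); crop(f,160,150,300,255,"s43")
E
```

```text
t 28.43 lip w [ 667.7 -360.8   19.3] bin [ 90.9 213.1] head -1.702 pitch -0.001 F [ 0.3  0.7 -2.8] M [ 0.1  -0.01 -0.01] open 0.260 q [ 0.3   0.99 -0.09  1.35  0.11  0.8   0.04]
```

Request:
{"name": "jog_arm", "arguments": {"motion": [{"offset": [-2,-14,4],"rot": [0,0,0],"gripper": 10},{"offset": [-4,-30,6],"rot": [0,0,0],"gripper": 10},{"offset": [-6,-46,6],"rot": [0,0,0],"gripper": 10},{"offset": [-6,-58,6],"rot": [0,0,0],"gripper": 10},{"offset": [-6,-58,0],"rot": [0,0,0],"gripper": 10}]}}

```text
time: 28.95
tcp_pos: [622.6, -225.0, 84.1]
tcp_rot: [2.361, 2.067, 0.001]
force: [-1.2, -0.4, -1.9]
opening: 0.264
```

```bash
python3 - <<'E'
from h import *
lip_now(); f=cam("top"); crop(f,380,130,520,330,"t44"); f=cam("scene"); crop(f,160,120,330,247,"s44")
E
```

```text
t 28.95 lip w [ 604.9 -359.9   19.3] bin [ 94.6 150.4] head -1.703 pitch -0.002 F [-1.2 -0.4 -1.9] M [ 0.1  -0.01 -0.  ] open 0.264 q [ 0.33  0.92 -0.09  1.56  0.12  0.67  0.04]
```

```bash
python3 wp.py 735 -335 150 -3.0
```

```text
t 29.05 lip w [ 608.8 -359.9   21.2] bin [ 94.3 154.3] head -1.703 pitch -0.002 F [ 0.7 -0.1 -1.1] M [ 0.12 -0.07 -0.  ] open 0.266 q [ 0.32  0.92 -0.09  1.55  0.12  0.67  0.04]
offset [-94.9, 122.9, -62.9] rot [0.008, -0.004, 1.297] | dist 168 ang 74.3 deg
```

Request:
{"name": "jog_arm", "arguments": {"motion": [{"offset": [0,4,-40],"rot": [0,0,0.1],"gripper": 10},{"offset": [0,30,-64],"rot": [0,0,1.29],"gripper": 10},{"offset": [-40,60,-64],"rot": [0,0,1.29],"gripper": 10},{"offset": [-70,95,-64],"rot": [0,0,1.29],"gripper": 10},{"offset": [-95,123,-64],"rot": [0,0,1.29],"gripper": 10}]}}

```text
time: 29.47
tcp_pos: [732.2, -329.8, 154.0]
tcp_rot: [2.864, 1.269, 0.014]
force: [0.3, -1.5, -3.4]
opening: 0.264
```

```bash
python3 wp.py 735 -335 150 -3.0
```

```text
t 29.47 lip w [ 641.7 -430.8   88.3] bin [162.6 192.3] head -2.307 pitch 0.005 F [ 0.3 -1.5 -3.4] M [-0.07 -0.18 -0.02] open 0.264 q [ 0.34  1.04  0.07  0.97 -0.07  1.12 -0.33]
offset [-2.0, 5.5, 4.0] rot [0.01, -0.009, 0.693] | dist 7 ang 39.7 deg
```

Request:
{"name": "jog_arm", "arguments": {"motion": [{"offset": [-2,5,0],"rot": [0,0,0.69],"gripper": 10},{"offset": [-2,5,0],"rot": [0,0,0.69],"gripper": 10},{"offset": [-2,5,0],"rot": [0,0,0.69],"gripper": 10},{"offset": [-2,5,0],"rot": [0,0,0.69],"gripper": 10},{"offset": [-2,5,0],"rot": [0,0,0.69],"gripper": 10}]}}

```text
time: 29.88
tcp_pos: [736.2, -334.2, 154.5]
tcp_rot: [3.119, 0.326, 0.021]
force: [0.3, -0.0, -1.8]
opening: 0.261
```

```bash
python3 - <<'E'
from h import *
from loc import alldark
lip_now(); f=cam("top"); alldark(f); crop(f,340,130,500,330,"t45"); f=cam("scene"); crop(f,160,120,330,247,"s45")
E
```

```text
t 29.88 lip w [ 604.  -362.6   87.8] bin [ 97.4 149.8] head -2.933 pitch 0.012 F [ 0.3 -0.  -1.8] M [ 0.02 -0.05  0.03] open 0.261 q [ 0.3   1.06  0.22  0.95 -0.21  1.14 -0.87]
  dark [466.3 215.6] 140 w [ 620. -457.]
  dark [239.4 265. ] 164 w [511. 107.]
  dark [204.  285.6] 167 w [463. 193.]
  dark [243.4 286.7] 152 w [458.  97.]
```

```bash
python3 - <<'E'
from h import *
g=cam("scene"); b=ray(g,268.4,213.5,19); print(b,w2b(b)); lip_now()
for x,z in ((600,40),(590,2)): go(*lip_target([x,b[1]+1,z],3.068,0))
E
```

```text
[ 544.601 -313.182   19.   ] [52.435 86.892]
t 30.03 lip w [ 603.8 -363.8   87.8] bin [ 98.6 149.7] head -2.924 pitch 0.011 F [ 0.5  0.6 -1.8] M [ 0.01 -0.09  0.01] open 0.261 q [ 0.3   1.06  0.21  0.95 -0.21  1.14 -0.87]
offset [1.9, -12.1, 49.3] rot [0.005, -0.012, 0.291] | dist 51 ang 16.7 deg
offset [-8.3, -14.5, 87.2] rot [0.005, -0.012, 0.291] | dist 89 ang 16.7 deg
```

```bash
python3 - <<'E'
from h import *
lip_now()
for x,z,p in ((585,40,.09),(577,2,.09)): go(*lip_target([x,-312,z],3.068,p))
E
```

```text
t 30.03 lip w [ 603.8 -363.8   87.8] bin [ 98.6 149.7] head -2.924 pitch 0.011 F [ 0.5  0.6 -1.8] M [ 0.01 -0.09  0.01] open 0.261 q [ 0.3   1.06  0.21  0.95 -0.21  1.14 -0.87]
offset [-18.7, -17.2, 37.1] rot [-0.008, 0.077, 0.291] | dist 45 ang 17.3 deg
offset [-26.9, -19.2, 75.0] rot [-0.008, 0.077, 0.291] | dist 82 ang 17.3 deg
```

Request:
{"name": "jog_arm", "arguments": {"motion": [{"offset": [-10,-17,10],"rot": [0,0.03,0.12],"gripper": 10},{"offset": [-18,-17,20],"rot": [0,0.08,0.24],"gripper": 10},{"offset": [-18,-17,37],"rot": [-0.008,0.08,0.29],"gripper": 10},{"offset": [-22,-18,55],"rot": [-0.008,0.08,0.29],"gripper": 10},{"offset": [-26,-19,70],"rot": [-0.008,0.08,0.29],"gripper": 10}]}}

```text
time: 30.45
tcp_pos: [707.6, -320.8, 83.6]
tcp_rot: [3.134, -0.106, 0.147]
force: [0.4, -0.3, -1.2]
opening: 0.26
```

```bash
python3 - <<'E'
from h import *
lip_now(); f=cam("scene"); crop(f,160,120,330,247,"s46")
for x,p in ((576,.08),(568,.07),(558,.06),(548,.05),(540,.05)): go(*lip_target([x,-312,2],3.068,p))
E
```

```text
t 30.45 lip w [ 578.6 -312.     6.2] bin [ 48.8 120.7] head 3.074 pitch 0.094 F [ 0.4 -0.3 -1.2] M [0.05 0.04 0.02] open 0.260 q [ 0.28  1.04  0.22  1.25 -0.32  0.8  -1.04]
offset [1.3, 1.5, 2.2] rot [-0.003, -0.007, 0.005] | dist 3 ang 0.5 deg
offset [-6.1, 2.0, 2.9] rot [-0.003, -0.017, 0.005] | dist 7 ang 1.0 deg
offset [-15.4, 2.7, 3.4] rot [-0.003, -0.027, 0.005] | dist 16 ang 1.6 deg
offset [-24.7, 3.4, 3.9] rot [-0.003, -0.037, 0.005] | dist 25 ang 2.2 deg
offset [-32.7, 4.0, 3.2] rot [-0.003, -0.037, 0.005] | dist 33 ang 2.2 deg
```

Request:
{"name": "jog_arm", "arguments": {"motion": [{"offset": [0,1,3],"rot": [0,-0.007,0],"gripper": 10},{"offset": [-8,2,3.5],"rot": [0,-0.017,0],"gripper": 10},{"offset": [-17,2.5,4],"rot": [0,-0.027,0],"gripper": 10},{"offset": [-25,3.5,4],"rot": [0,-0.037,0],"gripper": 10},{"offset": [-33,4,3.5],"rot": [0,-0.037,0],"gripper": 10}]}}

```text
time: 30.92
tcp_pos: [672.2, -322.2, 73.9]
tcp_rot: [-3.139, 0.105, -0.08]
force: [1.9, 0.4, 0.6]
opening: 0.257
```

```bash
python3 - <<'E'
from h import *
lip_now(); f=cam("scene"); crop(f,160,120,330,247,"s47")
for x,p in ((540,.05),(534,.05)): go(*lip_target([x,-312,2],3.068,p))
E
```

```text
t 30.92 lip w [ 540.  -313.2    2.1] bin [52.8 82.3] head 3.075 pitch 0.051 F [1.9 0.4 0.6] M [-0.06 -0.19  0.02] open 0.257 q [ 0.29  1.03  0.23  1.32 -0.31  0.78 -1.02]
offset [2.3, -1.1, 0.2] rot [-0.002, 0.002, 0.005] | dist 3 ang 0.3 deg
offset [-3.7, -0.7, -0.0] rot [-0.002, 0.002, 0.005] | dist 4 ang 0.3 deg
```

Request:
{"name": "jog_arm", "arguments": {"motion": [{"offset": [-3,-1,0],"rot": [0,0,0],"gripper": 10},{"offset": [-6,-1,0],"rot": [0,0,0],"gripper": 10},{"offset": [-9,-1,0],"rot": [0,0,0],"gripper": 10}]}}

```text
time: 31.22
tcp_pos: [661.2, -321.2, 73.7]
tcp_rot: [3.139, -0.106, 0.077]
force: [1.6, 0.4, 0.3]
opening: 0.256
```

```bash
python3 - <<'E'
from h import *
lip_now()
for p in (-.0,-.08,-.16,-.24,-.3): go(*lip_target([534,-312,5-104*min(p,0)],3.075,p))
f=cam("scene"); crop(f,210,180,300,250,"s48")
E
```

```text
t 31.22 lip w [ 528.8 -312.1    2.1] bin [52.5 71.1] head 3.074 pitch 0.049 F [1.6 0.4 0.3] M [-0.11 -0.17  0.05] open 0.256 q [ 0.29  1.02  0.22  1.36 -0.31  0.75 -1.01]
offset [8.3, -0.7, 4.1] rot [-0.002, -0.049, -0.001] | dist 9 ang 2.8 deg
offset [12.9, -0.7, 7.1] rot [-0.002, -0.129, -0.001] | dist 15 ang 7.4 deg
offset [16.6, -0.7, 10.4] rot [-0.002, -0.209, -0.001] | dist 20 ang 12.0 deg
offset [19.4, -0.7, 13.9] rot [-0.002, -0.289, -0.001] | dist 24 ang 16.6 deg
offset [20.8, -0.7, 16.7] rot [-0.002, -0.349, -0.001] | dist 27 ang 20.0 deg
```

Request:
{"name": "jog_arm", "arguments": {"motion": [{"offset": [3,0,-1],"rot": [0,-0.06,0],"gripper": 10},{"offset": [8,0,-1],"rot": [0,-0.13,0],"gripper": 10},{"offset": [12,0,1],"rot": [0,-0.21,0],"gripper": 10},{"offset": [15,0,3],"rot": [0,-0.29,0],"gripper": 10},{"offset": [17,0,5],"rot": [0,-0.35,0],"gripper": 10}]}}

```text
time: 31.68
tcp_pos: [678.7, -321.3, 69.5]
tcp_rot: [-3.092, 0.103, 0.474]
force: [0.2, -0.7, -2.9]
opening: 0.26
```

```bash
python3 - <<'E'
from h import *
lip_now()
f=cam("scene"); crop(f,160,120,330,247,"s49")
go(*lip_target([540,-312,130],3.075,-.33))
E
```

```text
t 31.68 lip w [ 529.8 -311.4   48.2] bin [51.7 72. ] head 3.076 pitch -0.304 F [ 0.2 -0.7 -2.9] M [-0.03 -0.67  0.02] open 0.260 q [ 0.25  1.25  0.33  0.79 -0.22  1.42 -1.17]
offset [-15.0, 0.7, -80.6] rot [-0.003, -0.023, 0.003] | dist 82 ang 1.3 deg
```

Request:
{"name": "jog_arm", "arguments": {"motion": [{"offset": [8,0,-8],"rot": [0,0,0],"gripper": 10},{"offset": [4,0,-24],"rot": [0,0,0],"gripper": 10},{"offset": [-2,0,-44],"rot": [0,-0.02,0],"gripper": 10},{"offset": [-9,0,-64],"rot": [0,-0.02,0],"gripper": 10},{"offset": [-16,0,-84],"rot": [0,-0.02,0],"gripper": 10}]}}

```text
time: 32.15
tcp_pos: [689.2, -321.2, 150.8]
tcp_rot: [-3.084, 0.099, 0.509]
force: [0.9, 0.4, -1.6]
opening: 0.26
```

```bash
python3 - <<'E'
from h import *
lip_now()
for x,z,p in ((520,135,-.28),(490,135,-.15),(475,130,0)): go(*lip_target([x,-305,z],3.075,p))
f=cam("scene"); crop(f,160,120,330,247,"s50",3)
E
```

```text
t 32.15 lip w [ 539.8 -311.4  132.9] bin [51. 82.] head 3.078 pitch -0.327 F [ 0.9  0.4 -1.6] M [-0.02 -0.64 -0.03] open 0.260 q [ 0.26  1.22  0.35  0.62 -0.21  1.64 -1.18]
offset [-23.0, -4.9, -1.8] rot [-0.003, 0.047, 0.003] | dist 24 ang 2.7 deg
offset [-61.7, -3.1, -8.8] rot [-0.004, 0.177, 0.003] | dist 62 ang 10.2 deg
offset [-88.8, -2.2, -16.5] rot [-0.004, 0.327, 0.002] | dist 90 ang 18.8 deg
```

Request:
{"name": "jog_arm", "arguments": {"motion": [{"offset": [-8,-2,-3],"rot": [0,0,0],"gripper": 10},{"offset": [-25,-4,-4],"rot": [0,0.03,0],"gripper": 10},{"offset": [-45,-4,-5],"rot": [0,0.08,0],"gripper": 10},{"offset": [-62,-3,-9],"rot": [0,0.16,0],"gripper": 10},{"offset": [-75,-3,-13],"rot": [0,0.22,0],"gripper": 10}]}}

```text
time: 32.62
tcp_pos: [621.6, -315.3, 192.9]
tcp_rot: [-3.134, 0.102, 0.154]
force: [0.2, -1.8, -0.0]
opening: 0.26
```

```bash
python3 - <<'E'
from h import *
lip_now()
for x,z,p in ((480,125,-.0),(475,120,.1),(475,116,.2),(475,114,.28)): go(*lip_target([x,-302,z],3.075,p))
f=cam("scene"); crop(f,160,120,330,247,"s51",3)
E
```

```text
t 32.62 lip w [ 480.2 -306.1  141.5] bin [50.1 22.2] head 3.076 pitch -0.098 F [ 0.2 -1.8 -0. ] M [-0.07 -0.22 -0.01] open 0.260 q [ 0.25  0.9   0.32  1.26 -0.23  1.11 -1.06]
offset [-5.9, -3.8, 3.5] rot [0.001, 0.098, 0.001] | dist 8 ang 5.6 deg
offset [-18.8, -3.5, -3.5] rot [0.001, 0.198, 0.001] | dist 19 ang 11.3 deg
offset [-28.0, -3.5, -11.1] rot [0.001, 0.298, 0.001] | dist 30 ang 17.1 deg
offset [-36.3, -3.5, -17.7] rot [0.0, 0.378, 0.001] | dist 41 ang 21.7 deg
```

Request:
{"name": "jog_arm", "arguments": {"motion": [{"offset": [-6,-4,3],"rot": [0,0.1,0],"gripper": 10},{"offset": [-14,-4,0],"rot": [0,0.17,0],"gripper": 10},{"offset": [-20,-4,-5],"rot": [0,0.23,0],"gripper": 10},{"offset": [-28,-4,-11],"rot": [0,0.3,0],"gripper": 10},{"offset": [-36,-4,-17],"rot": [0,0.38,0],"gripper": 10}]}}

```text
time: 33.08
tcp_pos: [581.2, -309.4, 215.7]
tcp_rot: [3.098, -0.108, 0.437]
force: [0.7, 0.1, -2.2]
opening: 0.264
```

Request:
{"name": "jog_arm", "arguments": {"motion": [{"offset": [0,0,0],"rot": [0,0,0],"gripper": 10},{"offset": [0,0,0],"rot": [0,0,0],"gripper": 10},{"offset": [0,0,0],"rot": [0,0,0],"gripper": 10}]}}

```text
time: 33.33
tcp_pos: [581.6, -309.3, 215.7]
tcp_rot: [3.098, -0.108, 0.437]
force: [0.7, 0.5, -1.8]
opening: 0.26
```

```bash
python3 - <<'E'
from h import *
lip_now()
f=cam("scene"); crop(f,160,120,330,247,"s52",3)
f=cam("top"); crop(f,300,150,500,350,"t52",3)
E
```

```text
t 33.33 lip w [ 469.2 -301.6  115.6] bin [46.4 10.8] head 3.072 pitch 0.280 F [ 0.7  0.5 -1.8] M [ 0.06  0.29 -0.01] open 0.260 q [ 0.4   0.66  0.12  1.76 -0.39  0.5  -0.83]
```

```bash
python3 wp.py 560 -200 260 -2.4 .1
```

```text
t 33.43 lip w [ 470.3 -301.5  115.4] bin [46.2 11.9] head 3.073 pitch 0.281 F [-0.1 -0.1 -2.4] M [-0.    0.37  0.04] open 0.259 q [ 0.4   0.66  0.12  1.76 -0.39  0.5  -0.83]
offset [-16.5, -107.2, -51.2] rot [0.155, -0.17, -0.796] | dist 120 ang 47.5 deg
```

Request:
{"name": "jog_arm", "arguments": {"motion": [{"offset": [0,0,-35],"rot": [0,-0.05,0],"gripper": 10},{"offset": [-6,-30,-51],"rot": [0.1,-0.15,-0.2],"gripper": 10},{"offset": [-12,-60,-51],"rot": [0.15,-0.17,-0.79],"gripper": 10},{"offset": [-16,-107,-51],"rot": [0.15,-0.17,-0.79],"gripper": 10},{"offset": [-16,-107,-51],"rot": [0.15,-0.17,-0.79],"gripper": 10}]}}

```text
time: 33.85
tcp_pos: [562.1, -189.9, 259.6]
tcp_rot: [-3.024, -0.661, -0.21]
force: [0.2, 2.1, -2.4]
opening: 0.261
```

```bash
python3 wp.py 480 -80 230 -1.644 .1;  python3 - <<'E'
from h import *
f=cam("top"); crop(f,300,150,500,350,"t53",3)
E
```

```text
t 33.85 lip w [ 447.7 -241.7  176.2] bin [-11.7 -15. ] head -2.712 pitch 0.140 F [ 0.2  2.1 -2.4] M [ 0.14  0.13 -0.  ] open 0.261 q [ 0.26  0.57  0.07  1.74 -0.21  0.75 -0.67]
offset [-32.7, -133.9, 26.4] rot [0.12, -0.041, -1.06] | dist 140 ang 61.2 deg
```

Request:
{"name": "jog_arm", "arguments": {"motion": [{"offset": [-12,-40,5],"rot": [0.12,-0.04,-1.06],"gripper": 10},{"offset": [-20,-80,10],"rot": [0.12,-0.04,-1.06],"gripper": 10},{"offset": [-30,-120,20],"rot": [0.12,-0.04,-1.06],"gripper": 10},{"offset": [-33,-134,26],"rot": [0.12,-0.04,-1.06],"gripper": 10},{"offset": [-33,-134,26],"rot": [0.12,-0.04,-1.06],"gripper": 10}]}}

```text
time: 34.32
tcp_pos: [476.5, -78.1, 228.6]
tcp_rot: [-2.664, -1.544, -0.152]
force: [0.5, -0.0, -2.3]
opening: 0.257
```

Request:
{"name": "jog_arm", "arguments": {"motion": [{"offset": [0,0,0],"rot": [0,0.1,-0.43],"gripper": 10},{"offset": [0,0,0],"rot": [0,0.1,-0.43],"gripper": 10},{"offset": [0,0,0],"rot": [0,0.1,-0.43],"gripper": 10},{"offset": [0,0,0],"rot": [0,0.1,-0.43],"gripper": 10},{"offset": [0,0,0],"rot": [0,0.1,-0.43],"gripper": 10}]}}

```text
time: 34.73
tcp_pos: [477.5, -79.6, 228.0]
tcp_rot: [-2.245, -2.051, -0.298]
force: [0.2, -1.2, -1.4]
opening: 0.261
```

```bash
python3 - <<'E'
from h import *
lip_now()
brows([(-60,0,100,.23),(-60,0,55,.23)])
f=cam("top"); crop(f,300,150,500,350,"t54",3)
f=cam("scene"); crop(f,160,120,380,285,"s54",3)
E
```

```text
t 34.73 lip w [ 472.  -199.7  137.2] bin [-55.4   6.2] head -1.654 pitch 0.202 F [ 0.2 -1.2 -1.4] M [-0.21  0.14  0.03] open 0.261 q [ 0.45  0.53 -0.36  2.02 -0.05  0.57  0.09]
offset [-4.9, -5.2, 33.2] rot [0.071, 0.028, -0.008] | dist 34 ang 4.4 deg
offset [-13.9, -8.2, 77.2] rot [0.071, 0.028, -0.008] | dist 79 ang 4.4 deg
```

Request:
{"name": "jog_arm", "arguments": {"motion": [{"offset": [-3,-4,16],"rot": [0.05,0.028,0],"gripper": 10},{"offset": [-6,-6,36],"rot": [0.07,0.028,0],"gripper": 10},{"offset": [-11,-8,60],"rot": [0.07,0.028,0],"gripper": 10},{"offset": [-14,-8,77],"rot": [0.07,0.028,0],"gripper": 10},{"offset": [-14,-8,77],"rot": [0.07,0.028,0],"gripper": 10}]}}

```text
time: 35.25
tcp_pos: [473.5, -75.7, 146.9]
tcp_rot: [-2.189, -2.009, -0.246]
force: [-0.6, -0.1, -2.0]
opening: 0.259
```

```bash
python3 - <<'E'
from h import *
lip_now()
brows([(-60,0,30,.23),(-58,0,13.5,.23)])
E
```

```text
t 35.25 lip w [ 462.9 -192.8   52.7] bin [-61.6  -3.5] head -1.657 pitch 0.230 F [-0.6 -0.1 -2. ] M [-0.24  0.08  0.03] open 0.259 q [ 0.43  0.69 -0.34  2.04 -0.03  0.47  0.1 ]
offset [-6.7, 1.7, 21.7] rot [-0.004, 0.0, -0.013] | dist 23 ang 0.8 deg
offset [-12.4, 1.8, 37.3] rot [-0.004, 0.0, -0.013] | dist 39 ang 0.8 deg
```

Request:
{"name": "jog_arm", "arguments": {"motion": [{"offset": [-4,1,12],"rot": [0,0,-0.013],"gripper": 10},{"offset": [-7,2,22],"rot": [0,0,-0.013],"gripper": 10},{"offset": [-10,2,32],"rot": [0,0,-0.013],"gripper": 10},{"offset": [-12,2,37],"rot": [0,0,-0.013],"gripper": 10},{"offset": [-12,2,37],"rot": [0,0,-0.013],"gripper": 10}]}}

```text
time: 35.67
tcp_pos: [474.5, -79.2, 107.4]
tcp_rot: [-2.177, -2.022, -0.245]
force: [0.5, 0.2, -2.1]
opening: 0.256
```

```bash
python3 - <<'E'
from h import *
lip_now()
def pp(x): return max(0,min(.2,(63-x)*.002))+.03
def zz(x): return 7.3+max(0,(-37-x))*.2027
brows([(x,0,zz(x),pp(x)) for x in (-50,-38,-26,-14,-2)])
E
```

```text
t 35.67 lip w [ 465.4 -196.5   13.2] bin [-58.1  -0.7] head -1.645 pitch 0.230 F [ 0.5  0.2 -2.1] M [-0.24 -0.   -0.03] open 0.256 q [ 0.43  0.76 -0.33  2.06 -0.    0.38  0.11]
offset [-8.7, 0.2, 1.3] rot [-0.006, 0.0, -0.001] | dist 9 ang 0.3 deg
offset [-20.9, 0.2, 0.9] rot [-0.006, 0.0, -0.001] | dist 21 ang 0.3 deg
offset [-31.2, 0.2, 1.4] rot [-0.006, -0.022, -0.001] | dist 31 ang 1.3 deg
offset [-41.5, 0.3, 2.0] rot [-0.006, -0.046, -0.001] | dist 42 ang 2.6 deg
offset [-51.8, 0.3, 2.6] rot [-0.006, -0.07, -0.001] | dist 52 ang 4.0 deg
```

Request:
{"name": "jog_arm", "arguments": {"motion": [{"offset": [-9,0,1.3],"rot": [-0.006,0,0],"gripper": 10},{"offset": [-21,0,1],"rot": [-0.006,0,0],"gripper": 10},{"offset": [-31,0,1.5],"rot": [-0.006,-0.022,0],"gripper": 10},{"offset": [-41.5,0,2],"rot": [-0.006,-0.046,0],"gripper": 10},{"offset": [-52,0,2.6],"rot": [-0.006,-0.07,0],"gripper": 10}]}}

```text
time: 36.08
tcp_pos: [470.9, -131.2, 93.4]
tcp_rot: [-2.222, -2.059, -0.178]
force: [-0.0, 1.0, -0.7]
opening: 0.26
```

```bash
python3 - <<'E'
from h import *
lip_now()
def pp(x): return max(0,min(.2,(63-x)*.002))+.03
def zz(x): return 7+max(0,(-37-x))*.2027
brows([(x,0,zz(x),pp(x)) for x in (8,20,32,44,56)])
E
```

```text
t 36.08 lip w [ 461.5 -254.9    7.8] bin [ 0.5 -0.2] head -1.647 pitch 0.158 F [-0.   1.  -0.7] M [-0.03 -0.02 -0.06] open 0.260 q [ 0.44  0.78 -0.25  2.05  0.05  0.36  0.13]
offset [-6.4, 0.0, 2.0] rot [0.002, -0.018, -0.002] | dist 7 ang 1.1 deg
offset [-16.8, 0.0, 3.5] rot [0.002, -0.042, -0.002] | dist 17 ang 2.4 deg
offset [-27.3, 0.1, 4.9] rot [0.002, -0.066, -0.002] | dist 28 ang 3.8 deg
offset [-37.8, 0.1, 6.4] rot [0.002, -0.09, -0.002] | dist 38 ang 5.2 deg
offset [-48.4, 0.1, 7.9] rot [0.001, -0.114, -0.002] | dist 49 ang 6.5 deg
```

Request:
{"name": "jog_arm", "arguments": {"motion": [{"offset": [-7,0,2],"rot": [0,-0.018,0],"gripper": 10},{"offset": [-17,0,3.5],"rot": [0,-0.042,0],"gripper": 10},{"offset": [-27,0,5],"rot": [0,-0.066,0],"gripper": 10},{"offset": [-38,0,6.5],"rot": [0,-0.09,0],"gripper": 10},{"offset": [-48.5,0,8],"rot": [0,-0.114,0],"gripper": 10}]}}

```text
time: 36.5
tcp_pos: [467.9, -178.5, 78.4]
tcp_rot: [-2.284, -2.116, -0.052]
force: [1.1, 3.2, 3.1]
opening: 0.261
```

```bash
python3 - <<'E'
from h import *
lip_now()
brows([(x,0,7,.015) for x in (66,76,85,91,95)])
f=cam("scene"); crop(f,220,140,360,245,"s60"); f=cam("top"); crop(f,300,200,500,330,"t60",3)
E
```

```text
t 36.50 lip w [ 458.  -311.2    7.6] bin [56.8  0.3] head -1.647 pitch 0.043 F [1.1 3.2 3.1] M [ 0.26  0.11 -0.04] open 0.261 q [ 0.37  0.79 -0.11  2.05  0.12  0.31  0.1 ]
offset [-7.4, -0.5, 4.0] rot [0.003, -0.028, -0.003] | dist 8 ang 1.6 deg
offset [-17.4, -0.5, 3.6] rot [0.003, -0.028, -0.003] | dist 18 ang 1.6 deg
offset [-26.4, -0.4, 3.2] rot [0.003, -0.028, -0.003] | dist 27 ang 1.6 deg
offset [-32.4, -0.4, 3.0] rot [0.003, -0.028, -0.003] | dist 33 ang 1.6 deg
offset [-36.4, -0.4, 2.8] rot [0.003, -0.028, -0.003] | dist 37 ang 1.6 deg
```

Request:
{"name": "jog_arm", "arguments": {"motion": [{"offset": [-7,2,4],"rot": [0,-0.028,0],"gripper": 10},{"offset": [-16,5,3.6],"rot": [0,-0.028,0],"gripper": 10},{"offset": [-24,6,3.2],"rot": [0,-0.028,0],"gripper": 10},{"offset": [-31,6,3],"rot": [0,-0.028,0],"gripper": 10},{"offset": [-37,6,2.8],"rot": [0,-0.028,0],"gripper": 10}]}}

```text
time: 37.02
tcp_pos: [471.7, -216.6, 74.4]
tcp_rot: [-2.299, -2.13, -0.022]
force: [1.7, 4.2, 5.4]
opening: 0.26
```

```bash
python3 - <<'E'
from h import *
lip_now()
brows([(98,6,8,0),(102,4,12,-.03),(107,2,18,-.08),(113,0,24,-.14),(119,0,30,-.2)])
f=cam("scene"); crop(f,220,140,360,245,"s61"); f=cam("top"); crop(f,300,200,500,330,"t61",3)
E
```

```text
t 37.02 lip w [ 461.6 -351.2    7.4] bin [96.5  6.9] head -1.647 pitch 0.015 F [1.7 4.2 5.4] M [ 0.38  0.1  -0.  ] open 0.260 q [ 0.4   0.81 -0.09  2.01  0.14  0.33  0.13]
offset [-0.5, -1.1, 1.4] rot [0.004, -0.015, -0.003] | dist 2 ang 0.9 deg
offset [-2.6, -3.1, 1.5] rot [0.004, -0.045, -0.003] | dist 4 ang 2.6 deg
offset [-4.8, -5.0, 2.4] rot [0.004, -0.095, -0.003] | dist 7 ang 5.5 deg
offset [-7.9, -7.0, 4.9] rot [0.004, -0.155, -0.003] | dist 12 ang 8.9 deg
offset [-11.4, -7.0, 7.6] rot [0.004, -0.215, -0.003] | dist 15 ang 12.3 deg
```

Request:
{"name": "jog_arm", "arguments": {"motion": [{"offset": [-0.5,-1,1],"rot": [0,-0.015,0],"gripper": 10},{"offset": [-2.6,-3,1],"rot": [0,-0.045,0],"gripper": 10},{"offset": [-4.8,-5,1.5],"rot": [0,-0.095,0],"gripper": 10},{"offset": [-8,-7,3.5],"rot": [0,-0.155,0],"gripper": 10},{"offset": [-11.4,-7,5.5],"rot": [0,-0.215,0],"gripper": 10}]}}

```text
time: 37.53
tcp_pos: [462.5, -229.2, 68.7]
tcp_rot: [2.199, 2.03, -0.221]
force: [-0.3, 0.3, -3.4]
opening: 0.259
```

Request:
{"name": "jog_arm", "arguments": {"motion": [{"offset": [-4,0,0],"rot": [0,-0.03,0],"gripper": 10},{"offset": [-10,0,-2],"rot": [0,-0.06,0],"gripper": 10},{"offset": [-14,0,-8],"rot": [0,-0.09,0],"gripper": 10},{"offset": [-18,0,-16],"rot": [0,-0.11,0],"gripper": 10},{"offset": [-20,0,-26],"rot": [0,-0.12,0],"gripper": 10}]}}

```text
time: 37.95
tcp_pos: [460.6, -242.6, 97.7]
tcp_rot: [2.13, 1.969, -0.348]
force: [0.3, 0.1, -2.4]
opening: 0.263
```

```bash
python3 - <<'E'
from h import *
lip_now()
f=cam("scene"); crop(f,220,140,360,245,"s62"); f=cam("top"); crop(f,300,200,500,330,"t62",3)
E
```

```text
t 37.95 lip w [ 448.9 -391.7   79.5] bin [137.8  -2.8] head -1.650 pitch -0.325 F [ 0.3  0.1 -2.4] M [ 0.67 -0.05 -0.03] open 0.263 q [-0.04  0.83  0.39  2.11  0.21  0.2  -0.06]
```

```bash
python3 - <<'E'
from h import *
lip_now()
go(*lip_target([449,-385,178],-1.64,-.42))
E
```

```text
t 38.05 lip w [ 450.1 -392.1   80.7] bin [138.1  -1.6] head -1.651 pitch -0.324 F [-0.3  0.  -2.8] M [ 0.66 -0.08  0.06] open 0.259 q [-0.04  0.83  0.39  2.11  0.21  0.2  -0.06]
offset [-18.7, -2.6, -81.1] rot [0.001, -0.096, -0.011] | dist 83 ang 5.5 deg
```

Request:
{"name": "jog_arm", "arguments": {"motion": [{"offset": [0,0,-10],"rot": [0,-0.02,0],"gripper": 10},{"offset": [-3,0,-24],"rot": [0,-0.04,0],"gripper": 10},{"offset": [-6,0,-42],"rot": [0,-0.07,0],"gripper": 10},{"offset": [-10,0,-58],"rot": [0,-0.1,0],"gripper": 10},{"offset": [-14,0,-66],"rot": [0,-0.1,0],"gripper": 10}]}}

```text
time: 38.47
tcp_pos: [462.7, -233.4, 166.4]
tcp_rot: [2.067, 1.914, -0.439]
force: [0.9, 0.8, -2.6]
opening: 0.261
```

```bash
python3 - <<'E'
from h import *
lip_now()
go(*lip_target([470,205,172],-1.39,-.42))
E
```

```text
t 38.47 lip w [ 451.3 -383.7  163. ] bin [129.6  -1. ] head -1.649 pitch -0.424 F [ 0.9  0.8 -2.6] M [ 0.87 -0.09 -0.02] open 0.261 q [-0.21  0.74  0.53  2.1   0.22  0.32 -0.1 ]
offset [527.9, -64.0, -248.7] rot [-0.101, 0.004, -0.236] | dist 587 ang 14.7 deg
```

Request:
{"name": "jog_arm", "arguments": {"motion": [{"offset": [4,-1,-3],"gripper": 10},{"offset": [12,-2,-7],"gripper": 10},{"offset": [24,-3,-12],"gripper": 10},{"offset": [39,-5,-19],"rot": [-0.005,0,-0.01],"gripper": 10},{"offset": [56,-7,-27],"rot": [-0.01,0,-0.02],"gripper": 10}]}}

```text
$.motion[0]: bad value
```

Request:
{"name": "jog_arm", "arguments": {"motion": [{"offset": [20,-2,-10],"rot": [-0.005,0,-0.01],"gripper": 10},{"offset": [42,-5,-20],"rot": [-0.01,0,-0.02],"gripper": 10},{"offset": [64,-7,-30],"rot": [-0.015,0,-0.035],"gripper": 10},{"offset": [86,-10,-40],"rot": [-0.02,0,-0.05],"gripper": 10},{"offset": [108,-12,-50],"rot": [-0.025,0,-0.06],"gripper": 10}]}}

```text
time: 38.88
tcp_pos: [459.2, -113.3, 167.4]
tcp_rot: [2.0, 1.976, -0.426]
force: [0.5, 1.2, -2.9]
opening: 0.26
```

```bash
python3 - <<'E'
from h import *
lip_now()
go(*lip_target([470,205,172],-1.39,-.42))
E
```

```text
t 38.88 lip w [ 457.5 -264.   163.9] bin [ 9.8 -3.6] head -1.583 pitch -0.422 F [ 0.5  1.2 -2.9] M [ 0.86 -0.02  0.04] open 0.260 q [-0.48  0.73  0.56  2.16  0.18  0.36 -0.22]
offset [421.8, -21.6, -199.0] rot [-0.076, 0.003, -0.176] | dist 467 ang 11.0 deg
```

```bash
python3 - <<'E'
from h import *
f=cam("top")
import cv2
u,v=proj(f,[457,-220,200])[:2] if True else 0
crop(f,int(u)-160,int(v)-120,int(u)+160,int(v)+120,"c70",2)
print(u,v)
E
```

```text
383.18732948242314 280.333479384404
```

View pics/c70.png

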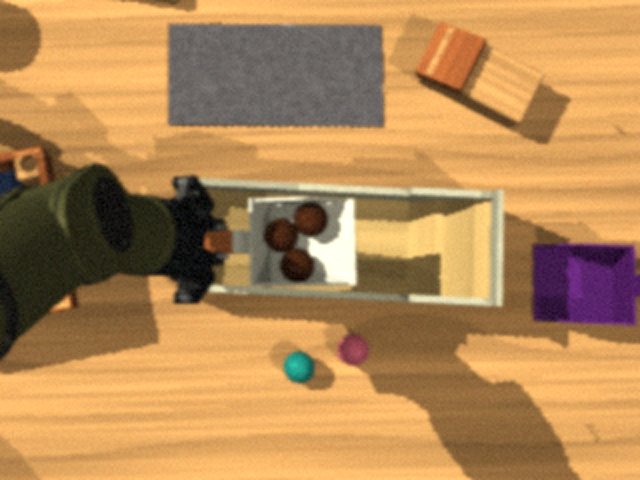

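The top view shows three balls at the rear of the pan (around (295,240) in the crop) and an empty bin. I'll continue the carry.

Request:
{"name": "jog_arm", "arguments": {"motion": [{"offset": [12,-1,-6],"rot": [0,0,-0.005],"gripper": 10},{"offset": [30,-2,-14],"rot": [-0.005,0,-0.015],"gripper": 10},{"offset": [50,-3,-24],"rot": [-0.01,0,-0.025],"gripper": 10},{"offset": [72,-4,-34],"rot": [-0.015,0,-0.035],"gripper": 10},{"offset": [94,-5,-44],"rot": [-0.02,0,-0.045],"gripper": 10}]}}

```text
time: 39.35
tcp_pos: [455.5, -3.3, 168.0]
tcp_rot: [1.942, 2.031, -0.409]
force: [-0.4, -0.1, -2.2]
opening: 0.262
```

Request:
{"name": "jog_arm", "arguments": {"motion": [{"offset": [22,-1,-10],"rot": [-0.005,0,-0.01],"gripper": 10},{"offset": [44,-2,-21],"rot": [-0.01,0,-0.02],"gripper": 10},{"offset": [66,-4,-31],"rot": [-0.015,0,-0.03],"gripper": 10},{"offset": [88,-5,-41],"rot": [-0.02,0,-0.04],"gripper": 10},{"offset": [110,-6,-52],"rot": [-0.025,0,-0.05],"gripper": 10}]}}

```text
time: 39.77
tcp_pos: [444.0, 118.6, 170.8]
tcp_rot: [1.882, 2.079, -0.393]
force: [0.1, 0.8, -1.6]
opening: 0.26
```

```bash
python3 - <<'E'
from h import *
lip_now()
go(*lip_target([470,205,172],-1.39,-.42))
E
```

```text
t 39.77 lip w [459.1 -31.3 166.3] bin [-222.4  -19.1] head -1.472 pitch -0.416 F [ 0.1  0.8 -1.6] M [0.89 0.03 0.01] open 0.260 q [-0.94  0.74  0.54  2.05  0.05  0.59 -0.45]
offset [211.6, 22.4, -99.0] rot [-0.029, -0.004, -0.075] | dist 235 ang 4.6 deg
```

Request:
{"name": "jog_arm", "arguments": {"motion": [{"offset": [24,2,-11],"rot": [-0.005,0,-0.01],"gripper": 10},{"offset": [48,5,-22],"rot": [-0.01,0,-0.02],"gripper": 10},{"offset": [72,8,-33],"rot": [-0.012,0,-0.03],"gripper": 10},{"offset": [96,10,-45],"rot": [-0.014,0,-0.04],"gripper": 10},{"offset": [118,12,-55],"rot": [-0.016,0,-0.04],"gripper": 10}]}}

```text
time: 40.18
tcp_pos: [443.2, 250.8, 173.2]
tcp_rot: [1.835, 2.118, -0.382]
force: [-0.4, -0.8, -2.5]
opening: 0.261
```

```bash
python3 - <<'E'
from h import *
lip_now()
go(*lip_target([470,205,172],-1.39,-.42))
E
```

```text
t 40.18 lip w [464.8 101.6 168.4] bin [-355.4  -23.2] head -1.429 pitch -0.414 F [-0.4 -0.8 -2.5] M [0.85 0.05 0.02] open 0.261 q [-1.1   0.8   0.51  1.83 -0.01  0.8  -0.54]
offset [91.8, 14.3, -43.2] rot [-0.013, -0.006, -0.035] | dist 103 ang 2.2 deg
```

Request:
{"name": "jog_arm", "arguments": {"motion": [{"offset": [21,4,-10],"rot": [-0.003,0,-0.01],"gripper": 10},{"offset": [40,7,-19],"rot": [-0.006,0,-0.02],"gripper": 10},{"offset": [56,10,-26],"rot": [-0.01,0,-0.03],"gripper": 10},{"offset": [68,12,-31],"rot": [-0.012,0,-0.035],"gripper": 10},{"offset": [75,13,-34],"rot": [-0.013,0,-0.035],"gripper": 10}]}}

```text
time: 40.6
tcp_pos: [444.6, 335.9, 173.5]
tcp_rot: [1.793, 2.153, -0.374]
force: [0.1, 0.0, -2.8]
opening: 0.262
```

```bash
python3 - <<'E'
from h import *
lip_now()
for p in (-.3,-.2,-.1,-.05,0): go(*lip_target([470,193,138-50*p],-1.39,p))
E
```

```text
t 40.60 lip w [471.8 187.7 168.3] bin [-441.8  -22.5] head -1.389 pitch -0.411 F [ 0.1  0.  -2.8] M [ 0.78  0.16 -0.  ] open 0.262 q [-1.17  0.85  0.49  1.65 -0.03  0.94 -0.58]
offset [3.1, -0.7, -2.9] rot [0.0, 0.111, 0.001] | dist 4 ang 6.4 deg
offset [-3.5, -0.7, -10.6] rot [0.0, 0.211, 0.001] | dist 11 ang 12.1 deg
offset [-11.3, -0.7, -17.5] rot [0.0, 0.311, 0.001] | dist 21 ang 17.8 deg
offset [-15.6, -0.7, -20.6] rot [0.0, 0.361, 0.001] | dist 26 ang 20.7 deg
offset [-20.2, -0.7, -23.4] rot [0.0, 0.411, 0.001] | dist 31 ang 23.6 deg
```

Request:
{"name": "jog_arm", "arguments": {"motion": [{"offset": [3,0,-3],"rot": [0,0.11,0],"gripper": 10},{"offset": [-3,0,-10],"rot": [0,0.21,0],"gripper": 10},{"offset": [-11,0,-17],"rot": [0,0.31,0],"gripper": 10},{"offset": [-15,0,-20],"rot": [0,0.36,0],"gripper": 10},{"offset": [-20,0,-23],"rot": [0,0.41,0],"gripper": 10}]}}

```text
time: 41.02
tcp_pos: [447.3, 324.0, 203.6]
tcp_rot: [2.016, 2.41, 0.002]
force: [-0.1, 0.2, -2.8]
opening: 0.263
```

```bash
python3 - <<'E'
from h import *
lip_now()
for p in (.1,.16,.21,.26,.26): go(*lip_target([470,193,138-50*p],-1.39,p))
E
```

```text
t 41.02 lip w [471.4 190.2 138.5] bin [-444.2  -23.2] head -1.393 pitch 0.001 F [-0.1  0.2 -2.8] M [0.16 0.06 0.03] open 0.263 q [-0.86  0.64  0.25  1.83 -0.23  0.69 -0.3 ]
offset [-4.2, -1.2, -7.7] rot [0.001, 0.099, -0.003] | dist 9 ang 5.7 deg
offset [-9.1, -1.2, -12.2] rot [0.001, 0.159, -0.003] | dist 15 ang 9.1 deg
offset [-13.5, -1.2, -15.8] rot [0.001, 0.209, -0.003] | dist 21 ang 12.0 deg
offset [-18.3, -1.1, -19.2] rot [0.001, 0.259, -0.003] | dist 27 ang 14.9 deg
offset [-18.3, -1.1, -19.2] rot [0.001, 0.259, -0.003] | dist 27 ang 14.9 deg
```

Request:
{"name": "jog_arm", "arguments": {"motion": [{"offset": [-4,-1,-8],"rot": [0,0.1,0],"gripper": 10},{"offset": [-9,-1,-12],"rot": [0,0.16,0],"gripper": 10},{"offset": [-13,-1,-16],"rot": [0,0.21,0],"gripper": 10},{"offset": [-18,-1,-19],"rot": [0,0.26,0],"gripper": 10},{"offset": [-18,-1,-19],"rot": [0,0.26,0],"gripper": 10}]}}

```text
time: 41.43
tcp_pos: [451.6, 299.8, 222.6]
tcp_rot: [-1.893, -2.241, -0.247]
force: [0.2, -0.4, -2.0]
opening: 0.258
```

```bash
python3 - <<'E'
from h import *
lip_now()
for p in (.32,.38,.43,.46): go(*lip_target([470,189,138-60*p],-1.39,p))
E
```

```text
t 41.43 lip w [470.9 186.6 124.9] bin [-440.6  -23.4] head -1.403 pitch 0.259 F [ 0.2 -0.4 -2. ] M [-0.44 -0.05 -0.06] open 0.258 q [-0.52  0.57 -0.01  1.93 -0.43  0.6  -0.  ]
offset [-3.4, -1.8, -1.6] rot [0.004, 0.061, -0.012] | dist 4 ang 3.6 deg
offset [-8.9, -1.7, -5.9] rot [0.004, 0.121, -0.012] | dist 11 ang 7.0 deg
offset [-13.9, -1.7, -9.2] rot [0.005, 0.171, -0.012] | dist 17 ang 9.8 deg
offset [-17.0, -1.6, -11.2] rot [0.005, 0.201, -0.012] | dist 20 ang 11.5 deg
```

Request:
{"name": "jog_arm", "arguments": {"motion": [{"offset": [-3,-2,-2],"rot": [0,0.06,-0.01],"gripper": 10},{"offset": [-9,-2,-6],"rot": [0,0.12,-0.01],"gripper": 10},{"offset": [-14,-2,-9],"rot": [0,0.17,-0.01],"gripper": 10},{"offset": [-17,-2,-11],"rot": [0,0.2,-0.01],"gripper": 10},{"offset": [-17,-2,-11],"rot": [0,0.2,-0.01],"gripper": 10}]}}

```text
time: 41.85
tcp_pos: [453.9, 277.1, 227.8]
tcp_rot: [-1.779, -2.115, -0.416]
force: [1.2, -0.5, -1.5]
opening: 0.259
```

```bash
python3 - <<'E'
from h import *
lip_now()
f=cam("top")
u,v=proj(f,[470,180,100])[:2]
crop(f,int(u)-130,int(v)-100,int(u)+130,int(v)+100,"c71",3)
f=cam("scene");cv2.imwrite("pics/s71.png",cv2.cvtColor(f["pixels"],cv2.COLOR_RGB2BGR))
E
```

```text
t 41.85 lip w [470.1 185.1 109.4] bin [-439.   -24.1] head -1.398 pitch 0.457 F [ 1.2 -0.5 -1.5] M [-0.63 -0.09 -0.06] open 0.259 q [-0.21  0.59 -0.25  1.99 -0.61  0.56  0.29]
```

View pics/c71.png

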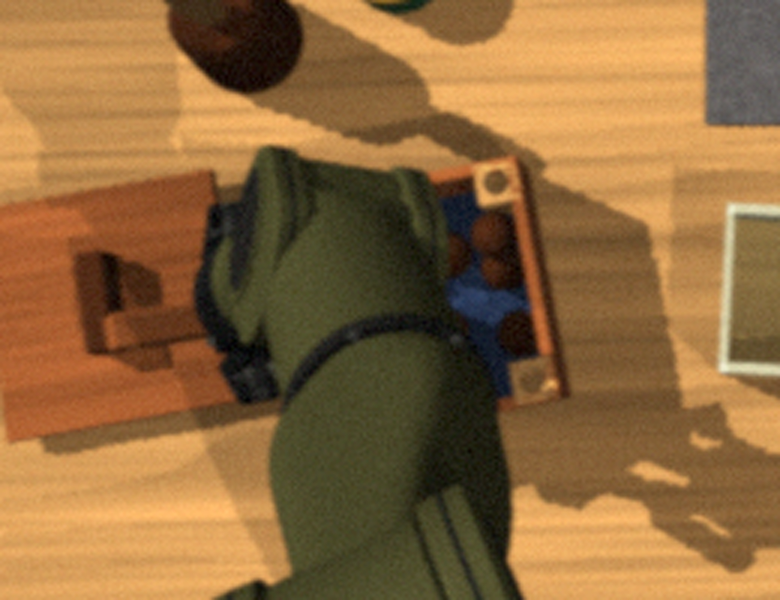

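View pics/s71.png

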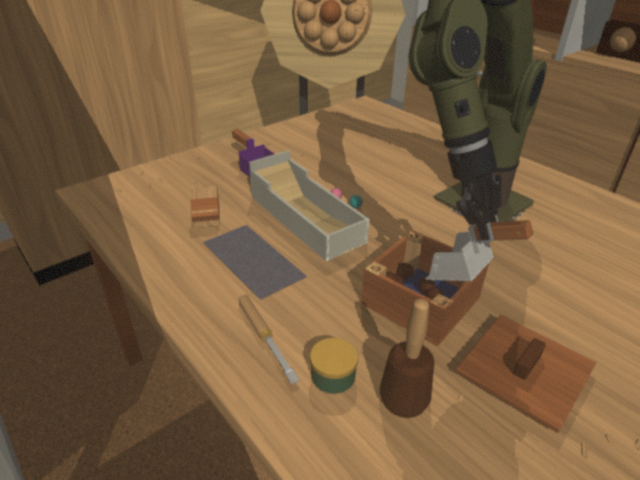

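The pan is empty in the scene view (about (462,255)), and the box holds balls with none on the bench. I'll raise the scoop.

Request:
{"name": "jog_arm", "arguments": {"motion": [{"offset": [15,0,-40],"rot": [0,-0.1,0],"gripper": 10},{"offset": [25,0,-75],"rot": [0,-0.2,0],"gripper": 10},{"offset": [35,0,-75],"rot": [0,-0.3,0],"gripper": 10},{"offset": [45,0,-72],"rot": [0,-0.4,0],"gripper": 10},{"offset": [45,0,-70],"rot": [0,-0.45,0],"gripper": 10}]}}

```text
time: 42.37
tcp_pos: [449.4, 297.3, 313.8]
tcp_rot: [-2.004, -2.418, -0.019]
force: [-1.1, 1.1, -2.6]
opening: 0.258
```

```bash
python3 - <<'E'
from h import *
lip_now()
go([550,0,230],down(-1.5+np.pi/2,0))
go([680,-168,200],down(-1.61+np.pi/2,0))
E
```

```text
t 42.37 lip w [475.2 164.3 247.7] bin [-418.6  -17.5] head -1.384 pitch 0.008 F [-1.1  1.1 -2.6] M [ 0.24  0.14 -0.02] open 0.258 q [-0.78  0.47  0.17  1.74 -0.1   0.93 -0.38]
offset [-311.5, 42.9, 81.7] rot [0.009, -0.009, 0.116] | dist 325 ang 6.7 deg
offset [-500.9, 139.2, 111.0] rot [0.008, -0.009, 0.226] | dist 532 ang 13.0 deg
```

Request:
{"name": "jog_arm", "arguments": {"motion": [{"offset": [-38,10,0],"rot": [0,0,0.02],"gripper": 10},{"offset": [-76,21,0],"rot": [0,0,0.04],"gripper": 10},{"offset": [-114,32,5],"rot": [0,0,0.06],"gripper": 10},{"offset": [-152,42,15],"rot": [0,0,0.08],"gripper": 10},{"offset": [-190,53,25],"rot": [0,0,0.1],"gripper": 10}]}}

```text
time: 42.78
tcp_pos: [537.3, 121.5, 288.2]
tcp_rot: [2.12, 2.318, 0.02]
force: [0.2, 1.0, -3.0]
opening: 0.262
```

```bash
python3 - <<'E'
from h import *
lip_now()
go([680,-168,160],down(-1.61+np.pi/2,0))
f=cam("top")
u,v=proj(f,[480,180,100])[:2]
crop(f,int(u)-130,int(v)-100,int(u)+130,int(v)+100,"c72",3)
E
```

```text
t 42.78 lip w [550.  -13.4 222. ] bin [-247.    70.3] head -1.481 pitch 0.009 F [ 0.2  1.  -3. ] M [ 0.1  -0.06 -0.01] open 0.262 q [-0.42  0.52  0.19  1.74 -0.13  0.88 -0.08]
offset [-302.2, 115.0, 126.7] rot [0.009, -0.009, 0.129] | dist 347 ang 7.4 deg
```

View pics/c72.png

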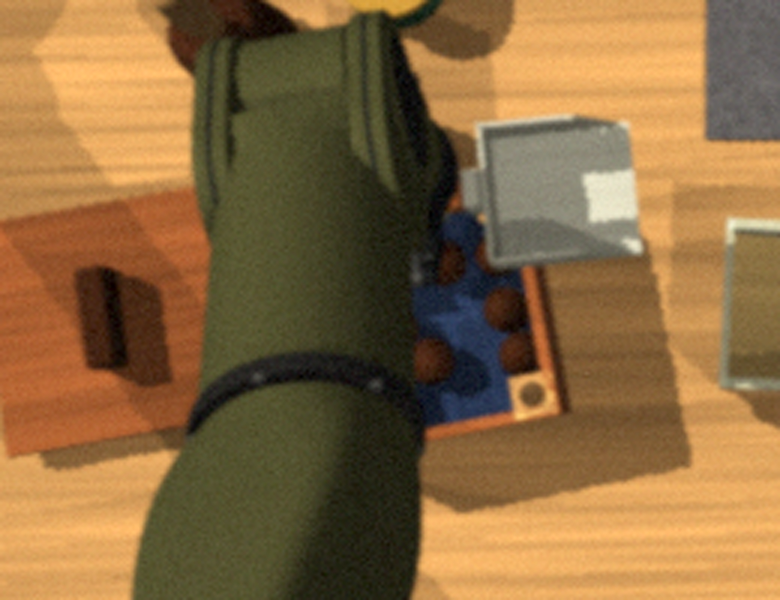

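The pan is empty and at least five balls are visible in the box. Next I'll go to the pad.

Request:
{"name": "jog_arm", "arguments": {"motion": [{"offset": [-38,14,16],"rot": [0,0,0.02],"gripper": 10},{"offset": [-76,29,32],"rot": [0,0,0.04],"gripper": 10},{"offset": [-114,43,48],"rot": [0,0,0.06],"gripper": 10},{"offset": [-152,58,64],"rot": [0,0,0.08],"gripper": 10},{"offset": [-190,72,80],"rot": [0,0,0.09],"gripper": 10}]}}

```text
time: 43.25
tcp_pos: [620.0, -55.3, 214.6]
tcp_rot: [2.229, 2.203, 0.011]
force: [0.5, 0.0, -1.6]
opening: 0.261
```

```bash
python3 - <<'E'
from h import *
lip_now()
go([680,-168,130],down(-1.61+np.pi/2,0))
E
```

```text
t 43.25 lip w [ 619.  -191.4  149.6] bin [-74.5 152.1] head -1.583 pitch -0.000 F [ 0.5  0.  -1.6] M [ 0.08 -0.01 -0.02] open 0.261 q [-0.09  0.71  0.18  1.61 -0.16  0.83  0.15]
offset [-111.9, 60.5, 85.3] rot [0.01, 0.0, 0.027] | dist 153 ang 1.7 deg
```

Request:
{"name": "jog_arm", "arguments": {"motion": [{"offset": [-30,16,20],"rot": [0.002,0,0.005],"gripper": 10},{"offset": [-58,32,42],"rot": [0.004,0,0.01],"gripper": 10},{"offset": [-85,46,62],"rot": [0.006,0,0.015],"gripper": 10},{"offset": [-105,56,78],"rot": [0.008,0,0.02],"gripper": 10},{"offset": [-112,60,85],"rot": [0.01,0,0.027],"gripper": 10}]}}

```text
time: 43.67
tcp_pos: [679.3, -170.6, 127.5]
tcp_rot: [2.266, 2.175, -0.007]
force: [-0.0, -0.4, -1.6]
opening: 0.264
```

```bash
python3 - <<'E'
from h import *
lip_now()
go([680,-168,71],down(-1.61+np.pi/2,0))
E
```

```text
t 43.67 lip w [ 673.5 -306.7   63. ] bin [ 36.5 215. ] head -1.612 pitch -0.004 F [-0.  -0.4 -1.6] M [ 0.01  0.   -0.  ] open 0.264 q [ 0.1   0.92  0.16  1.41 -0.17  0.83  0.27]
offset [2.8, 0.8, 56.5] rot [-0.003, 0.004, -0.002] | dist 57 ang 0.3 deg
```

Request:
{"name": "jog_arm", "arguments": {"motion": [{"offset": [2,0,22],"rot": [0,0.004,0],"gripper": 10},{"offset": [3,1,40],"rot": [0,0.004,0],"gripper": 10},{"offset": [3,1,51],"rot": [0,0.004,0],"gripper": 10},{"offset": [3,1,56],"rot": [0,0.004,0],"gripper": 10},{"offset": [3,1,58],"rot": [0,0.004,0],"gripper": 10}]}}

```text
time: 44.08
tcp_pos: [680.5, -164.3, 70.3]
tcp_rot: [-2.261, -2.175, 0.001]
force: [-3.0, 4.3, 8.5]
opening: 0.259
```

Request:
{"name": "jog_arm", "arguments": {"motion": [{"offset": [0,0,0.5],"rot": [0,0,0],"gripper": 10}]}}

```text
time: 44.17
tcp_pos: [681.1, -163.9, 71.3]
tcp_rot: [-2.261, -2.177, 0.002]
force: [-0.8, -2.0, -0.3]
opening: 0.261
```

Request:
{"name": "jog_arm", "arguments": {"motion": [{"offset": [0,0,1.5],"rot": [0,0,0],"gripper": 10},{"offset": [0,0,1.5],"rot": [0,0,0],"gripper": 50},{"offset": [0,0,1.5],"rot": [0,0,0],"gripper": 85},{"offset": [0,0,1.5],"rot": [0,0,0],"gripper": 85},{"offset": [0,0,0],"rot": [0,0,0],"gripper": 85}]}}

```text
time: 44.58
tcp_pos: [681.2, -163.9, 71.4]
tcp_rot: [-2.261, -2.178, 0.002]
force: [-0.1, -1.0, -0.9]
opening: 0.816
```

```bash
python3 - <<'E'
from h import *
print(st())
f=cam("scene");crop(f,190,200,340,310,"s73",4)
E
```

```text
({'time': 44.5833, 'qpos': array([ 0.1  ,  0.989,  0.145,  1.428, -0.181,  0.741,  0.278]), 'joint_vel': array([-0.002, -0.025,  0.005, -0.005,  0.003,  0.034, -0.002]), 'tau': array([ -0.09 , -63.549,   4.111, -13.715,   0.   ,  -0.07 ,   0.004]), 'tcp_pos': array([ 681.169, -163.93 ,   71.403]), 'tcp_rot': array([-2.261, -2.178,  0.002]), 'force': array([-0.089, -1.03 , -0.944]), 'moment': array([-0.016,  0.027, -0.022]), 'opening': 0.8163190690787556}, array([ 681.169, -163.93 ,   71.403]), Rotation.from_matrix(array([[ 0.038,  0.999, -0.002],
                            [ 0.999, -0.038,  0.001],
                            [ 0.001, -0.002, -1.   ]])))
```

View pics/s73.png

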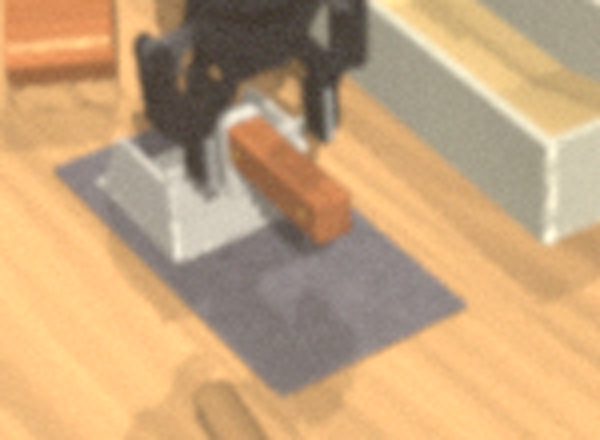

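The scoop is released and lies flat on the pad. I'll raise the gripper straight up.

Request:
{"name": "jog_arm", "arguments": {"motion": [{"offset": [0,0,-20],"rot": [0,0,0],"gripper": 85},{"offset": [0,0,-55],"rot": [0,0,0],"gripper": 85},{"offset": [0,0,-96],"rot": [0,0,0],"gripper": 85},{"offset": [0,0,-136],"rot": [0,0,0],"gripper": 85},{"offset": [0,0,-160],"rot": [0,0,0],"gripper": 85}]}}

```text
time: 45.05
tcp_pos: [683.5, -165.1, 237.0]
tcp_rot: [2.261, 2.176, 0.004]
force: [0.1, -0.6, 0.8]
opening: 0.994
```

```bash
python3 - <<'E'
from h import *
print(st()[1])
f=cam("top");cv2.imwrite("pics/t74.png",cv2.cvtColor(f["pixels"],cv2.COLOR_RGB2BGR))
np.savez("t74.npz",**f)
f=cam("scene");crop(f,180,190,400,330,"s74",3)
E
```

```text
[ 683.494 -165.148  236.987]
```

View pics/t74.png

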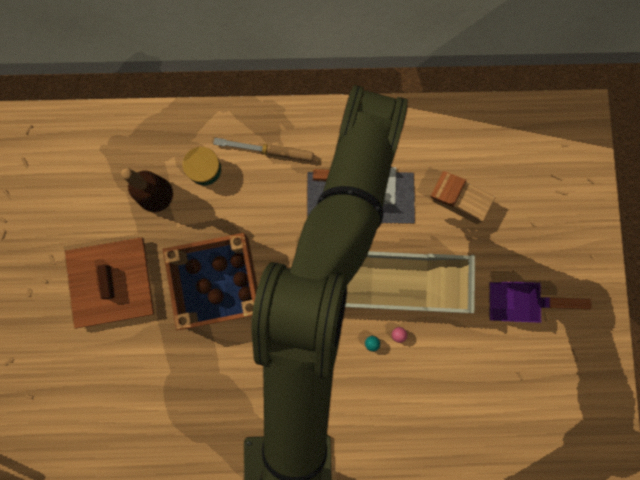

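View pics/s74.png

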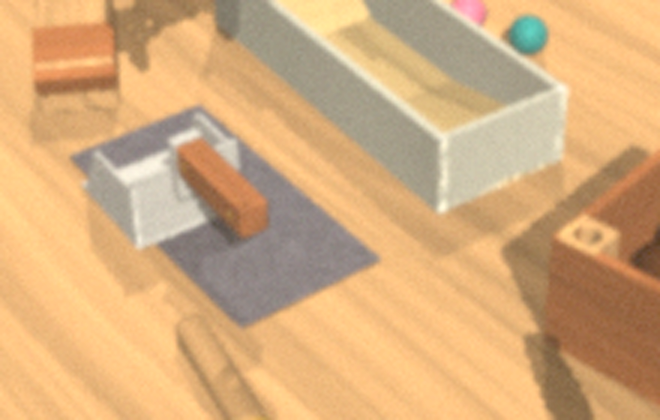

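```bash
python3 - <<'E'
from h import *
f=dict(np.load("t74.npz"))
crop(f,60,225,265,335,"c74",3)
E
```

```text
(no output)
```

View pics/c74.png

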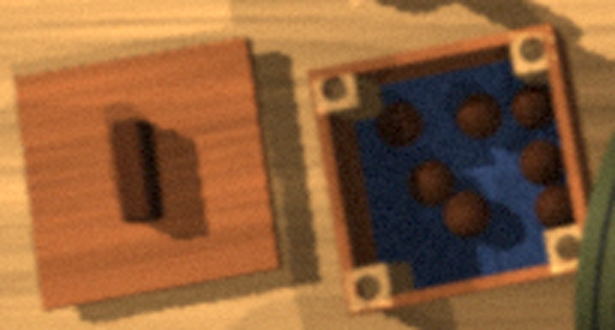

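```bash
cat > fit.py <<'E'
from h import *
import sys
def fit_lid(f,z,roi):
    x0,y0,x1,y1=roi
    im=f["pixels"][y0:y1,x0:x1].astype(np.uint8)
    hsv=cv2.cvtColor(im,cv2.COLOR_RGB2HSV)
    return im,hsv
def sockets(f,z=100,guess=None):
    # pale posts: low saturation bright; take dark blob centroid inside each
    g=cv2.cvtColor(f["pixels"],cv2.COLOR_RGB2GRAY).astype(float)
    out=[]
    for (u,v) in guess:
        S=6
        p=cv2.getRectSubPix(g.astype(np.float32),(17,17),(float(u),float(v)))
        yy,xx=np.mgrid[-8:9,-8:9]
        for _ in range(1): pass
        r=np.hypot(xx,yy)
        w=np.clip(np.percentile(p[r<6.5],75)-p,0,None)*(r<6)
        cu,cv_=u+(w*xx).sum()/w.sum(),v+(w*yy).sum()/w.sum()
        out.append((cu,cv_))
    return out
E
python3 - <<'E'
from fit import *
f=dict(np.load("t74.npz"))
# guesses from crop/3 + offset
g=[(60+338/3,225+91/3),(60+533/3,225+50/3),(60+569/3,225+247/3),(60+368/3,225+288/3)]
s=sockets(f,guess=g); s=sockets(f,guess=s)
P=np.array([ray(f,u,v,100)[:2] for u,v in s]); print(s); print(P.round(1), P.mean(0).round(1))
print([round(float(np.linalg.norm(P[i]-P[(i+1)%4])),1) for i in range(4)],[round(float(np.arctan2(*(P[(i+1)%4]-P[i])[::-1])),3) for i in range(4)])
# lid mask
im=f["pixels"];hsv=cv2.cvtColor(im,cv2.COLOR_RGB2HSV)
roi=hsv[232:335,60:158]
print(hsv[250,80],hsv[310,140],hsv[240,62],hsv[330,120],hsv[300,155])
print(im[250,80],im[310,140],im[240,62],im[330,120],im[300,155],im[285,105])
E
```

```text
[(np.float64(170.61009551250015), np.float64(253.42728095412699)), (np.float64(237.80759481871488), np.float64(240.88391775299087)), (np.float64(251.10364877392348), np.float64(307.72873581908)), (np.float64(181.7616900343085), np.float64(320.53619315924124))]
[[535.5 254.3]
 [560.9  99.8]
 [406.9  70.7]
 [382.1 227.9]] [471.4 163.2]
[156.6, 156.7, 159.1, 155.7] [-1.408, -2.955, 1.727, 0.17]
[ 11 182 123] [ 11 179 121] [ 17 150 153] [ 16 146 164] [ 16 147  78]
[123  66  35] [121  68  36] [153 113  63] [164 120  70] [78 57 33] [58 30 17]
```

```bash
python3 - <<'E'
from fit import *
f=dict(np.load("t74.npz"))
hsv=cv2.cvtColor(f["pixels"],cv2.COLOR_RGB2HSV)
m=((hsv[...,0]<14)&(hsv[...,1]>165)).astype(np.uint8)
m[:, :60]=0;m[:,158:]=0;m[:230]=0;m[335:]=0
m=cv2.morphologyEx(m,cv2.MORPH_CLOSE,np.ones((5,5)));m=cv2.morphologyEx(m,cv2.MORPH_OPEN,np.ones((3,3)))
c=max(cv2.findContours(m,cv2.RETR_EXTERNAL,cv2.CHAIN_APPROX_NONE)[0],key=cv2.contourArea)
h=cv2.convexHull(c)
W=np.array([ray(f,float(u),float(v),28)[:2] for [[u,v]] in h],np.float32)
r=cv2.minAreaRect(W);print("lid rect",r)
b=cv2.boxPoints(r);print(b.round(1))
# per-edge line fits
C=np.array([ray(f,float(u),float(v),28)[:2] for [[u,v]] in c])
ctr=np.array(r[0])
for i in range(4):
    a,bb=b[i],b[(i+1)%4];d=(bb-a)/np.linalg.norm(bb-a);n=np.array([-d[1],d[0]])
    t=(C-a)@d;e=(C-a)@n;k=(abs(e)<6)&(t>15)&(t<175)
    vx,vy,x0,y0=cv2.fitLine(C[k].astype(np.float32),cv2.DIST_HUBER,0,.01,.01).ravel()
    ang=np.arctan2(vy,vx);q=((ang+np.pi/4)%(np.pi/2))-np.pi/4
    nn=np.array([-vy,vx]);print(k.sum(),"yaw",round(float(q),3),"dist",round(float(abs((ctr-[x0,y0])@nn)),1))
# handle
hm=(f["pixels"].max(2)<75).astype(np.uint8)
hm[:, :95]=0;hm[:,115:]=0;hm[:255]=0;hm[305:]=0
c=max(cv2.findContours(hm,cv2.RETR_EXTERNAL,cv2.CHAIN_APPROX_NONE)[0],key=cv2.contourArea)
W=np.array([ray(f,float(u),float(v),64)[:2] for [[u,v]] in c],np.float32);print("handle",cv2.minAreaRect(W))
E
```

```text
lid rect ((477.41748046875, 419.84661865234375), (190.26678466796875, 191.23733520507812), 8.53601360321045)
[[369.1 500.3]
 [397.5 311.2]
 [585.7 339.4]
 [557.3 528.5]]
67 yaw 0.146 dist 93.6
65 yaw 0.146 dist 94.1
65 yaw 0.151 dist 93.6
65 yaw 0.148 dist 94.3
handle ((475.5510559082031, 414.8607482910156), (81.0531997680664, 39.768165588378906), 1.1936269998550415)
```

```bash
python3 - <<'E'
from h import *
go([477.4,419.8,200],down(-1.423,0))
E
```

```text
offset [577.2, -230.2, 35.0] rot [0.009, -0.005, 1.385] | dist 622 ang 79.3 deg
```

Request:
{"name": "jog_arm", "arguments": {"motion": [{"offset": [38,-15,0],"rot": [0,0,0.1],"gripper": 85},{"offset": [76,-30,0],"rot": [0,0,0.2],"gripper": 85},{"offset": [114,-45,0],"rot": [0,0,0.3],"gripper": 85},{"offset": [152,-60,0],"rot": [0,0,0.4],"gripper": 85},{"offset": [190,-76,0],"rot": [0,0,0.5],"gripper": 85}]}}

```text
time: 45.57
tcp_pos: [615.2, 28.7, 236.5]
tcp_rot: [2.731, 1.54, 0.01]
force: [0.8, 1.6, 0.6]
opening: 0.996
```

```bash
python3 - <<'E'
from h import *
print(st()[1],st()[0]["qpos"]);go([477.4,419.8,200],down(-1.423,0))
E
```

```text
[615.157  28.653 236.481] [-0.317  0.69   0.352  1.615 -0.286  0.879 -0.401]
offset [263.3, -320.6, 34.6] rot [0.007, -0.006, 0.879] | dist 416 ang 50.4 deg
```

Request:
{"name": "jog_arm", "arguments": {"motion": [{"offset": [25,-30,0],"rot": [0,0,0.1],"gripper": 85},{"offset": [50,-61,0],"rot": [0,0,0.2],"gripper": 85},{"offset": [75,-92,0],"rot": [0,0,0.3],"gripper": 85},{"offset": [100,-122,0],"rot": [0,0,0.4],"gripper": 85},{"offset": [126,-154,0],"rot": [0,0,0.5],"gripper": 85}]}}

```text
time: 45.98
tcp_pos: [547.5, 217.2, 235.0]
tcp_rot: [3.031, 0.808, 0.011]
force: [1.2, 0.1, 0.2]
opening: 0.995
```

```bash
python3 - <<'E'
from h import *
print(st()[1],st()[0]["qpos"]);go([477.4,419.8,200],down(-1.423,0))
E
```

```text
[547.476 217.229 235.028] [-0.759  0.689  0.536  1.703 -0.435  0.864 -1.088]
offset [39.9, -210.8, 34.0] rot [0.005, -0.007, 0.373] | dist 217 ang 21.4 deg
```

Request:
{"name": "jog_arm", "arguments": {"motion": [{"offset": [8,-40,4],"rot": [0,0,0.08],"gripper": 85},{"offset": [16,-80,10],"rot": [0,0,0.16],"gripper": 85},{"offset": [24,-120,18],"rot": [0,0,0.24],"gripper": 85},{"offset": [32,-160,26],"rot": [0,0,0.32],"gripper": 85},{"offset": [40,-200,34],"rot": [0,0,0.37],"gripper": 85}]}}

```text
time: 46.4
tcp_pos: [481.4, 412.2, 199.0]
tcp_rot: [3.129, 0.231, 0.011]
force: [0.8, 0.3, -0.1]
opening: 0.997
```

Request:
{"name": "jog_arm", "arguments": {"motion": [{"offset": [0,-10,0],"rot": [0,0,0],"gripper": 85},{"offset": [0,-10,0],"rot": [0,0,0],"gripper": 85}]}}

```text
time: 46.57
tcp_pos: [475.9, 427.7, 196.3]
tcp_rot: [3.129, 0.246, 0.005]
force: [-0.2, -0.0, -0.7]
opening: 0.996
```

```bash
python3 - <<'E'
from h import *
print(st()[1],st()[0]["qpos"]);go([477.4,419.8,200],down(-1.423,0))
f=cam("wrist");np.savez("w75.npz",**f);cv2.imwrite("pics/w75.png",cv2.cvtColor(f["pixels"],cv2.COLOR_RGB2BGR))
for z in (64,28):print(proj(f,[477.4,419.8,z]))
E
```

```text
[475.932 427.705 196.316] [-1.135  0.838  0.651  1.579 -0.592  0.928 -1.695]
offset [0.2, 8.0, -3.7] rot [0.003, -0.003, 0.009] | dist 9 ang 0.6 deg
[327.136 227.374]
[325.832 216.169]
```

View pics/w75.png

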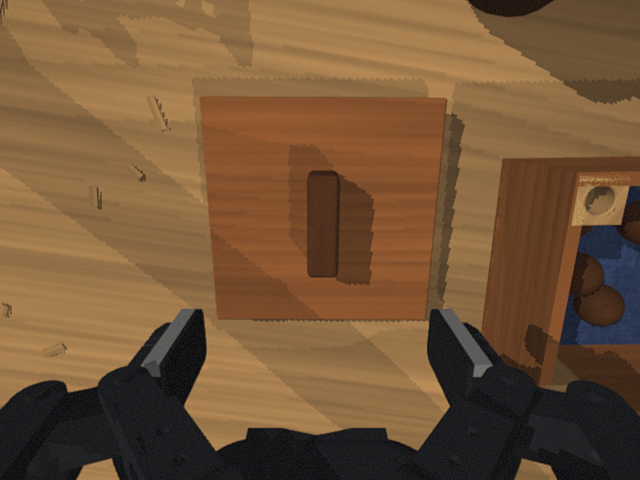

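```bash
cat > wl.py <<'E'
from h import *
def lidfit(f,z,roi=None):
    hsv=cv2.cvtColor(f["pixels"],cv2.COLOR_RGB2HSV)
    m=((hsv[...,0]<13)&(hsv[...,1]>165)&(hsv[...,2]>60)).astype(np.uint8)
    if roi: 
        mm=np.zeros_like(m);mm[roi[1]:roi[3],roi[0]:roi[2]]=1;m*=mm
    m=cv2.morphologyEx(m,cv2.MORPH_CLOSE,np.ones((5,5)));m=cv2.morphologyEx(m,cv2.MORPH_OPEN,np.ones((5,5)))
    c=max(cv2.findContours(m,cv2.RETR_EXTERNAL,cv2.CHAIN_APPROX_NONE)[0],key=cv2.contourArea)
    C=np.array([ray(f,float(u),float(v),z)[:2] for [[u,v]] in c])
    r=cv2.minAreaRect(C.astype(np.float32));b=cv2.boxPoints(r)
    print("rect",np.round(r[0],1),np.round(r[1],1),round(r[2],2))
    L=[]
    for i in range(4):
        a,bb=b[i],b[(i+1)%4];l=np.linalg.norm(bb-a);d=(bb-a)/l;n=np.array([-d[1],d[0]])
        t=(C-a)@d;e=(C-a)@n;k=(abs(e)<4)&(t>.1*l)&(t<.9*l)
        vx,vy,x0,y0=cv2.fitLine(C[k].astype(np.float32),cv2.DIST_HUBER,0,.01,.01).ravel()
        q=((np.arctan2(vy,vx)+np.pi/4)%(np.pi/2))-np.pi/4
        L.append((q,np.array([x0,y0]),np.array([-vy,vx])))
    yaw=np.mean([l[0] for l in L])
    # centre: midpoint of opposite lines
    ctr=np.array(r[0])
    A=[];B=[]
    for i in (0,1):
        n=L[i][2]; d1=n@L[i][1]; n2=L[i+2][2]; s=np.sign(n@n2); d2=s*(n2@L[i+2][1])
        A.append((n+s*n2)/2);B.append((d1+d2)/2)
    ctr=np.linalg.solve(np.array(A),np.array(B))
    print("centre",ctr.round(1),"yaws",np.round([l[0] for l in L],3),round(float(yaw),3))
    return ctr,yaw
if __name__=="__main__":
    import sys
E
python3 - <<'E'
from wl import *
f=dict(np.load("w75.npz"))
lidfit(f,28,(180,70,470,330))
g=f["pixels"].max(2)
print(f["pixels"][223,323],f["pixels"][250,360])
m=(g<82).astype(np.uint8);mm=np.zeros_like(m);mm[150:300,300:346]=1
cv2.imwrite("pics/m.png",cv2.resize(m*mm*255,None,fx=1,fy=1))
for v in (180,200,223,250,268): print(v,g[v,298:350])
for u in (315,323,331): print(u,g[165:180,u],g[268:284,u])
E
```

```text
rect [476.1 422.9] [187.8 188. ] 8.79
centre [475.8 423. ] yaws [0.155 0.152 0.147 0.152] 0.151
[81 49 32] [93 59 33]
180 [109 110 110 107 112 109 109 109 105  74  75  78  77  77  78  78  77  79
  77  79  79  78  80  78  78  79  79  78  79  80  77  83  82  81  78  83
  79  76  71  62  51  53  82  91  90  92  86  88  90  99 122 126]
200 [112 111 113 110 113 111 112 113 107  70  71  77  78  81  76  80  80  80
  81  78  81  82  77  80  81  80  80  79  77  82  80  80  80  77  82  80
  84  73  68  56  46  57  94  92  94  94  90  94  92  92  90  93]
223 [120 117 119 121 120 122 120 119 118  88  72  74  78  80  77  80  80  76
  79  77  79  81  75  80  80  81  80  78  80  84  83  81  80  79  79  79
  80  72  67  53  51  74  93  91  93  91  92  91  95  94  89  93]
250 [136 130 128 128 120 121 122 120 118  89  78  77  80  82  84  80  76  80
  80  79  77  78  79  77  78  79  80  80  77  78  79  79  81  80  80  79
  80  63  57  54  67  95  96  95  94  94  96  91  95  94  94  94]
268 [147 143 145 148 146 144 145 148 141  99  76  82  81  78  81  75  74  78
  76  74  78  78  80  75  77  77  73  73  79  78  78  80  81  79  79  79
  73  66  58  54  88  98  99  98  95  99  98  97  99  98  97  98]
315 [121 123 118 124 119  95  52  52  61  62  63  73  78  77  78] [ 78  76  75  75  75  76  74  66  59  98 140 135 135 137 129 130]
323 [120 121 124 122 123  94  55  53  57  62  57  74  78  76  77] [ 77  76  76  78  77  81  80  70  62  97 138 135 137 136 135 131]
331 [114 122 122 123 120  91  54  48  55  55  63  72  79  79  79] [ 79  78  80  72  80  79  76  75  62  99 137 136 137 134 135 134]
```

```bash
python3 - <<'E'
from wl import *
f=dict(np.load("w75.npz"))
a=ray(f,306.8,200,61);b=ray(f,339.3,200,61);print(np.linalg.norm(a-b))
a=ray(f,322.8,170.3,61);b=ray(f,322.3,276.8,61);print(np.linalg.norm(a-b), ((a+b)/2).round(1), np.arctan2(*(a-b)[:2][::-1]))
f=cam("wrist");np.savez("w76.npz",**f)
print(st()[1]);lidfit(f,28,(180,70,470,340))
f=cam("top");ctr=lidfit(f,28,(60,230,158,335))
E
```

```text
23.913210592879892
82.48346403010167 [477.3 423.2  61. ] 0.15646811115131148
[479.731 421.527 198.162]
rect [476.3 423.1] [187.4 188.1] 8.57
centre [476.3 423. ] yaws [0.149 0.151 0.152 0.153] 0.151
rect [477.5 420.1] [189.7 190.6] 8.38
centre [477.4 419.9] yaws [0.152 0.146 0.149 0.154] 0.15
```

```bash
python3 - <<'E'
from h import *
go([476.8,421.8,60],down(-1.420,0));go([476.8,421.8,32],down(-1.420,0))
E
```

```text
offset [-4.6, -3.0, 138.7] rot [0.006, -0.007, -0.005] | dist 139 ang 0.6 deg
offset [-4.8, -3.2, 166.7] rot [0.006, -0.007, -0.005] | dist 167 ang 0.6 deg
```

Request:
{"name": "jog_arm", "arguments": {"motion": [{"offset": [-2,-1,40],"rot": [0.006,-0.007,-0.005],"gripper": 85},{"offset": [-3,-2,80],"rot": [0.006,-0.007,-0.005],"gripper": 85},{"offset": [-5,-3,116],"rot": [0.006,-0.007,-0.005],"gripper": 85},{"offset": [-5,-3,136],"rot": [0.006,-0.007,-0.005],"gripper": 85},{"offset": [-5,-3,142],"rot": [0.006,-0.007,-0.005],"gripper": 85}]}}

```text
time: 47.13
tcp_pos: [475.3, 418.0, 53.4]
tcp_rot: [3.129, 0.231, -0.008]
force: [-1.0, -0.9, -0.5]
opening: 0.994
```

```bash
python3 - <<'E'
from h import *
print(st()[1]);go([476.8,421.8,33],down(-1.420,0))
E
```

```text
[475.311 418.036  53.409]
offset [2.1, -3.6, 20.4] rot [0.004, 0.005, -0.003] | dist 21 ang 0.4 deg
```

Request:
{"name": "jog_arm", "arguments": {"motion": [{"offset": [2,-3,10],"rot": [0.004,0.005,-0.003],"gripper": 85},{"offset": [2,-3,18],"rot": [0.004,0.005,-0.003],"gripper": 85},{"offset": [2,-3,20],"rot": [0.004,0.005,-0.003],"gripper": 85}]}}

```text
time: 47.38
tcp_pos: [477.4, 420.5, 33.2]
tcp_rot: [3.132, 0.235, -0.0]
force: [-0.1, 0.4, -0.6]
opening: 0.997
```

```bash
python3 - <<'E'
from h import *
print(st()[1]);go([476.8,421.8,33],down(-1.420,0))
f=cam("wrist");cv2.imwrite("pics/w77.png",cv2.cvtColor(f["pixels"],cv2.COLOR_RGB2BGR))
E
```

```text
[477.402 420.458  33.223]
offset [-0.4, -1.4, 0.2] rot [0.0, 0.0, -0.001] | dist 1 ang 0.1 deg
```

View pics/w77.png

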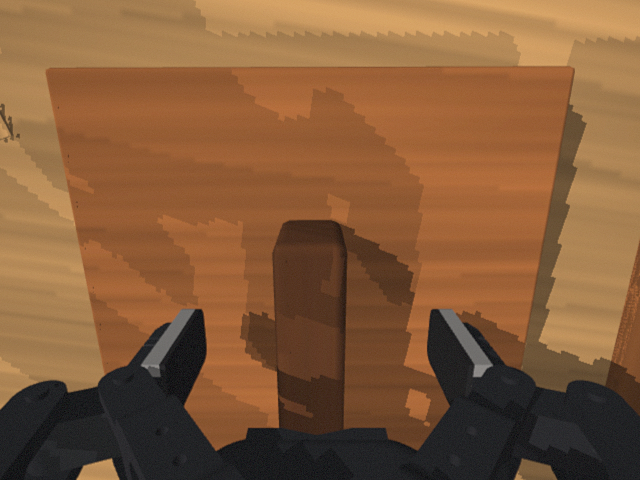

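The handle lies centred between the jaws, so I'll close.

Request:
{"name": "jog_arm", "arguments": {"motion": [{"offset": [0,-1,0],"rot": [0,0,0],"gripper": 50},{"offset": [0,-1,0],"rot": [0,0,0],"gripper": 15},{"offset": [0,-1,0],"rot": [0,0,0],"gripper": 12},{"offset": [0,-1,0],"rot": [0,0,0],"gripper": 12},{"offset": [0,-1,0],"rot": [0,0,0],"gripper": 12}], "grip_force": 110}}

```text
time: 47.85
tcp_pos: [477.3, 422.1, 34.0]
tcp_rot: [-3.132, -0.236, -0.001]
force: [-0.8, 0.5, 2.6]
opening: 0.288
```

Request:
{"name": "jog_arm", "arguments": {"motion": [{"offset": [0,0,0],"rot": [0,0,0],"gripper": 10},{"offset": [0,0,0],"rot": [0,0,0],"gripper": 10}]}}

```text
time: 48.02
tcp_pos: [477.4, 422.1, 34.3]
tcp_rot: [-3.132, -0.236, -0.001]
force: [-0.4, 0.2, 2.8]
opening: 0.263
```

```bash
python3 - <<'E'
from h import *
s=st();print(s[0]["force"],s[1]);go([s[1][0],s[1][1],s[1][2]],down(-1.420,0))
f=cam("top");from wl import *
f=cam("wrist");cv2.imwrite("pics/w78.png",cv2.cvtColor(f["pixels"],cv2.COLOR_RGB2BGR));np.savez("w78.npz",**f)
E
```

```text
[-0.409  0.157  2.841] [477.377 422.089  34.292]
offset [0.0, 0.0, 0.0] rot [-0.0, -0.001, -0.001] | dist 0 ang 0.1 deg
```

Request:
{"name": "jog_arm", "arguments": {"motion": [{"offset": [0,0,-15],"rot": [0,0,0],"gripper": 10},{"offset": [0,0,-45],"rot": [0,0,0],"gripper": 10},{"offset": [0,0,-80],"rot": [0,0,0],"gripper": 10},{"offset": [0,0,-115],"rot": [0,0,0],"gripper": 10},{"offset": [0,0,-140],"rot": [0,0,0],"gripper": 10}]}}

```text
time: 48.53
tcp_pos: [477.6, 422.0, 176.4]
tcp_rot: [-3.132, -0.235, -0.003]
force: [1.0, 0.0, -2.9]
opening: 0.264
```

Request:
{"name": "jog_arm", "arguments": {"motion": [{"offset": [0,0,-5],"rot": [0,0,0],"gripper": 10},{"offset": [0,0,-5],"rot": [0,0,0],"gripper": 10}]}}

```text
time: 48.7
tcp_pos: [478.3, 422.5, 182.6]
tcp_rot: [-3.13, -0.235, -0.007]
force: [0.3, 0.1, -5.0]
opening: 0.265
```

```bash
python3 - <<'E'
from wl import *
s=st();print(s[0]["force"],s[1],s[0]["qpos"])
go([471.4,165,200],down(-1.402,0))
f=cam("top");np.savez("t79.npz",**f);cv2.imwrite("pics/t79.png",cv2.cvtColor(f["pixels"],cv2.COLOR_RGB2BGR))
f2=cam("wrist");cv2.imwrite("pics/w79.png",cv2.cvtColor(f2["pixels"],cv2.COLOR_RGB2BGR))
s=st();print(s[1]);z=s[1][2]-34.3+28;print(z)
E
```

```text
[ 0.323  0.076 -4.984] [478.324 422.512 182.573] [-1.121  0.85   0.639  1.602 -0.612  0.893 -1.674]
offset [-45.3, 253.5, -18.2] rot [-0.002, -0.005, -0.019] | dist 258 ang 1.1 deg
[476.042 421.68  179.243]
172.94347831268266
```

View pics/t79.png

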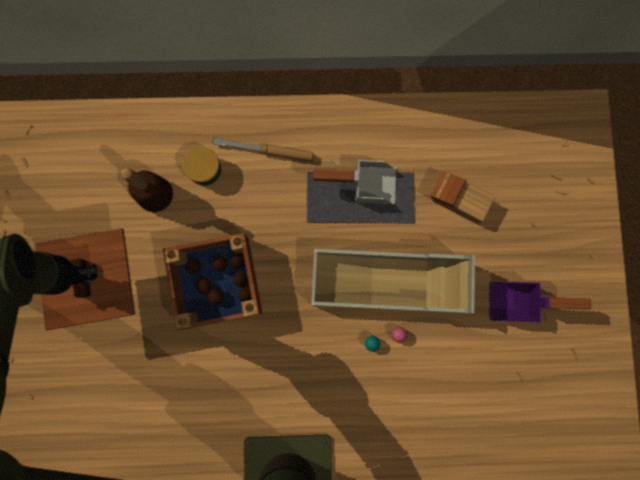

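View pics/w79.png

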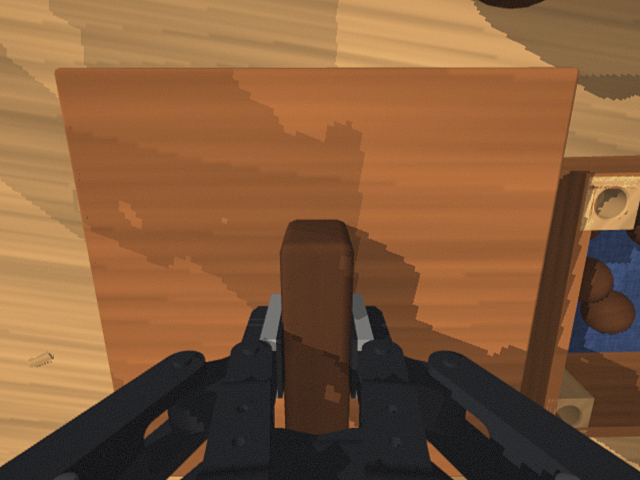

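```bash
python3 - <<'E'
from wl import *
f=dict(np.load("t79.npz"))
crop(f,295,150,425,232,"c79",6)
lidfit(f,172.9,(30,225,140,335))
g=[(172,255),(237,241),(251,308),(182,321)]
from fit import sockets
s=sockets(f,guess=g); s=sockets(f,guess=s);s=sockets(f,guess=s)
P=np.array([ray(f,u,v,100)[:2] for u,v in s]); print(np.round(s,1).tolist()); print(P.round(1).tolist(), P.mean(0).round(1))
E
```

```text
rect [479.3 421.7] [189.6 189.4] 8.4
centre [479.1 421.7] yaws [0.148 0.147 0.153 0.152] 0.15
[[170.4, 253.5], [237.7, 240.9], [249.0, 307.3], [181.6, 321.6]]
[[535.3, 254.7], [560.9, 100.0], [407.9, 75.4], [379.6, 228.3]] [470.9 164.6]
```

View pics/c79.png

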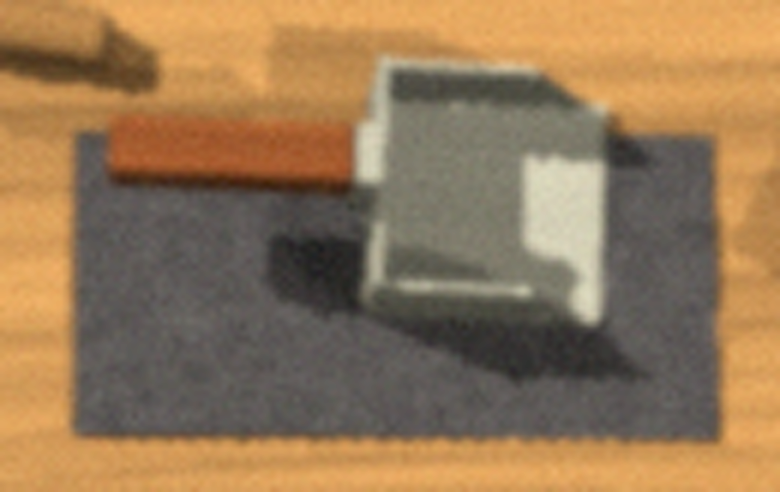

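```bash
python3 - <<'E'
from wl import *
f=dict(np.load("t79.npz"))
a=ray(f,395.5,167.8,7);b=ray(f,395.5,203.7,7);print(a.round(1),b.round(1),np.linalg.norm(a-b))
d=(a-b)/np.linalg.norm(a-b); h=np.arctan2(d[1],d[0]); lip=(a+b)/2
n=np.array([-d[1],d[0],0]); # toward +y
mid=lip+ n*104; print("mid",mid.round(1),"pad",[676.3,-197.3],"dist",np.linalg.norm(mid[:2]-[676.3,-197.3]), h)
f=dict(np.load("t74.npz"));crop(f,295,150,425,232,"c74b",6)
E
```

```text
[ 748.8 -287.7    7. ] [ 656.6 -283.7    7. ] 92.21817556901553
mid [ 707.2 -181.8    7. ] pad [676.3, -197.3] dist 34.593690130336206 -0.04340945147514189
```

View pics/c74b.png

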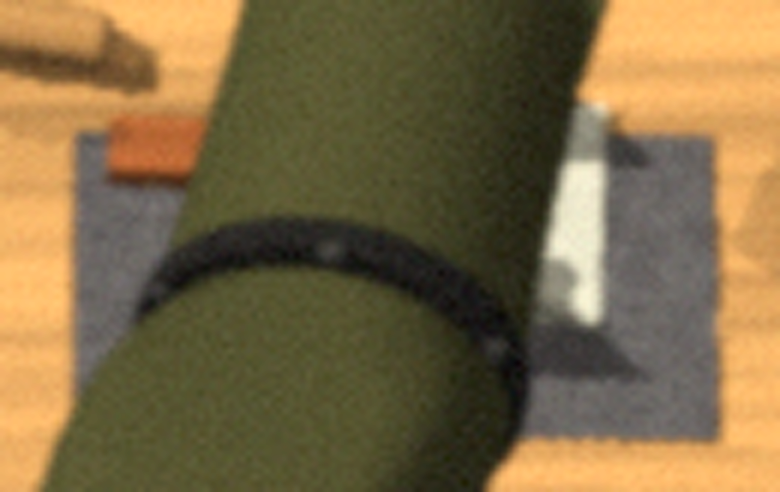

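```bash
python3 - <<'E'
from wl import *
f=dict(np.load("t79.npz"))
crop(f,150,220,270,340,"c80",5)
for nm in ("t74","t79"):
    f=dict(np.load(nm+".npz"));hsv=cv2.cvtColor(f["pixels"],cv2.COLOR_RGB2HSV)
    m=((hsv[...,1]<140)&(hsv[...,0]>8)&(hsv[...,0]<25)&(hsv[...,2]>90)).astype(np.uint8)*255
    cv2.imwrite("pics/m_%s.png"%nm,cv2.resize(m[220:340,150:270],None,fx=5,fy=5,interpolation=0))
E
```

```text
(no output)
```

View pics/c80.png

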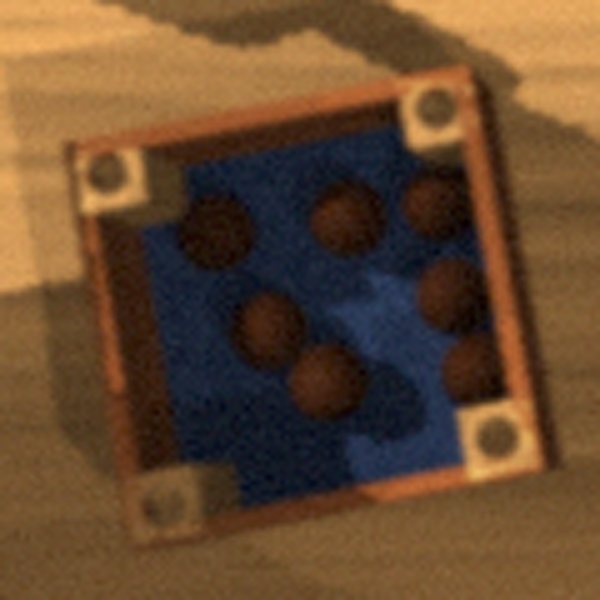

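```bash
python3 - <<'E'
from wl import *
f=dict(np.load("t79.npz"))
for nm,L in (("rim",[(71,144),(473,67),(549,467),(137,547)]),("sock",[(110,173),(437,107),(497,437),(165,507)])):
    P=np.array([ray(f,150+(u-2)/5,220+(v-2)/5,100)[:2] for u,v in L])
    print(nm,P.round(1).tolist(),P.mean(0).round(1),[round(float(np.linalg.norm(P[i]-P[(i+1)%4])),1) for i in range(4)],[round(float((np.arctan2(*(P[(i+1)%4]-P[i])[::-1])+np.pi/4)%(np.pi/2)-np.pi/4),3) for i in range(4)])
    c=P.mean(0);Q=P-c; base=np.array([[1,1],[1,-1],[-1,-1],[-1,1]])
    print("yaw",np.angle(np.sum((Q[:,0]+1j*Q[:,1])*np.conj(base[:,0]+1j*base[:,1]))))
E
```

```text
rim [[547.6, 270.0], [578.9, 84.9], [394.5, 52.0], [363.5, 238.5]] [471.1 161.3] [187.8, 187.3, 189.1, 186.8] [0.168, 0.177, 0.165, 0.169]
yaw 0.16968851583492092
sock [[533.7, 252.0], [560.7, 101.6], [408.7, 75.5], [381.0, 226.0]] [471.  163.8] [152.8, 154.3, 153.1, 154.9] [0.177, 0.171, 0.182, 0.169]
yaw 0.17457620764875434
```

```bash
python3 - <<'E'
from wl import *
print(st()[1]);go([470.5,164.5,185],down(-1.399,0))
E
```

```text
[476.042 421.68  179.243]
offset [-44.0, 253.5, -5.6] rot [0.0, 0.002, -0.022] | dist 257 ang 1.2 deg
```

Request:
{"name": "jog_arm", "arguments": {"motion": [{"offset": [-5,20,-2],"rot": [0,0,-0.004],"gripper": 10},{"offset": [-10,52,-5],"rot": [0,0,-0.008],"gripper": 10},{"offset": [-16,86,-6],"rot": [0,0,-0.012],"gripper": 10},{"offset": [-22,120,-6],"rot": [0,0,-0.016],"gripper": 10},{"offset": [-27,150,-6],"rot": [0,0,-0.02],"gripper": 10}]}}

```text
time: 49.22
tcp_pos: [469.8, 266.5, 183.1]
tcp_rot: [3.127, 0.267, -0.009]
force: [0.4, -0.8, -4.2]
opening: 0.267
```

```bash
python3 - <<'E'
from wl import *
print(st()[1]);go([470.5,164.5,180],down(-1.399,0))
E
```

```text
[469.769 266.474 183.051]
offset [-16.5, 100.6, 3.5] rot [0.003, 0.006, -0.002] | dist 102 ang 0.4 deg
```

Request:
{"name": "jog_arm", "arguments": {"motion": [{"offset": [-5,28,0],"rot": [0,0,0],"gripper": 10},{"offset": [-10,56,0],"rot": [0,0.003,0],"gripper": 10},{"offset": [-14,80,2],"rot": [0.003,0.006,-0.002],"gripper": 10},{"offset": [-16,95,3],"rot": [0.003,0.006,-0.002],"gripper": 10},{"offset": [-16,100,3],"rot": [0.003,0.006,-0.002],"gripper": 10}]}}

```text
time: 49.63
tcp_pos: [469.1, 161.2, 178.7]
tcp_rot: [3.127, 0.262, -0.008]
force: [0.2, 0.4, -3.1]
opening: 0.265
```

Request:
{"name": "jog_arm", "arguments": {"motion": [{"offset": [0,0,0],"rot": [0,0,0],"gripper": 10},{"offset": [0,0,0],"rot": [0,0,0],"gripper": 10}]}}

```text
time: 49.8
tcp_pos: [468.2, 161.4, 177.4]
tcp_rot: [3.127, 0.262, -0.013]
force: [-0.5, 0.8, -3.8]
opening: 0.259
```

```bash
python3 - <<'E'
from wl import *
p=st()[1];print(p);go([470.5,164.5,140],down(-1.399,0))
f=cam("top");np.savez("t81.npz",**f);crop(f,140,190,280,340,"c81",4)
f2=cam("wrist");cv2.imwrite("pics/w81.png",cv2.cvtColor(f2["pixels"],cv2.COLOR_RGB2BGR))
f3=cam("scene");crop(f3,340,150,560,330,"s81",4)
E
```

```text
[468.157 161.392 177.415]
offset [3.1, -2.8, 37.4] rot [0.003, 0.008, -0.005] | dist 38 ang 0.6 deg
```

View pics/c81.png

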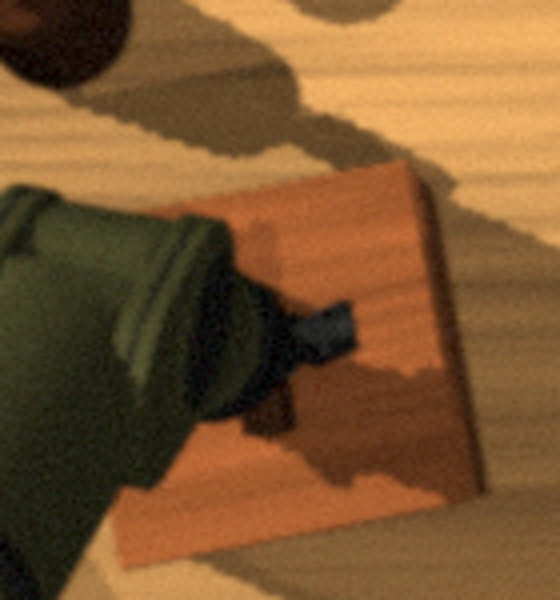

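View pics/w81.png

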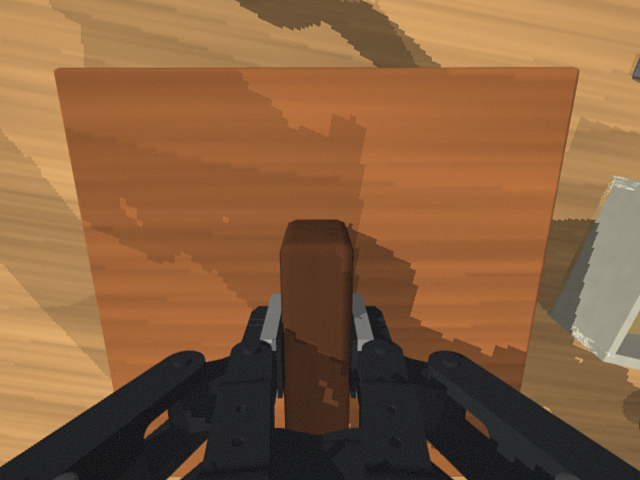

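View pics/s81.png

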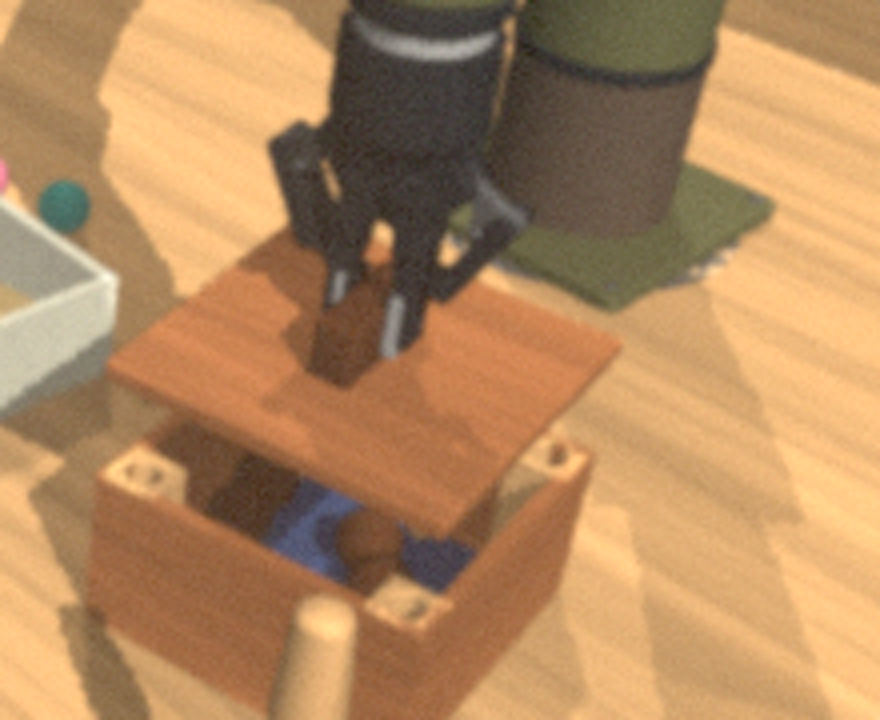

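```bash
python3 - <<'E'
from wl import *
f=dict(np.load("t81.npz"))
P=np.array([ray(f,140+(u-1.5)/4,190+(v-1.5)/4,171)[:2] for u,v in [(409,157),(484,494),(119,570)]])
print(P.round(1),[np.linalg.norm(P[i]-P[i+1]) for i in (0,1)],(P[0]+P[2])/2, st()[1])
E
```

```text
[[578.5  81.7]
 [394.6  43. ]
 [359.4 238.1]] [np.float64(187.935742174112), np.float64(198.31228587916385)] [468.961 159.908] [468.859 162.819 178.147]
```

```bash
python3 - <<'E'
from wl import *
go([471,165.5,142],down(-1.399,0))
E
```

```text
offset [2.8, -2.4, 36.1] rot [0.002, 0.006, -0.002] | dist 36 ang 0.4 deg
```

Request:
{"name": "jog_arm", "arguments": {"motion": [{"offset": [1,-1,10],"rot": [0.002,0.006,-0.002],"gripper": 10},{"offset": [2,-2,22],"rot": [0.002,0.006,-0.002],"gripper": 10},{"offset": [3,-2,31],"rot": [0.002,0.006,-0.002],"gripper": 10},{"offset": [3,-2,35],"rot": [0.002,0.006,-0.002],"gripper": 10},{"offset": [3,-2,36],"rot": [0.002,0.006,-0.002],"gripper": 10}]}}

```text
time: 50.37
tcp_pos: [470.9, 165.6, 141.3]
tcp_rot: [3.129, 0.271, -0.002]
force: [0.1, 0.3, -5.0]
opening: 0.259
```

Request:
{"name": "jog_arm", "arguments": {"motion": [{"offset": [0,0,0],"rot": [0,0,0],"gripper": 10},{"offset": [0,0,0],"rot": [0,0,0],"gripper": 10}]}}

```text
time: 50.53
tcp_pos: [471.0, 165.7, 141.5]
tcp_rot: [3.129, 0.271, -0.002]
force: [-0.3, 0.3, -4.5]
opening: 0.26
```

```bash
python3 - <<'E'
from wl import *
p=st()[1];print(p);go([471,165.5,140],down(-1.399,0))
f3=cam("scene");np.savez("s82.npz",**f3);crop(f3,345,200,505,330,"s82",5)
f=cam("top");np.savez("t82.npz",**f);crop(f,140,190,280,340,"c82",4)
E
```

```text
[471.015 165.749 141.498]
offset [-0.1, 0.2, 1.5] rot [0.0, 0.001, 0.001] | dist 2 ang 0.1 deg
```

View pics/s82.png

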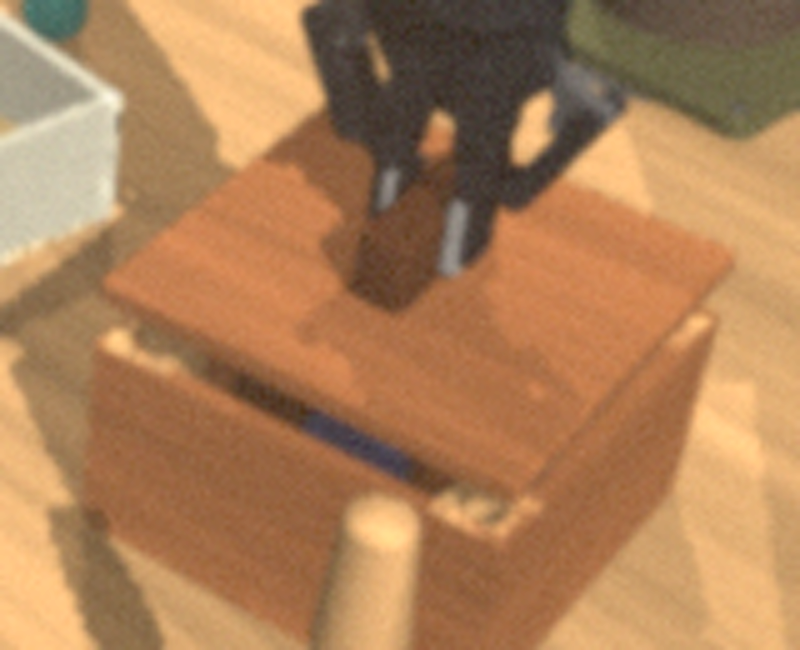

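View pics/c82.png

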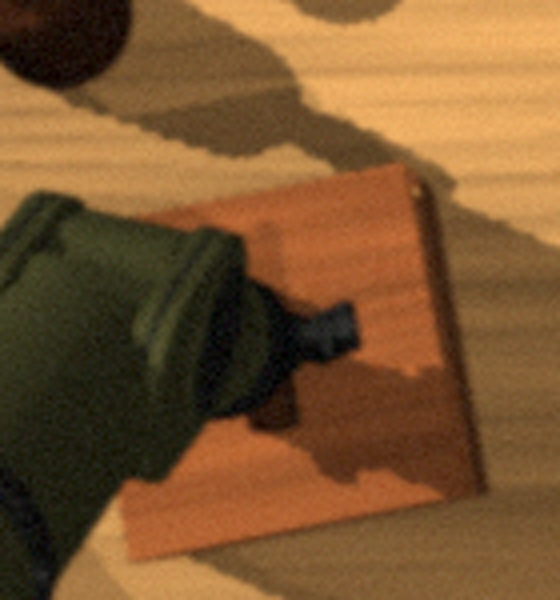

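```bash
python3 - <<'E'
from wl import *
f=dict(np.load("s82.npz"))
c=lambda u,v,z: ray(f,345+(u-2)/5,200+(v-2)/5,z)[:2]
B=np.array([c(96,338,100),c(506,545,100),c(718,315,100)])
L=np.array([c(103,281,135.2),c(524,492,135.2),c(735,256,135.2)])
print(B.round(1).tolist(),((B[0]+B[2])/2).round(1),[np.linalg.norm(B[i]-B[i+1]).round(1) for i in (0,1)])
print(L.round(1).tolist(),((L[0]+L[2])/2).round(1),[np.linalg.norm(L[i]-L[i+1]).round(1) for i in (0,1)])
# expected projections for known lid pose
th=.171
R=np.array([[np.cos(th),-np.sin(th)],[np.sin(th),np.cos(th)]])
for z,ctr in((100,(471,165.7)),(135.2,(471,165.7))):
    for s in((1,-1),(1,1),(-1,1)):
        p=np.array(ctr)+R@(95*np.array(s)); u,v=proj(f,[*p,z]);print(z,s,round((u-345)*5+2),round((v-200)*5+2))
E
```

```text
[[578.0, 85.6], [544.1, 272.8], [362.1, 241.4]] [470.1 163.5] [np.float64(190.2), np.float64(184.7)]
[[582.1, 90.5], [550.4, 278.8], [366.7, 243.9]] [474.4 167.2] [np.float64(190.9), np.float64(187.0)]
100 (1, -1) 96 344
100 (1, 1) 505 554
100 (-1, 1) 723 316
135.2 (1, -1) 101 277
135.2 (1, 1) 520 485
135.2 (-1, 1) 741 250
```

```bash
python3 - <<'E'
from wl import *
f=dict(np.load("t82.npz"))
c=lambda u,v,z: ray(f,140+(u-1.5)/4,190+(v-1.5)/4,z)[:2]
L=np.array([c(409,162,135.2),c(472,497,135.2),c(129,563,135.2)]);print(L.round(1).tolist(),(L[0]+L[2])/2)
th=.171
R=np.array([[np.cos(th),-np.sin(th)],[np.sin(th),np.cos(th)]])
for z,ctr in((100,(471,163.5)),(135.2,(471,163.5)),):
    for s in((1,-1),(-1,-1),(-1,1),(1,1)):
        p=np.array(ctr)+R@(95*np.array(s)); u,v=proj(f,[*p,z]);print(z,s,round((u-140)*4+1.5),round((v-190)*4+1.5))
# camera check on fixed gripper: none
hsv=cv2.cvtColor(f["pixels"],cv2.COLOR_RGB2HSV)
m=((hsv[...,0]<13)&(hsv[...,1]>165)).astype(np.uint8)*255
cv2.imwrite("pics/m82.png",cv2.resize(m[190:340,140:280],None,fx=4,fy=4,interpolation=0))
# edge fits : bottom edge (lower), right edge, top edge using subpixel gradient
g=cv2.GaussianBlur(f["pixels"][...,2].astype(np.float32),(0,0),.8)
E
```

```text
[[580.8, 86.0], [392.9, 52.8], [361.8, 241.5]] [471.309 163.751]
100 (1, -1) 416 170
100 (-1, -1) 476 495
100 (-1, 1) 145 562
100 (1, 1) 91 234
135.2 (1, -1) 409 162
135.2 (-1, -1) 470 496
135.2 (-1, 1) 130 564
135.2 (1, 1) 75 227
```

View pics/m82.png

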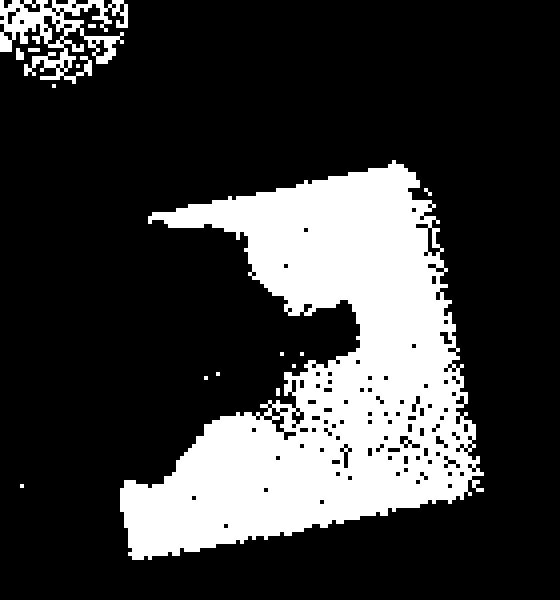

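Request:
{"name": "jog_arm", "arguments": {"motion": [{"offset": [0,0,2],"rot": [0,0,0],"gripper": 10},{"offset": [0,0,5],"rot": [0,0,0],"gripper": 10},{"offset": [0,0,7],"rot": [0,0,0],"gripper": 10},{"offset": [0,0,9],"rot": [0,0,0],"gripper": 10},{"offset": [0,0,10],"rot": [0,0,0],"gripper": 10}]}}

```text
time: 51.05
tcp_pos: [471.0, 165.6, 131.4]
tcp_rot: [3.13, 0.271, -0.002]
force: [-0.5, -0.1, -3.6]
opening: 0.266
```

```bash
python3 - <<'E'
from wl import *
s=st();p=s[1];print(s[0]["force"],s[0]["moment"],p);go([471,165.5,140],down(-1.399,0))
E
```

```text
[-0.491 -0.135 -3.566] [0.011 0.012 0.044] [470.952 165.639 131.357]
offset [0.0, 0.1, -8.6] rot [0.0, 0.001, 0.001] | dist 9 ang 0.1 deg
```

Request:
{"name": "jog_arm", "arguments": {"motion": [{"offset": [0,0,1],"rot": [0,0,0],"gripper": 10},{"offset": [0,0,2.5],"rot": [0,0,0],"gripper": 10},{"offset": [0,0,4],"rot": [0,0,0],"gripper": 10},{"offset": [0,0,5],"rot": [0,0,0],"gripper": 10},{"offset": [0,0,5],"rot": [0,0,0],"gripper": 10}]}}

```text
time: 51.47
tcp_pos: [470.8, 165.6, 126.1]
tcp_rot: [3.129, 0.271, -0.002]
force: [0.4, 0.2, -4.7]
opening: 0.261
```

```bash
python3 - <<'E'
from wl import *
s=st();p=s[1];print(s[0]["force"],s[0]["moment"],p);go([471,165.5,120],down(-1.399,0))
E
```

```text
[ 0.359  0.189 -4.67 ] [ 0.037 -0.011 -0.017] [470.837 165.579 126.139]
offset [0.2, 0.1, 6.1] rot [0.0, 0.001, 0.001] | dist 6 ang 0.1 deg
```

Dowels have entered by 8 mm with no resistance. I'll continue down.

Request:
{"name": "jog_arm", "arguments": {"motion": [{"offset": [0,0,1],"rot": [0,0,0],"gripper": 10},{"offset": [0,0,2.5],"rot": [0,0,0],"gripper": 10},{"offset": [0,0,4],"rot": [0,0,0],"gripper": 10},{"offset": [0,0,5.5],"rot": [0,0,0],"gripper": 10},{"offset": [0,0,6.5],"rot": [0,0,0],"gripper": 10}]}}

```text
time: 51.88
tcp_pos: [470.8, 165.6, 119.4]
tcp_rot: [3.129, 0.271, -0.002]
force: [-0.0, -0.5, -3.5]
opening: 0.261
```

Request:
{"name": "jog_arm", "arguments": {"motion": [{"offset": [0,0,0.5],"rot": [0,0,0],"gripper": 10},{"offset": [0,0,1],"rot": [0,0,0],"gripper": 10}]}}

```text
time: 52.05
tcp_pos: [470.7, 165.5, 118.3]
tcp_rot: [3.129, 0.271, -0.003]
force: [-1.0, -0.7, -2.5]
opening: 0.262
```

Request:
{"name": "jog_arm", "arguments": {"motion": [{"offset": [0,0,1],"rot": [0,0,0],"gripper": 10},{"offset": [0,0,2],"rot": [0,0,0],"gripper": 10},{"offset": [0,0,2.5],"rot": [0,0,0],"gripper": 10}]}}

```text
time: 52.3
tcp_pos: [470.8, 165.6, 118.2]
tcp_rot: [-3.128, -0.27, 0.001]
force: [-5.9, 0.9, 29.7]
opening: 0.267
```

Request:
{"name": "jog_arm", "arguments": {"motion": [{"offset": [0,0,2.5],"rot": [0,0,0],"gripper": 10},{"offset": [0,0,4],"rot": [0,0,0],"gripper": 10},{"offset": [0,0,4],"rot": [0,0,0],"gripper": 10}]}}

```text
time: 52.55
tcp_pos: [470.8, 165.6, 118.2]
tcp_rot: [-3.125, -0.269, -0.002]
force: [-9.8, -0.2, 41.4]
opening: 0.263
```

Firm contact at z = 118.2, which is home. I'll ease off, release and rise.

Request:
{"name": "jog_arm", "arguments": {"motion": [{"offset": [0,0,1.5],"rot": [0,0,0],"gripper": 10},{"offset": [0,0,1],"rot": [0,0,0],"gripper": 10},{"offset": [0,0,0.5],"rot": [0,0,0],"gripper": 50},{"offset": [0,0,0],"rot": [0,0,0],"gripper": 85},{"offset": [0,0,0],"rot": [0,0,0],"gripper": 85}]}}

```text
time: 52.97
tcp_pos: [471.1, 165.8, 118.0]
tcp_rot: [-3.125, -0.269, -0.002]
force: [-0.1, 0.0, 0.5]
opening: 0.68
```

Request:
{"name": "jog_arm", "arguments": {"motion": [{"offset": [0,0,0],"rot": [0,0,0],"gripper": 85},{"offset": [0,0,0],"rot": [0,0,0],"gripper": 85},{"offset": [0,0,-15],"rot": [0,0,0],"gripper": 85},{"offset": [0,0,-45],"rot": [0,0,0],"gripper": 85},{"offset": [0,0,-80],"rot": [0,0,0],"gripper": 85}]}}

```text
time: 53.38
tcp_pos: [469.6, 164.9, 197.4]
tcp_rot: [-3.126, -0.269, 0.004]
force: [0.9, 1.3, 0.1]
opening: 0.994
```

```bash
python3 - <<'E'
from wl import *
f3=cam("scene");cv2.imwrite("pics/s90.png",cv2.cvtColor(f3["pixels"],cv2.COLOR_RGB2BGR))
f2=cam("wrist");cv2.imwrite("pics/w90.png",cv2.cvtColor(f2["pixels"],cv2.COLOR_RGB2BGR))
E
```

```text
(no output)
```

View pics/s90.png

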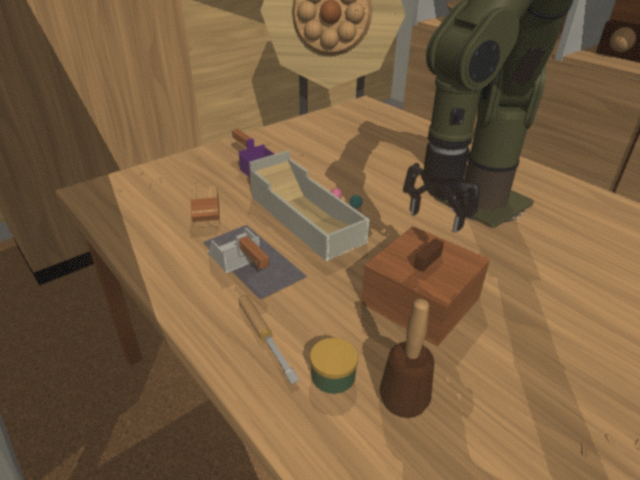

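View pics/w90.png

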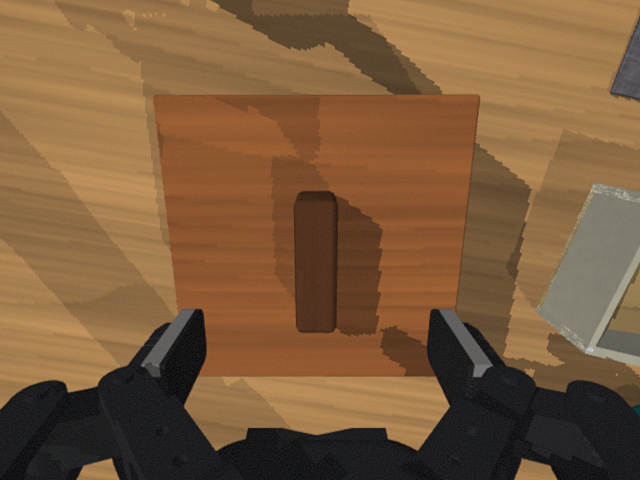

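```bash
python3 - <<'E'
from wl import *
f3=cam("scene");crop(f3,190,200,330,310,"s91",5);crop(f3,350,210,500,350,"s92",4)
f=cam("top");crop(f,295,150,425,232,"c91",6);np.savez("t91.npz",**f)
E
```

```text
(no output)
```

View pics/s91.png

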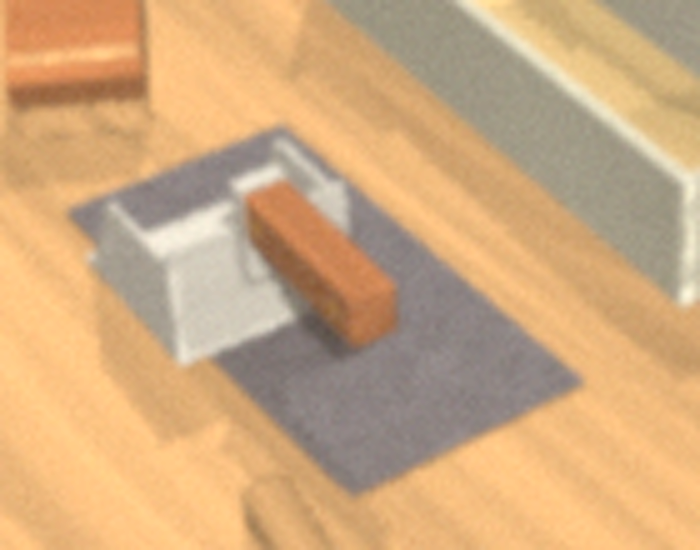

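View pics/s92.png

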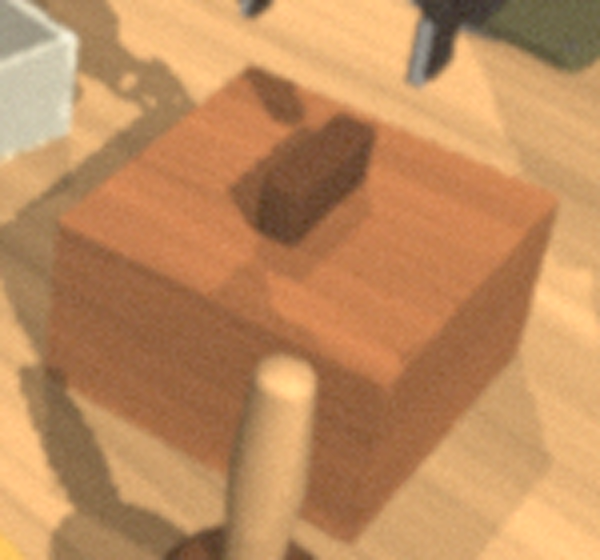

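View pics/c91.png

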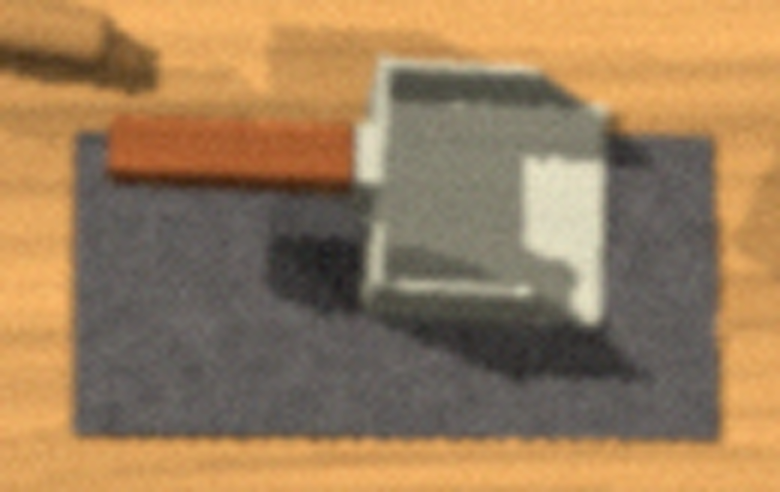

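Request:
{"name": "jog_arm", "arguments": {"motion": [{"offset": [0,0,-5],"rot": [0,0,0],"gripper": 85},{"offset": [0,0,-5],"rot": [0,0,0],"gripper": 85}]}}

```text
time: 53.75
tcp_pos: [470.9, 165.7, 203.1]
tcp_rot: [-3.124, -0.27, -0.003]
force: [0.6, -0.6, 0.2]
opening: 0.997
```

```bash
python3 -c "
from plant import manip
print(manip.get_state()['time'],manip.job_done())"
```

```text
the job is handed in; nothing more can be done
53.75 None
```

I moved all 7 walnut balls into the box with the scoop, laid the scoop back on its pad, and pressed the lid home. I handed the job in at 53.75 s, and it gave no verdict.

**Last checks**
- **Balls:** the top view before closing the lid showed all 7 balls in the box, with the bin and scoop empty. During the first scoop, two balls had rolled onto the bench; I picked them up with the scoop, not the gripper.
- **Lid:** the dowels went in without resistance. The wrist force read about 41 N at the peak of the press, and the tool height put the lid at its home position. It looks flush in the scene picture. The limit for the arm or gripper body is 40 N. I pressed through the fingers' grip on the handle, so I don't think it applies here, but I could not confirm that.
- **Scoop:** it lies flat, but its middle is about 35 mm from the pad centre (limit 70 mm), and one pan edge hangs about 8 mm over the pad's side. I had aimed for the centre and don't know why it ended up off to the side.
- **Bystanders and look-alikes:** they look untouched in the final pictures. I did not measure their positions again.
- **Disagreement between cameras:** before the lid went down, the top and scene cameras differed by about 4 mm on how well it lined up with the box. I followed the top camera, and the dowels seated without resistance.

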